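# Load the starter solenoids into the rinse dock

## Robot

A 6-joint arm with a two-finger parallel gripper is mounted at the origin on the work surface. World frame = base frame: x ahead of the robot, y to its left, z up, the work surface at z = 0. Lengths are in m, angles in rad, forces in N, time in s.
With the tool pointing down it reaches from about 0.375 to 0.9 m from the base axis. Payload 3.1 kg.
Tool frame: the origin (TCP) lies midway between the tips of the shut fingers; the grasp point (between the pads) lies 19 mm behind it; z points along the fingers, y is the direction in which the jaws open and shut (so a half turn about z gives the same grasp; the last joint's range is limited). The gripper opens to 85 mm and grips with 20 to 120 N. Pads are 22 mm wide; open, the fingers measure 114 mm over their backs; the gripper's body (76 mm by 85 mm) begins 54 mm behind the grasp point. The pads swing forward as they close: fully open they stand 13 mm farther back than shut.
Start: joints at [-1.456, 0.527, 1.433, -0, 1.181, -0.178], TCP at [0.181, -0.598, 0.231] pointing down, gripper open.
Joint ranges: [-3.08, 3.08], [-0.75, 2.2], [0.22, 2.44], [-1.43, 4.57], [0, 2.65], [-2.85, 2.85]. Speed limits (rad/s): [2.79, 2.79, 3.14, 3.14, 3.14, 3.14].

## Interface

Orientations are given as a unit quaternion [x, y, z, w].
In Python, from station import manip gives the robot as it stands.
- The arm moves only by the tool servo_tool, never from a script. Its argument "motion" is a list of rows, each a list of 7 numbers: the shift along the tool's x, y, z in mm, then the turn, a rotation vector about the tool's x, y, z in rad, then the opening, from -1 (shut) to 1 (fully open), so that 0 is half open. In form: [[x, y, z, rx, ry, rz, hand], ...]. A call has 1 to 12 rows; each row shifts and turns the pose as measured when the row begins, along the tool's axes as they then stand; what a row does not reach is not made up. A row lasts 1/12 s, in which the tool goes at most 41.7 mm and 7.16 degrees, less where a joint would pass 70% of its speed; a pose out of reach is approached as far as the arm can. A call with a gripper value outside its range is refused whole. The fingers move at their own pace and stop on an object; "grip_force" is the grip in N (left out, the last holds). Time passes only in rows, so rows that do not move let the fingers close. It gives the time, the measured TCP pose, the force and the opening at its end, in the units of the state.
- manip.sense(): the state, without advancing time (a new reading comes with each control period).
- manip.snapshot(name): name is "side" or "top" or "wrist"; returns a dict with "frame" (480x640x3 uint8, red, green, blue), "mtx" (3x3 intrinsics, pixels), "dist_coeffs" ([k1, k2, p1, p2, k3] as OpenCV has them; the pictures are not rectified), "world_from_camera" (4x4, takes a point from camera to world coordinates). Camera axes: x right, y up, looking along -z (the intrinsics and any distortion apply to the point x, -y, -z); pixel columns grow to the right and rows downward; lengths in m; the calibration is good to about 2 mm. A picture is of the moment at which its call begins. There is no depth.
- manip.sign_off(): hands the job in, once; it reports no verdict.
The state is a dict: "t": time; "q": joint angles; "qd": joint speeds; "tau": joint torques, N m; "tcp_pos": TCP position; "tool_rot": TCP orientation; "force": force on the tool from outside, world axes, zero at the start; "ft_torque": the same for the moment, N m; "finger_gap": opening from 0.0 (shut) to 1.0 (fully open).
Only numpy, scipy, OpenCV 4.12 (cv2) and the standard library are available. Lean on these libraries where they do the work, as an engineer would, in place of code of your own. Each camera call takes 0.05 s, during which the arm holds its last target.

## Task

Get the rinse station ready for the starter solenoids: take any pulleys left in the rinse dock out and lay them in the empty black pan beside it, and stand every tipped-over solenoid upright, black terminal cap up, in the tray with its neighbours. Then slide the loaded tray by its handle into the dock until it is fully home, every solenoid still standing, and after that press the hand pump's plunger head down to its stop and let it go. Leave the spray can, the screwdriver and the loose bearing on the bench alone.

Things in the scene. Friction and masses are not known exactly. Their poses are not given: they have to be found in the camera images.
- tray: aluminium tray on the bench, 126 (x) by 494 (y) by 18 mm high, walls and floor 4 mm thick; solenoids stand in it in one row along y, about 98 mm apart, one place may be empty. Origin: centre of the underside. Handle: upright black block 16 (x) by 22 (y) mm, 4 to 50 mm above the bench, centred 93 mm in front of the origin (x = -0.093), joined to the tray by a low bridge
- dock: open-topped rinse dock fixed on the bench, no floor: two steel side channels 504 mm apart inside (top lips 488 mm apart, 30 mm clear beneath, 35 mm high), mouths flared at x = -0.025 to -0.045, and a back stop, face at x = +0.064, 66 mm high with its pipe. Origin: on the bench, where the tray's origin is when fully home; x points into the dock, y across it
- pan: empty black round pan fixed to the bench, at one side of the dock (left or right); inner floor 5 mm up, 120 mm across inside at the floor and 152 mm at the rim, rim 30 mm high. Origin at the centre of its underside
- pump: hand pump fixed to the bench at the other side: grey cylinder 72 mm in diameter, 86 mm high, neck to 98 mm, thin spout at about 70 mm height reaching 70 mm from the axis to +x. Origin at the centre of its underside
- plunger_top (a point): centre of the top face of the pump's black plunger head, a disc 42 mm in diameter; 138 mm above the bench when up
- plunger (a joint): plunger travel in m: 0 up, 0.020 at its stop (about 7.5 N); a spring brings it back
- tip1: starter solenoid: steel cylinder 44 mm in diameter, a 44 mm square flange 8 mm thick at the foot, a black 37 mm terminal cap with two thin brass studs on top; 84 mm long (studs 7 mm more). Origin at mid-length, 42 mm from each end; z axis from flange to cap. Starts lying in the tray across the row, cap toward or away from the robot, or is absent
- tip2: starter solenoid: steel cylinder 44 mm in diameter, a 44 mm square flange 8 mm thick at the foot, a black 37 mm terminal cap with two thin brass studs on top; 84 mm long (studs 7 mm more). Origin at mid-length, 42 mm from each end; z axis from flange to cap. Starts lying in the tray across the row, cap toward or away from the robot, or is absent
- tip3: starter solenoid: steel cylinder 44 mm in diameter, a 44 mm square flange 8 mm thick at the foot, a black 37 mm terminal cap with two thin brass studs on top; 84 mm long (studs 7 mm more). Origin at mid-length, 42 mm from each end; z axis from flange to cap. Starts lying in the tray across the row, cap toward or away from the robot, or is absent
- tip4: starter solenoid: steel cylinder 44 mm in diameter, a 44 mm square flange 8 mm thick at the foot, a black 37 mm terminal cap with two thin brass studs on top; 84 mm long (studs 7 mm more). Origin at mid-length, 42 mm from each end; z axis from flange to cap. Starts lying in the tray across the row, cap toward or away from the robot, or is absent
- up1: starter solenoid: steel cylinder 44 mm in diameter, a 44 mm square flange 8 mm thick at the foot, a black 37 mm terminal cap with two thin brass studs on top; 84 mm long (studs 7 mm more). Origin at mid-length, 42 mm from each end; z axis from flange to cap. Starts standing upright in the tray
- pulley1: a dark grooved alternator pulley lying flat, 54 mm in diameter, 25 mm high, 0.12 kg, found in the dock or absent; origin at the centre of its underside, z up
- pulley2: a dark grooved alternator pulley lying flat, 54 mm in diameter, 25 mm high, 0.12 kg, found in the dock or absent; origin at the centre of its underside, z up
- spray_can: loose bystander: standing spray can, 52 mm in diameter, 150 mm tall; origin at the centre of its underside
- screwdriver: loose bystander: screwdriver lying on the bench, 170 mm long
- bearing: loose bystander: steel bearing ring lying flat, 52 mm in diameter, 14 mm high
Not all that is in view belongs to the job. Leave any purple look-alike of the tip1 alone. What is shaped like the up1 but purple is not meant.

How it is judged:
By the outcome, as a careful person would: the job done as asked, in the order asked, and still so for the second after the job is handed in, with the robot touching nothing.
Of tip1, tip2, tip3, tip4 only 3 to 4 are there at a start; the rules pass over those that are not, and their reading is None.
Of pulley1, pulley2 only 1 to 2 are there at a start; the rules pass over those that are not, and their reading is None.
At some moment in a run one of tip1, tip2, tip3, tip4, pulley1, pulley2 may be knocked a few centimetres aside while the robot is not near it.
Once in a run the grip may slacken for a moment while it holds something.
It also fails if it takes over 208 s, if anything falls off the work surface, if the arm or the gripper's body presses on something with over 40 N, if the wrist force passes 120 N, or if a joint passes its speed limit or range.

## Working session

There is one attempt and no reset: what is moved stays moved. The work goes in short steps, Python scripts to look and compute and a tool call to move; the robot and the scene stay as the last step left them, time stands still between calls to the robot, and variables do not carry over. Pictures are saved under pics/ and viewed, and the job is handed in when it is done.

Besides the shell and the picture viewer there is one more tool, called after "Call:" by a JSON object that holds its "api" and its "payload". servo_tool: Moves the arm, as the interface text tells. Its arguments: {"type":"object","properties":{"motion":{"type":"array"},"grip_force":{"type":"number"}},"required":["motion"]}

```bash
mkdir -p pics; ls; cat > h.py <<'E'
from station import manip
import cv2, numpy as np
from scipy.spatial.transform import Rotation as R
def snap(name,fn=None,crop=None,scale=1):
    s=manip.snapshot(name)
    if fn: save(s,fn,crop,scale)
    return s
def save(s,fn,crop=None,scale=1):
    im=s["frame"][:,:,::-1]
    if crop: x0,y0,x1,y1=crop; im=im[y0:y1,x0:x1]
    if scale!=1: im=cv2.resize(im,None,fx=scale,fy=scale,interpolation=cv2.INTER_CUBIC)
    cv2.imwrite("pics/"+fn,im)
def ray(s,px):
    p=cv2.undistortPoints(np.array([[px]],float),np.array(s["mtx"]),np.array(s["dist_coeffs"]))[0,0]
    T=np.array(s["world_from_camera"]); d=T[:3,:3]@np.array([p[0],-p[1],-1]); return T[:3,3],d
def at_z(s,px,z):
    o,d=ray(s,px); return o+d*(z-o[2])/d[2]
def proj(s,P):
    T=np.array(s["world_from_camera"]); c=T[:3,:3].T@(np.atleast_2d(P).astype(float)-T[:3,3]).T
    c=c.T*[1,-1,-1]
    return cv2.projectPoints(c,np.zeros(3),np.zeros(3),np.array(s["mtx"]),np.array(s["dist_coeffs"]))[0][:,0]
def st():
    s=manip.sense(); print({k:np.round(s[k],3).tolist() for k in ("t","tcp_pos","tool_rot","q","force","finger_gap")})
    print(np.round(R.from_quat(s["tool_rot"]).as_matrix(),3).tolist()); return s
E
python3 - <<'E'
from h import *
st()
for n in("side","top","wrist"):
    s=snap(n,n+"0.png"); print(n,np.round(s["world_from_camera"],3).tolist(),np.round(s["mtx"],1).tolist(),s["dist_coeffs"])
E
```

```text
pics
{'t': 0.0, 'tcp_pos': [0.181, -0.598, 0.23], 'tool_rot': [0.989, 0.146, 0.0, -0.001], 'q': [-1.455, 0.528, 1.434, -0.0, 1.181, -0.178], 'force': [-0.068, 0.074, 0.06], 'finger_gap': 0.996}
[[0.957, 0.29, -0.0], [0.29, -0.957, 0.002], [0.0, -0.002, -1.0]]
side [[-0.833, 0.364, -0.416, 0.116], [-0.553, -0.525, 0.647, 0.569], [0.017, 0.769, 0.639, 0.674], [0.0, 0.0, 0.0, 1.0]] [[441.7, 0.0, 314.6], [0.0, 441.7, 239.3], [0.0, 0.0, 1.0]] [-0.07016824  0.          0.          0.          0.        ]
top [[-0.098, 0.974, -0.203, 0.275], [-0.995, -0.096, 0.023, 0.022], [0.003, 0.204, 0.979, 1.256], [0.0, 0.0, 0.0, 1.0]] [[513.1, 0.0, 316.1], [0.0, 513.1, 232.4], [0.0, 0.0, 1.0]] [-0.07478886  0.          0.          0.          0.        ]
wrist [[0.29, 0.922, 0.258, 0.246], [-0.957, 0.279, 0.077, -0.577], [-0.001, -0.269, 0.963, 0.373], [0.0, 0.0, 0.0, 1.0]] [[371.7, 0.0, 319.3], [0.0, 371.7, 245.4], [0.0, 0.0, 1.0]] [-0.04637161  0.          0.          0.          0.        ]
```

View pics/side0.png

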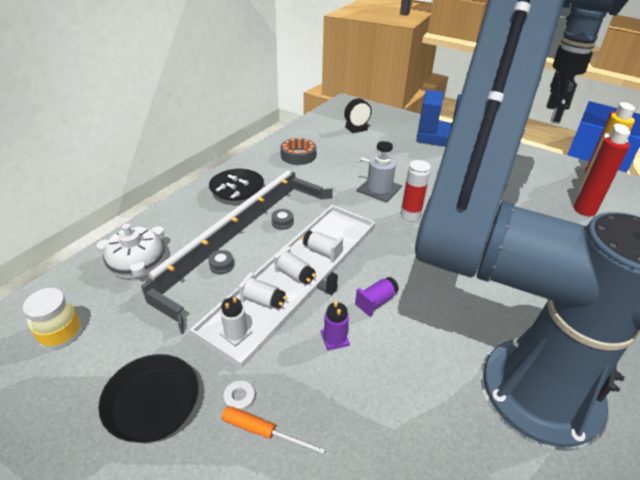

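View pics/top0.png

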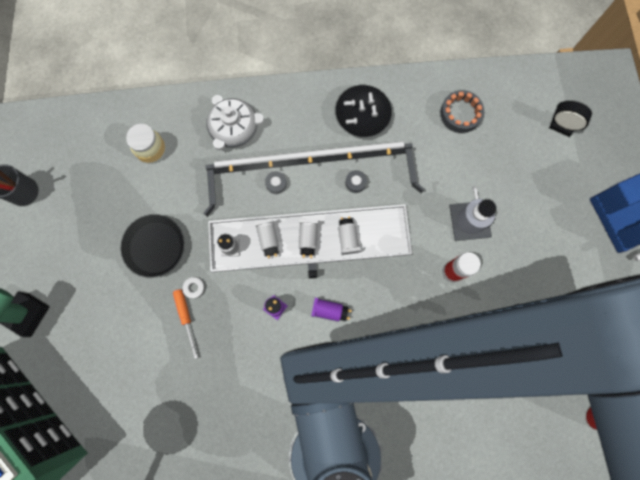

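View pics/wrist0.png

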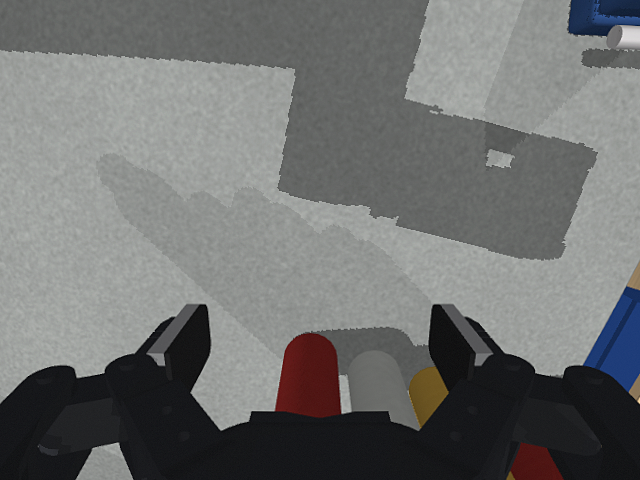

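```bash
python3 - <<'E'
from h import *
s=snap("top","top1.png",(195,130,435,290),3.3)
snap("side","side1.png",(130,150,400,370),2.9)
def m(l,px,z): print(l,px,np.round(at_z(s,px,z),3))
for c in [(209,216),(407,206),(411,254),(213,271)]: m("tray",c,.018)
for c in [(276,182),(356,181)]: m("pul",c,.025)
m("pan",(152,245),.03); m("plunger",(486,208),.138)
for c in [(268,238),(309,238),(348,236)]: m("tip",c,.03)
m("up",(227,241),.084); m("handle",(313,270),.05); m("can",(467,264),.15)
m("lip",(211,167),.035);m("lip",(408,146),.035)
m("pur1",(275,305),.09);m("pur2",(332,309),.03)
E
```

```text
tray (209, 216) [0.599 0.254 0.018]
tray (407, 206) [ 0.576 -0.24   0.018]
tray (411, 254) [ 0.455 -0.233  0.018]
tray (213, 271) [0.46  0.252 0.018]
pul (276, 182) [0.668 0.08  0.025]
pul (356, 181) [ 0.651 -0.119  0.025]
pan (152, 245) [0.537 0.396 0.03 ]
plunger (486, 208) [ 0.525 -0.393  0.138]
tip (268, 238) [0.526 0.111 0.03 ]
tip (309, 238) [0.517 0.012 0.03 ]
tip (348, 236) [ 0.512 -0.083  0.03 ]
up (227, 241) [0.518 0.203 0.084]
handle (313, 270) [0.435 0.01  0.05 ]
can (467, 264) [ 0.401 -0.326  0.15 ]
lip (211, 167) [0.72  0.239 0.035]
lip (408, 146) [ 0.727 -0.26   0.035]
pur1 (275, 305) [0.359 0.103 0.09 ]
pur2 (332, 309) [ 0.341 -0.026  0.03 ]
```

View pics/top1.png

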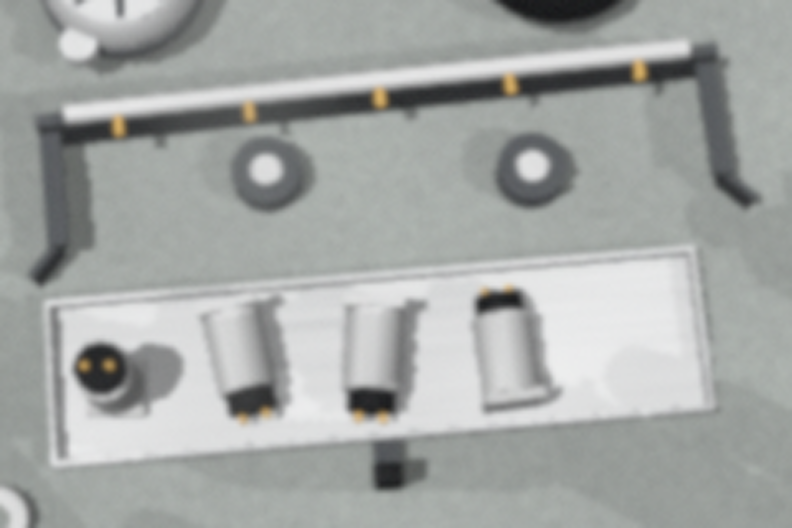

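View pics/side1.png

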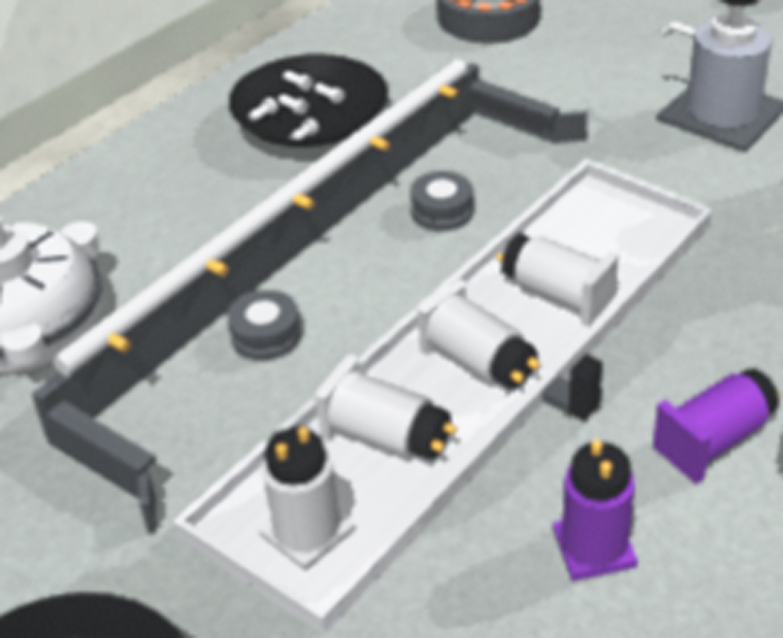

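```bash
cat >> h.py <<'E'
def go(pos,yaw_deg=0.0,pitch_deg=0.0,q=None):
    """print shift & turn in tool frame from present pose to pose: x_tool along world yaw, tool down, then pitched about world-yawed y (positive: tool points forward)"""
    s=manip.sense(); A=R.from_quat(s["tool_rot"])
    B=tgt(yaw_deg,pitch_deg)
    d=A.inv().apply(np.array(pos)-s["tcp_pos"])*1000; r=(A.inv()*B).as_rotvec()
    n=max(np.linalg.norm(d)/41.7,np.degrees(np.linalg.norm(r))/7.16)
    print("tcp",np.round(s["tcp_pos"],4),"gap",round(float(s["finger_gap"]),3),"t",round(s["t"],1),"shift mm",np.round(d,1),"turn",np.round(r,3),"rows>=",round(n,1),"per row",np.round(d/np.ceil(n),1),np.round(r/np.ceil(n),4))
def tgt(yaw,pitch):
    return R.from_euler("z",yaw,degrees=True)*R.from_euler("y",-pitch,degrees=True)*R.from_matrix([[1,0,0],[0,-1,0],[0,0,-1]])
E
python3 - <<'E'
from h import *
from scipy.optimize import least_squares
s=snap("top")
c=lambda p:(195+p[0]/3.3,130+p[1]/3.3)
px=np.array([c(p) for p in [(46,300),(695,246),(714,409),(55,465)]])
L=np.array([[63,247],[63,-247],[-63,-247],[-63,247]])/1000
def P(v,L,z):
    a=v[2]; return np.c_[v[0]+L[:,0]*np.cos(a)-L[:,1]*np.sin(a),v[1]+L[:,0]*np.sin(a)+L[:,1]*np.cos(a),np.full(len(L),z)]
f=least_squares(lambda v:(proj(s,P(v,L,.018))-px).ravel(),[.52,0,0]); print("tray",f.x,np.degrees(f.x[2]),f.fun.round(1))
for p,z in [((65,112),.06),((690,47),.06),((42,118),.035),((712,48),.035),((60,250),.035),((720,180),.035)]: print("dock",p,at_z(s,c(p),z).round(4))
for p in [(268,175),(533,170)]: print(at_z(s,c(p),.022).round(4))
for p in [(240,358),(377,355),(510,350),(235,405),(371,405),(500,295)]: print(at_z(s,c(p),.03).round(4))
go([.56,-.02,.35],0)
E
```

```text
tray [ 0.52066809  0.00979926 -0.01242973] -0.7121711747085778 [-0.5 -0.1  0.5 -0.2  0.9  0.  -0.9  0.2]
dock (65, 112) [0.7181 0.2251 0.06  ]
dock (690, 47) [ 0.7237 -0.2454  0.06  ]
dock (42, 118) [0.7243 0.2471 0.035 ]
dock (712, 48) [ 0.7307 -0.2678  0.035 ]
dock (60, 250) [0.6193 0.2391 0.035 ]
dock (720, 180) [ 0.6252 -0.259   0.035 ]
[0.6662 0.0802 0.022 ]
[ 0.6505 -0.1208  0.022 ]
[0.5253 0.112  0.03  ]
[0.5177 0.0111 0.03  ]
[ 0.5118 -0.087   0.03  ]
[0.4906 0.1184 0.03  ]
[0.4809 0.0191 0.03  ]
[ 0.554  -0.0843  0.03  ]
tcp [ 0.181  -0.5979  0.2309] gap 0.998 t 0.3 shift mm [ 530.2 -443.5 -118.6] turn [-0.001 -0.     0.294] rows>= 16.8 per row [ 31.2 -26.1  -7. ] [-0.     -0.      0.0173]
```

Call:
{"api": "servo_tool", "payload": {"motion": [[10,-8,-20,0,0,0.06,1],[25,-20,-30,0,0,0.06,1],[33,-20,-20,0,0,0.06,1],[36,-20,-10,0,0,0.06,1],[36,-20,0,0,0,0.05,1],[36,-20,0,0,0,0,1],[36,-20,0,0,0,0,1],[36,-20,0,0,0,0,1],[36,-20,0,0,0,0,1],[36,-20,0,0,0,0,1],[30,-20,0,0,0,0,1],[20,-10,0,0,0,0,1]]}}

```text
t: 1.3
tcp_pos: [0.5434, -0.3627, 0.3149]
tool_rot: [1.0, -0.012, 0.001, 0.001]
force: [-0.5, -0.8, 0.2]
finger_gap: 1.002
```

```bash
python3 - <<'E'
from h import *
go([.56,-.02,.35],0)
E
```

```text
tcp [ 0.5434 -0.3627  0.3149] gap 1.002 t 1.3 shift mm [   8.1 -343.   -35.7] turn [ 0.002 -0.002 -0.025] rows>= 8.3 per row [  0.9 -38.1  -4. ] [ 0.0002 -0.0003 -0.0028]
```

Call:
{"api": "servo_tool", "payload": {"motion": [[0,-20,-4,0,0,-0.015,1],[0,-40,-4,0,0,-0.01,1],[0,-40,-4,0,0,0,1],[0,-40,-4,0,0,0,1],[0,-40,-4,0,0,0,1],[0,-40,-4,0,0,0,1],[0,-40,-4,0,0,0,1],[0,-40,-4,0,0,0,1],[0,-20,0,0,0,0,1],[0,0,0,0,0,0,1]]}}

```text
t: 2.13
tcp_pos: [0.547, -0.0268, 0.3437]
tool_rot: [1.0, 0.003, 0.002, -0.0]
force: [0.4, 0.2, -0.7]
finger_gap: 1.004
```

```bash
python3 - <<'E'
from h import *
st()
s=snap("wrist","w1.png")
import pickle; pickle.dump(s,open("w1.pkl","wb"))
E
```

```text
{'t': 2.133, 'tcp_pos': [0.547, -0.027, 0.344], 'tool_rot': [1.0, 0.003, 0.002, -0.0], 'q': [-0.254, 0.305, 1.48, 0.002, 1.353, 1.31], 'force': [0.413, 0.244, -0.747], 'finger_gap': 1.004}
[[1.0, 0.007, 0.004], [0.007, -1.0, 0.0], [0.004, -0.0, -1.0]]
```

View pics/w1.png

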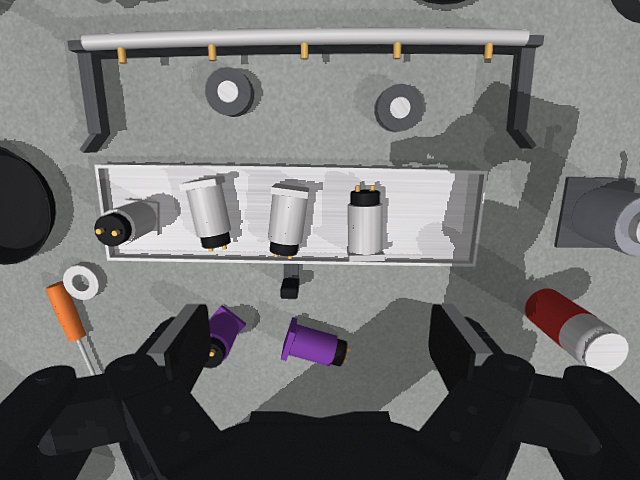

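The wrist view shows the pulleys at (230,92) and (400,107). The tipped steel solenoids are at (209,212), (287,220) and (365,222), and the standing one is at (125,222). Purple look-alikes sit at (225,335) and (315,343), so I leave those. The black dish with bolts and the finned motor behind the dock aren't part of the job either.

```bash
python3 - <<'E'
from h import *
import pickle; s=pickle.load(open("w1.pkl","rb"))
save(s,"w1c.png",(80,30,500,280),1.9)
m=lambda l,p,z: print(l,p,at_z(s,p,z).round(4))
m("pul1",(228,91),.025);m("pul2",(400,107),.025)
for p in [(96,166),(484,172),(475,265),(109,261)]: m("tray",p,.018)
E
```

```text
pul1 (228, 91) [0.6741 0.0813 0.025 ]
pul2 (400, 107) [ 0.6575 -0.1205  0.025 ]
tray (96, 166) [0.5877 0.2552 0.018 ]
tray (484, 172) [ 0.5827 -0.2325  0.018 ]
tray (475, 265) [ 0.46   -0.2352  0.018 ]
tray (109, 261) [0.4623 0.256  0.018 ]
```

View pics/w1c.png

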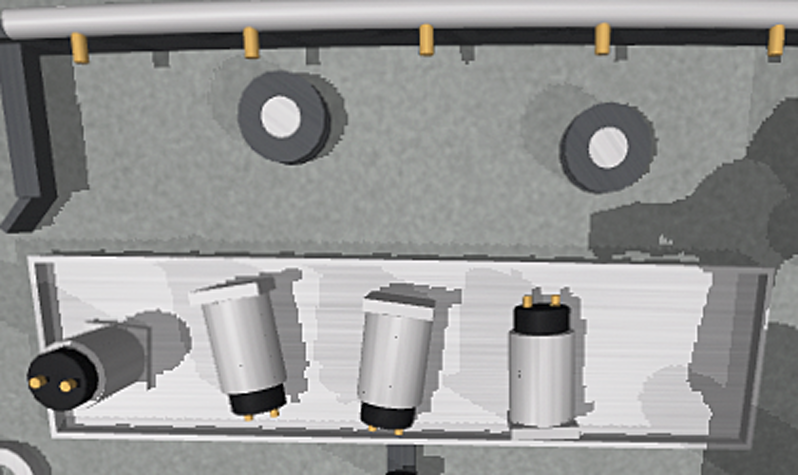

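Call:
{"api": "servo_tool", "payload": {"motion": [[12,-10,20,0,0,0,1],[14,-12,38,0,0,0,1],[14,-12,38,0,0,0,1],[14,-12,38,0,0,0,1],[14,-12,38,0,0,0,1],[14,-12,38,0,0,0,1],[14,-12,30,0,0,0,1],[14,-12,10,0,0,0,1],[8,-8,0,0,0,0,1],[0,0,0,0,0,0,1]]}}

```text
t: 3.02
tcp_pos: [0.6792, 0.0576, 0.0885]
tool_rot: [1.0, -0.003, 0.009, 0.007]
force: [0.2, -0.2, 0.0]
finger_gap: 0.996
```

```bash
python3 - <<'E'
from h import *
go([.672,.081,.004],0.4)
s=snap("wrist","w2.png")
for l,P in [("p",(.672,.081,.025))]: print(proj(s,[P]))
E
```

```text
tcp [0.6792 0.0576 0.0885] gap 0.996 t 3.0 shift mm [ -8.8 -24.6  84. ] turn [ 0.014 -0.017 -0.013] rows>= 2.1 per row [-2.9 -8.2 28. ] [ 0.0047 -0.0057 -0.0044]
[[279.06047363 276.89357324]]
```

View pics/w2.png

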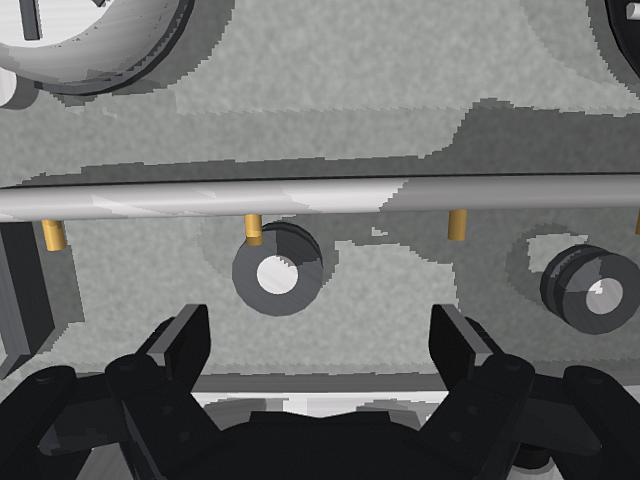

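Call:
{"api": "servo_tool", "payload": {"motion": [[-4,-12,5,0.014,-0.017,-0.013,1],[-4,-10,15,0,0,0,1],[-2,-4,28,0,0,0,1],[0,0,24,0,0,0,1],[0,0,10,0,0,0,1],[0,0,0,0,0,0,1]]}}

```text
t: 3.57
tcp_pos: [0.6717, 0.0799, 0.0149]
tool_rot: [1.0, 0.002, 0.006, -0.0]
force: [-0.4, 0.1, 0.4]
finger_gap: 1.0
```

```bash
python3 - <<'E'
from h import *
go([.672,.081,.004],0.4)
s=snap("wrist","w3.png")
E
```

```text
tcp [0.6717 0.0799 0.0149] gap 1.0 t 3.6 shift mm [ 0.2 -1.1 10.9] turn [-0.001 -0.011 -0.002] rows>= 0.3 per row [ 0.2 -1.1 10.9] [-0.0006 -0.0113 -0.0023]
```

View pics/w3.png

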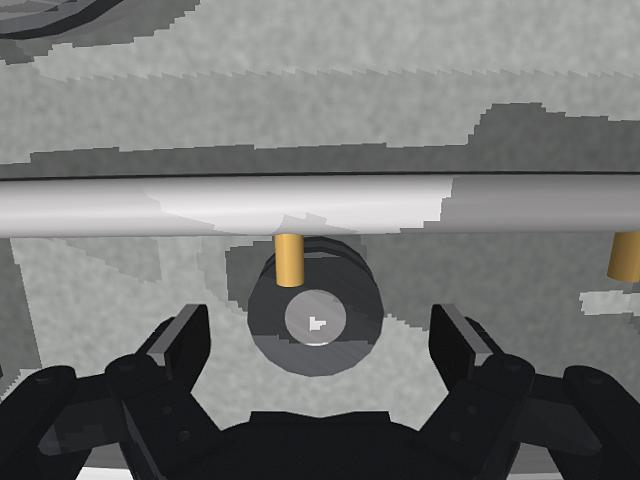

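Pulley hub at (316,318), centred between the pads. Lower 10 mm and close.

Call:
{"api": "servo_tool", "payload": {"motion": [[0,-1,11,0,-0.01,0,1],[0,0,3,0,0,0,1],[0,0,0,0,0,0,-1],[0,0,0,0,0,0,-1],[0,0,0,0,0,0,-1],[0,0,0,0,0,0,-1],[0,0,0,0,0,0,-1]], "grip_force": 40}}

```text
t: 4.2
tcp_pos: [0.677, 0.0799, 0.0082]
tool_rot: [1.0, 0.002, 0.006, -0.0]
force: [-1.4, 0.3, -1.9]
finger_gap: 0.607
```

```bash
python3 - <<'E'
from h import *
go([.672,.081,.004],0.4)
s=snap("wrist","w3.png")
s=snap("top"); 
for c in [(152,245)]: print(at_z(s,c,.03))
save(s,"t4.png",(90,190,230,300),5)
E
```

```text
tcp [0.677  0.0799 0.0082] gap 0.607 t 4.2 shift mm [-5.  -1.2  4.1] turn [-0.    -0.013 -0.003] rows>= 0.2 per row [-5.  -1.2  4.1] [-0.0003 -0.0126 -0.0034]
[0.53677294 0.39556737 0.03      ]
```

View pics/w3.png

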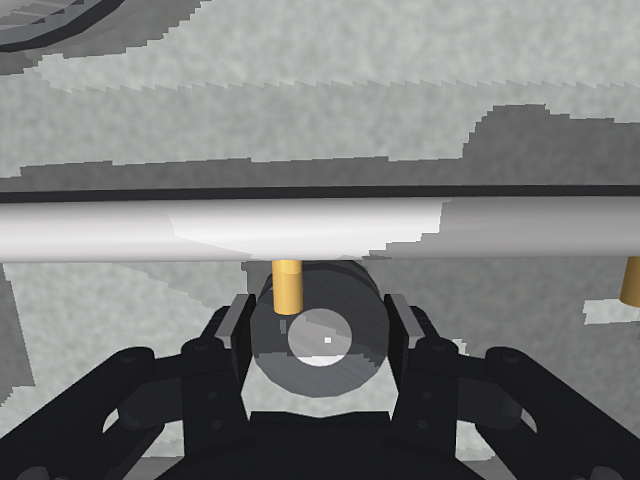

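View pics/t4.png

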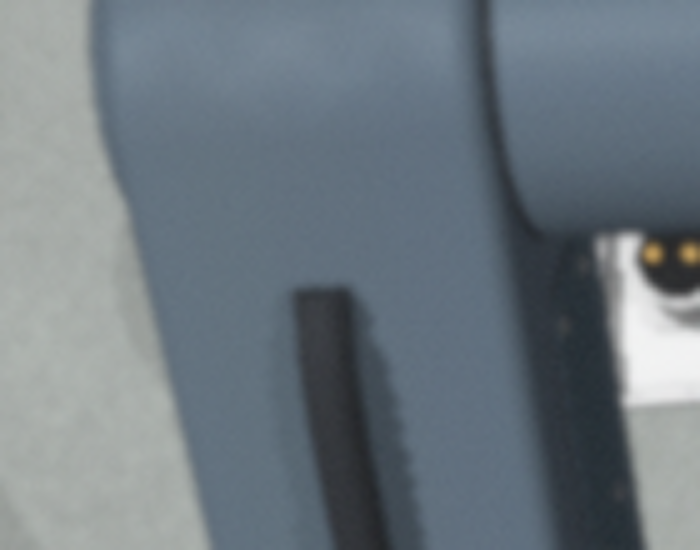

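Call:
{"api": "servo_tool", "payload": {"motion": [[-5,0,-3,0,0,0,-1],[-15,0,0,0,0,0,-1],[-20,0,-2,0,0,0,-1],[-8,0,-10,0,0,0,-1],[0,0,-30,0,0,0,-1],[0,0,-40,0,0,0,-1],[0,-10,-40,0,0,0,-1],[-5,-30,-25,0,0,0,-1],[-5,-40,-5,0,0,0,-1],[-5,-40,0,0,0,0,-1],[-5,-40,0,0,0,0,-1],[-5,-40,0,0,0,0,-1]]}}

```text
t: 5.3
tcp_pos: [0.6004, 0.2773, 0.1762]
tool_rot: [1.0, -0.006, 0.008, -0.001]
force: [0.9, 0.2, -0.6]
finger_gap: 0.609
```

```bash
python3 - <<'E'
from h import *
go([.566,.396,.16],0)
E
```

```text
tcp [0.6004 0.2773 0.1762] gap 0.609 t 5.3 shift mm [ -36.1 -118.3   15.8] turn [-0.001 -0.016 -0.012] rows>= 3.0 per row [-12.  -39.4   5.3] [-0.0004 -0.0055 -0.0041]
```

Call:
{"api": "servo_tool", "payload": {"motion": [[-8,-38,0,0,-0.01,-0.01,-1],[-8,-38,0,0,0,0,-1],[-8,-25,0,0,0,0,-1],[-5,-12,0,0,0,0,-1],[0,0,0,0,0,0,-1]]}}

```text
t: 5.72
tcp_pos: [0.5674, 0.4049, 0.1819]
tool_rot: [1.0, 0.004, 0.006, -0.004]
force: [0.2, 0.2, -1.1]
finger_gap: 0.612
```

```bash
python3 - <<'E'
from h import *
go([.566,.396,.16],0)
s=snap("wrist","w5.png")
E
```

```text
tcp [0.5674 0.4049 0.1819] gap 0.612 t 5.7 shift mm [-1.7  9.1 21.8] turn [-0.008 -0.013  0.007] rows>= 0.6 per row [-1.7  9.1 21.8] [-0.0075 -0.0129  0.0072]
```

View pics/w5.png

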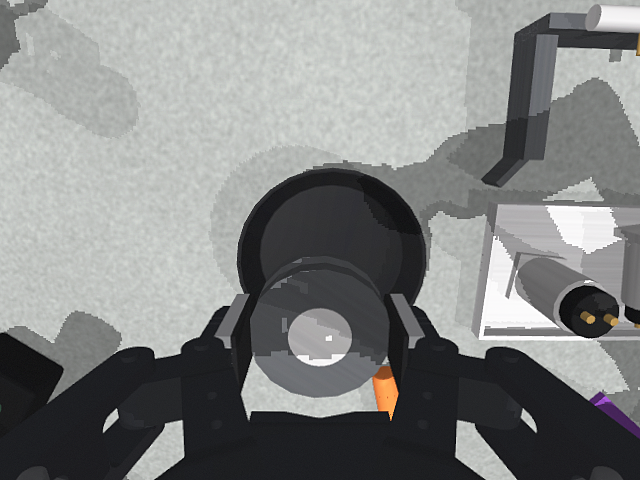

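```bash
python3 - <<'E'
from h import *
s=snap("wrist")
for p in [(238,250),(427,250),(333,168)]: print(at_z(s,p,.03).round(4))
th=np.linspace(0,2*np.pi,9)[:-1]
for c in [(.537,.396)]: print(proj(s,np.c_[c[0]+.079*np.cos(th),c[1]+.079*np.sin(th),th*0+.03]).round(0).tolist())
E
```

```text
[0.5514 0.4723 0.03  ]
[0.5527 0.3159 0.03  ]
[0.6185 0.3947 0.03  ]
[[331.0, 171.0], [261.0, 200.0], [236.0, 267.0], [265.0, 327.0], [329.0, 351.0], [393.0, 328.0], [424.0, 268.0], [401.0, 201.0]]
```

```bash
python3 - <<'E'
from h import *
s=snap("wrist")
print(at_z(s,(320,338),manip.sense()["tcp_pos"][2]+.017))
go([.570,.395,.014],0)
E
```

```text
[0.56525118 0.40196942 0.19840649]
tcp [0.5694 0.4006 0.1814] gap 0.607 t 5.9 shift mm [ -1.6   6.5 167.4] turn [-0.005 -0.013  0.003] rows>= 4.0 per row [-0.3  1.3 33.5] [-0.0011 -0.0026  0.0006]
```

Call:
{"api": "servo_tool", "payload": {"motion": [[0,4,20,-0.005,-0.013,0,-1],[0,3,38,0,0,0,-1],[0,0,38,0,0,0,-1],[0,0,36,0,0,0,-1],[0,0,22,0,0,0,-1],[0,0,6,0,0,0,-1],[0,0,0,0,0,0,-1]]}}

```text
t: 6.45
tcp_pos: [0.5758, 0.3806, 0.0136]
tool_rot: [1.0, -0.01, -0.002, -0.002]
force: [-3.7, 6.9, 2.5]
finger_gap: 0.605
```

```bash
python3 - <<'E'
from h import *
s=snap("wrist")
print(at_z(s,(320,338),manip.sense()["tcp_pos"][2]+.017))
go([.570,.395,.013],0)
E
```

```text
[0.57271606 0.38091133 0.03069335]
tcp [0.5757 0.3804 0.0137] gap 0.606 t 6.5 shift mm [ -6.  -14.5   0.8] turn [-0.004  0.005 -0.019] rows>= 0.4 per row [ -6.  -14.5   0.8] [-0.0035  0.005  -0.0194]
```

Call:
{"api": "servo_tool", "payload": {"motion": [[-2,-4,-4,0,0,-0.01,-1],[-3,-8,0,0,0,-0.01,-1],[0,-2,0,0,0,0,-1],[0,0,0,0,0,0,-1]]}}

```text
t: 6.83
tcp_pos: [0.572, 0.3892, 0.0156]
tool_rot: [1.0, -0.002, -0.004, -0.0]
force: [-0.2, 0.1, -1.2]
finger_gap: 0.606
```

```bash
python3 - <<'E'
from h import *
s=snap("wrist","w6.png")
print(at_z(s,(320,338),manip.sense()["tcp_pos"][2]+.017))
go([.570,.395,.013],0);st()
E
```

```text
[0.56894563 0.38947207 0.03264346]
tcp [0.572  0.3891 0.0156] gap 0.607 t 6.9 shift mm [-2.  -5.9  2.7] turn [-0.     0.009 -0.004] rows>= 0.2 per row [-2.  -5.9  2.7] [-0.0002  0.0089 -0.0043]
{'t': 6.883, 'tcp_pos': [0.572, 0.389, 0.016], 'tool_rot': [1.0, -0.002, -0.004, -0.0], 'q': [0.434, 0.881, 1.374, 0.005, 0.894, 2.006], 'force': [0.15, -0.369, -0.589], 'finger_gap': 0.607}
[[1.0, -0.004, -0.009], [-0.004, -1.0, 0.0], [-0.009, -0.0, -1.0]]
```

View pics/w6.png

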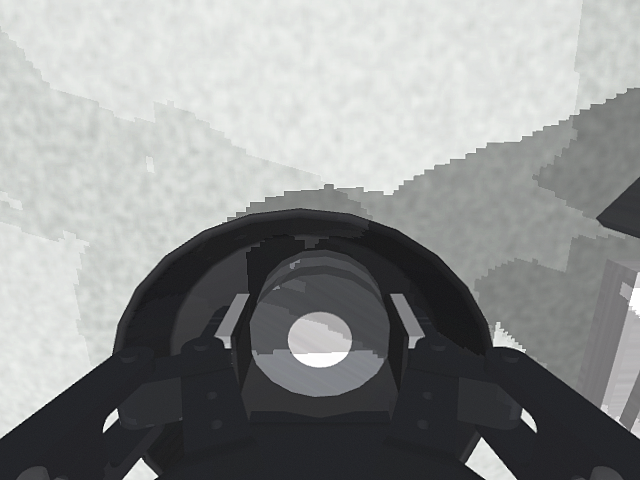

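Pulley is over the pan floor; rim spans cols 118–492, so move 5 mm toward +y, lower and release.

Call:
{"api": "servo_tool", "payload": {"motion": [[-1,-6,1,0,0,0,-1],[0,-2,3,0,0,0,-1],[0,0,0,0,0,0,-1],[0,0,0,0,0,0,0.4],[0,0,0,0,0,0,0.4],[0,0,0,0,0,0,0.4],[0,0,-10,0,0,0,0.4],[0,0,-30,0,0,0,0.4],[0,0,-40,0,0,0,0.6],[0,0,-40,0,0,0,1],[10,20,-40,0,0,0,1],[10,40,-10,0,0,0,1]]}}

```text
t: 7.88
tcp_pos: [0.588, 0.344, 0.1826]
tool_rot: [1.0, 0.002, -0.007, 0.0]
force: [1.8, -0.9, 1.5]
finger_gap: 0.999
```

```bash
python3 - <<'E'
from h import *
s=snap("wrist","w7.png")
go([.654,-.12,.12],0)
E
```

```text
tcp [0.5907 0.334  0.183 ] gap 1.0 t 7.9 shift mm [ 65.1 453.3  66. ] turn [ 0.009  0.014 -0.002] rows>= 11.1 per row [ 5.4 37.8  5.5] [ 0.0007  0.0012 -0.0002]
```

View pics/w7.png

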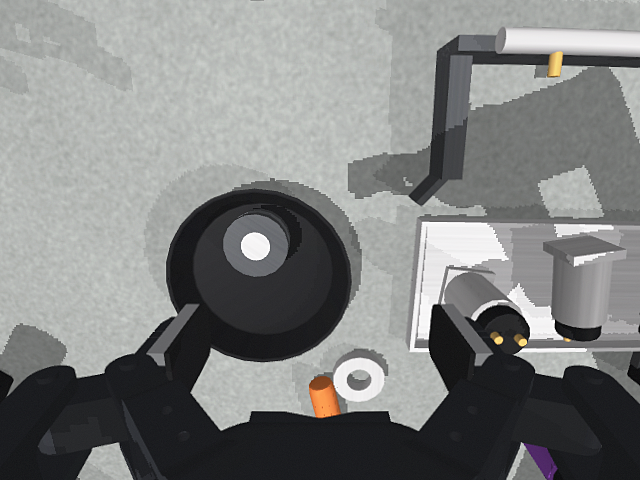

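Call:
{"api": "servo_tool", "payload": {"motion": [[5,30,0,0.009,0.014,0,1],[6,40,0,0,0,0,1],[6,40,0,0,0,0,1],[6,40,0,0,0,0,1],[6,40,0,0,0,0,1],[6,40,0,0,0,0,1],[6,40,0,0,0,0,1],[6,40,5,0,0,0,1],[6,40,10,0,0,0,1],[4,40,15,0,0,0,1],[0,30,15,0,0,0,1],[0,15,10,0,0,0,1]]}}

```text
t: 8.93
tcp_pos: [0.6529, -0.114, 0.1428]
tool_rot: [1.0, -0.001, 0.013, -0.001]
force: [0.0, 0.0, 0.2]
finger_gap: 0.999
```

Call:
{"api": "servo_tool", "payload": {"motion": [[0,0,5,0,0,0,1],[0,0,0,0,0,0,1]]}}

```text
t: 9.1
tcp_pos: [0.6515, -0.119, 0.1358]
tool_rot: [1.0, -0.005, 0.012, -0.001]
force: [0.5, 0.0, -0.0]
finger_gap: 1.0
```

```bash
python3 - <<'E'
from h import *
s=snap("wrist","w8.png")
print(proj(s,[(.654,-.12,.025)]))
go([.654,-.12,.004],0)
E
```

```text
[[321.72395517 241.96997705]]
tcp [ 0.6518 -0.1188  0.1363] gap 0.999 t 9.2 shift mm [ -0.9   1.3 132.4] turn [-0.001 -0.024 -0.008] rows>= 3.2 per row [-0.2  0.3 33.1] [-0.0002 -0.006  -0.0021]
```

View pics/w8.png

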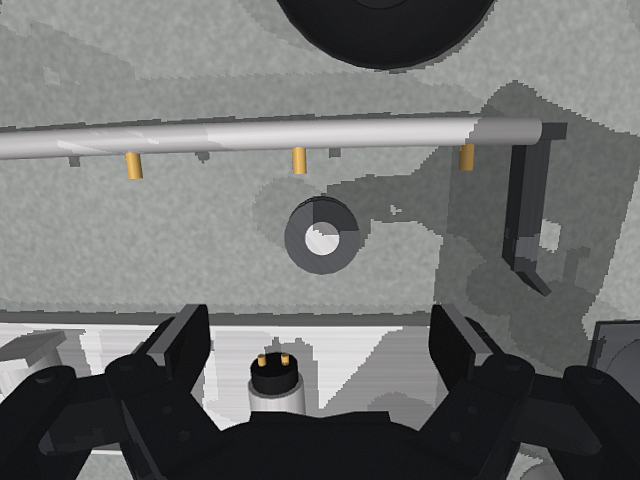

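Call:
{"api": "servo_tool", "payload": {"motion": [[0,0,20,0,-0.02,-0.008,1],[1,0,36,0,0,0,1],[0,0,36,0,0,0,1],[0,0,25,0,0,0,1],[0,0,10,0,0,0,1],[0,0,0,0,0,0,1]]}}

```text
t: 9.65
tcp_pos: [0.6606, -0.1099, 0.0145]
tool_rot: [1.0, 0.005, 0.009, 0.001]
force: [-0.0, -1.4, -0.0]
finger_gap: 1.002
```

```bash
python3 - <<'E'
from h import *
go([.656,-.12,.004],0)
s=snap("wrist","w9.png")
E
```

```text
tcp [ 0.6606 -0.1099  0.0145] gap 1.002 t 9.7 shift mm [-4.9 10.1 10.4] turn [ 0.002 -0.018  0.01 ] rows>= 0.4 per row [-4.9 10.1 10.4] [ 0.0021 -0.0175  0.0099]
```

View pics/w9.png

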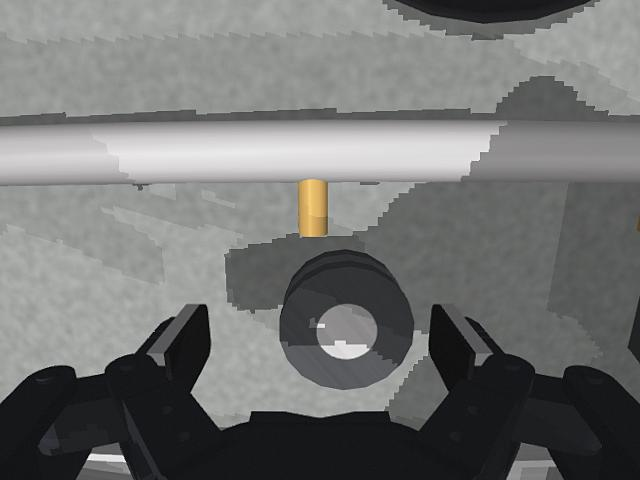

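Call:
{"api": "servo_tool", "payload": {"motion": [[-4,10,5,0,-0.015,0.01,1],[0,0,6,0,0,0,1],[0,0,0,0,0,0,1],[0,0,0,0,0,0,-1],[0,0,0,0,0,0,-1],[0,0,0,0,0,0,-1],[0,0,0,0,0,0,-1],[0,0,0,0,0,0,-1]]}}

```text
t: 10.37
tcp_pos: [0.6627, -0.1214, 0.0134]
tool_rot: [1.0, 0.0, 0.008, 0.004]
force: [-0.1, -0.5, -1.8]
finger_gap: 0.602
```

```bash
python3 - <<'E'
from h import *
go([.656,-.12,.004],0)
s=snap("wrist","w9.png")
E
```

```text
tcp [ 0.6627 -0.1214  0.0134] gap 0.602 t 10.4 shift mm [-6.9 -1.5  9.3] turn [ 0.007 -0.016  0.   ] rows>= 0.3 per row [-6.9 -1.5  9.3] [ 0.0072 -0.0165  0.0005]
```

View pics/w9.png

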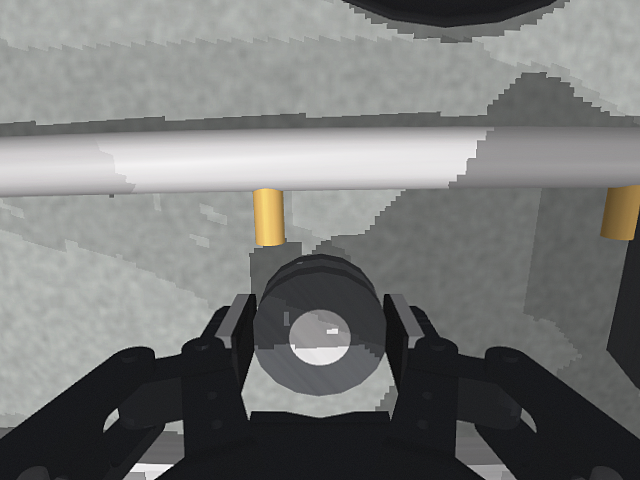

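Call:
{"api": "servo_tool", "payload": {"motion": [[-10,0,-2,0,0,0,-1],[-12,0,-10,0,0,0,-1],[0,0,-35,0,0,0,-1],[0,-5,-40,0,0,0,-1],[-5,-20,-40,0,0,0,-1],[-10,-36,-20,0,0,0,-1],[-10,-40,0,0,0,0,-1],[-10,-40,0,0,0,0,-1],[-10,-40,0,0,0,0,-1],[-10,-40,0,0,0,0,-1],[-10,-40,0,0,0,0,-1],[-10,-40,0,0,0,0,-1]]}}

```text
t: 11.42
tcp_pos: [0.5656, 0.1781, 0.16]
tool_rot: [1.0, -0.009, 0.011, 0.004]
force: [0.7, -0.4, -1.0]
finger_gap: 0.609
```

```bash
python3 - <<'E'
from h import *
go([.513,.395,.16],0)
E
```

```text
tcp [0.5656 0.1781 0.16  ] gap 0.609 t 11.4 shift mm [ -56.3 -215.9   -2.7] turn [ 0.007 -0.021 -0.017] rows>= 5.4 per row [ -9.4 -36.   -0.5] [ 0.0012 -0.0036 -0.0029]
```

Call:
{"api": "servo_tool", "payload": {"motion": [[-9,-40,0,0.007,-0.02,-0.015,-1],[-9,-40,0,0,0,0,-1],[-9,-40,0,0,0,0,-1],[-9,-36,0,0,0,0,-1],[-9,-25,0,0,0,0,-1],[-5,-10,0,0,0,0,-1],[0,0,0,0,0,0,-1],[0,0,0,0,0,0,-1]]}}

```text
t: 12.08
tcp_pos: [0.5074, 0.3821, 0.1577]
tool_rot: [1.0, 0.005, -0.002, -0.0]
force: [-0.2, 0.4, -0.9]
finger_gap: 0.606
```

```bash
python3 - <<'E'
from h import *
go([.513,.395,.02],0)
snap("wrist","w10.png")
E
```

```text
tcp [0.5074 0.3821 0.1577] gap 0.606 t 12.1 shift mm [  6.1 -12.7 137.7] turn [-0.001  0.003  0.01 ] rows>= 3.3 per row [ 1.5 -3.2 34.4] [-0.0002  0.0008  0.0025]
```

View pics/w10.png

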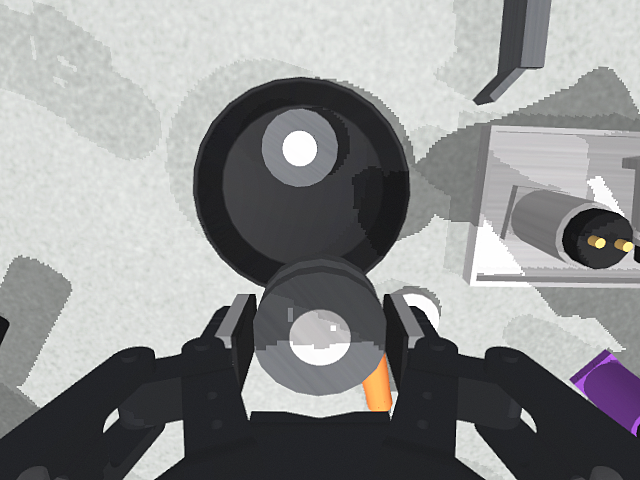

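```bash
python3 - <<'E'
from h import *
s=snap("wrist")
print("pul1",at_z(s,(300,148),.03), "pan L R T",[at_z(s,p,.03).round(4).tolist() for p in [(194,185),(409,185),(301,78)]])
t=manip.sense()["tcp_pos"]; print("held",at_z(s,(320,338),t[2]+.014)-t)
E
```

```text
pul1 [0.57104219 0.39644836 0.03      ] pan L R T [[0.5446, 0.4737, 0.03], [0.5458, 0.3176, 0.03], [0.6172, 0.3956, 0.03]]
held [-0.00534621  0.00094535  0.014     ]
```

Call:
{"api": "servo_tool", "payload": {"motion": [[4,-7,15,0,0,0.01,-1],[4,-7,30,0,0,0,-1],[2,-2,30,0,0,0,-1],[0,0,15,0,0,0,-1],[0,0,0,0,0,0,-1]]}}

```text
t: 12.6
tcp_pos: [0.5263, 0.3887, 0.0681]
tool_rot: [1.0, -0.008, 0.002, -0.001]
force: [-0.3, -0.2, -1.5]
finger_gap: 0.605
```

```bash
python3 - <<'E'
from h import *
go([.517,.395,.016],0)
E
```

```text
tcp [0.5263 0.3887 0.0681] gap 0.605 t 12.6 shift mm [-9.7 -6.1 52. ] turn [-0.001 -0.004 -0.016] rows>= 1.3 per row [-4.8 -3.1 26. ] [-0.0007 -0.0021 -0.0078]
```

Call:
{"api": "servo_tool", "payload": {"motion": [[-5,-4,5,0,0,-0.016,-1],[-5,-4,15,0,0,0,-1],[0,0,10,0,0,0,-1],[0,0,0,0,0,0,-1]]}}

```text
t: 12.93
tcp_pos: [0.5202, 0.3925, 0.039]
tool_rot: [1.0, -0.002, 0.003, -0.001]
force: [-0.3, 0.2, -1.9]
finger_gap: 0.601
```

```bash
python3 - <<'E'
from h import *
go([.517,.395,.016],0)
snap("wrist","w11.png")
E
```

```text
tcp [0.5202 0.3925 0.039 ] gap 0.601 t 12.9 shift mm [-3.4 -2.4 23. ] turn [-0.002 -0.007 -0.005] rows>= 0.6 per row [-3.4 -2.4 23. ] [-0.0016 -0.0068 -0.0047]
```

View pics/w11.png

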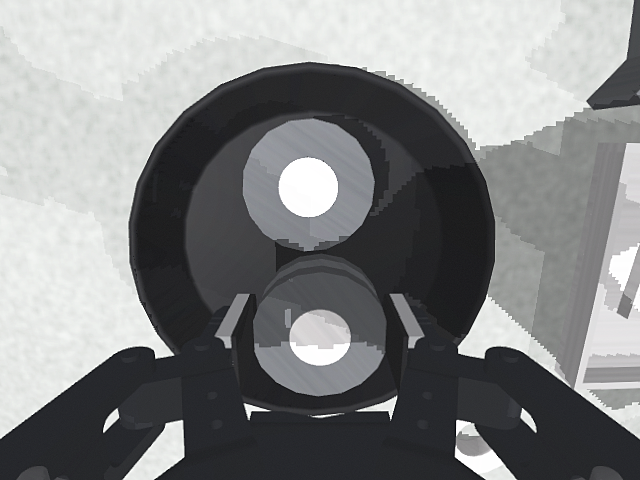

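Call:
{"api": "servo_tool", "payload": {"motion": [[-2,-2,10,0,0,0,-1],[-1,0,10,0,0,0,-1],[0,0,3,0,0,0,-1],[0,0,0,0,0,0,-1],[0,0,0,0,0,0,0.4],[0,0,0,0,0,0,0.4],[0,0,0,0,0,0,0.4],[0,0,-20,0,0,0,0.4],[0,0,-40,0,0,0,0.5],[0,0,-40,0,0,0,1],[0,20,-40,0,0,0,1],[0,40,-10,0,0,0,1]]}}

```text
t: 13.98
tcp_pos: [0.5179, 0.341, 0.1682]
tool_rot: [1.0, 0.001, 0.006, -0.003]
force: [1.1, -0.1, 0.6]
finger_gap: 0.998
```

```bash
python3 - <<'E'
from h import *
snap("wrist","w12.png")
go([.45,.09,.22],0)
E
```

```text
tcp [0.5169 0.332  0.1679] gap 0.999 t 14.0 shift mm [-66.1 242.2 -52. ] turn [ 0.002 -0.008 -0.002] rows>= 6.1 per row [-9.4 34.6 -7.4] [ 0.0003 -0.0011 -0.0002]
```

View pics/w12.png

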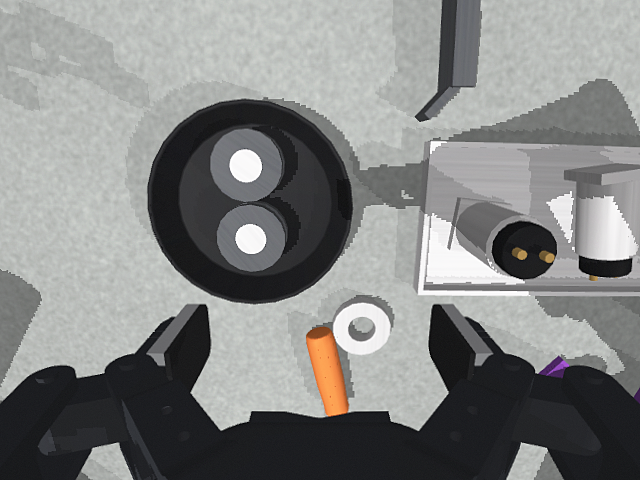

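Call:
{"api": "servo_tool", "payload": {"motion": [[-5,35,-5,0,0,0,1],[-5,40,-5,0,0,0,1],[-5,40,-5,0,0,0,1],[-5,40,-5,0,0,0,1],[-5,40,-5,0,0,0,1],[-5,40,-5,0,0,0,1],[-5,40,-5,0,0,0,1],[-5,25,-5,0,0,0,1],[0,0,0,0,0,0,1],[0,0,0,0,0,0,1]]}}

```text
t: 14.87
tcp_pos: [0.477, 0.0199, 0.2154]
tool_rot: [1.0, -0.002, 0.013, 0.001]
force: [0.3, 0.5, -0.5]
finger_gap: 0.996
```

```bash
python3 - <<'E'
from h import *
import pickle
s=snap("wrist","w13.png"); pickle.dump(s,open("w13.pkl","wb")); st()
E
```

```text
{'t': 14.917, 'tcp_pos': [0.477, 0.02, 0.215], 'tool_rot': [1.0, -0.002, 0.013, 0.001], 'q': [-0.194, 0.344, 1.829, 0.004, 0.942, 1.377], 'force': [-0.419, -0.206, -0.064], 'finger_gap': 1.001}
[[1.0, -0.003, 0.027], [-0.003, -1.0, -0.002], [0.027, 0.002, -1.0]]
```

View pics/w13.png

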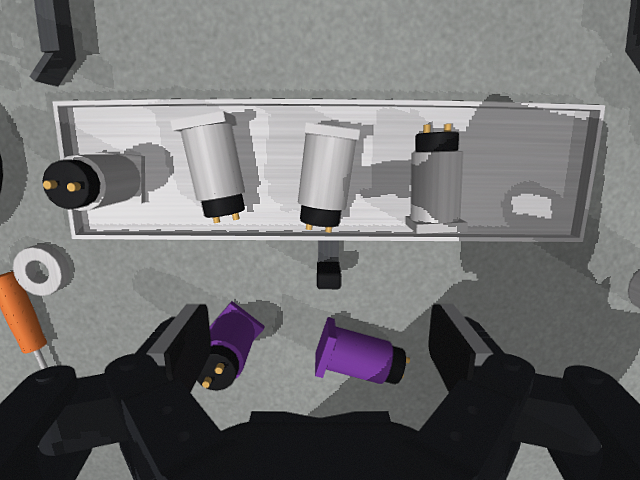

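```bash
cat >> h.py <<'E'
def overlay(s,poses,fn,crop,scale):
    """poses: (x,y,z,dirvector cap) origin mid-length"""
    im=s["frame"][:,:,::-1].copy(); S=scale
    im=cv2.resize(im,None,fx=S,fy=S,interpolation=cv2.INTER_CUBIC)
    for (x,y,z,d) in poses:
        d=np.array(d,float); d/=np.linalg.norm(d); up=np.array([0,0,1.]) if abs(d[2])<.9 else np.array([1.,0,0])
        u=np.cross(up,d); u/=np.linalg.norm(u); v=np.cross(d,u); o=np.array([x,y,z])
        th=np.linspace(0,2*np.pi,41)
        def circ(t,r): return o+t*d+r*(np.cos(th)[:,None]*u+np.sin(th)[:,None]*v)
        def sq(t): return o+t*d+.022*np.array([a*u+b*v for a,b in [(1,1),(1,-1),(-1,-1),(-1,1),(1,1)]])
        for P,c in [(sq(-.042),(0,0,255)),(sq(-.034),(0,0,255)),(circ(-.034,.022),(0,255,0)),(circ(.042,.0185),(255,0,255))]:
            q=proj(s,P)*S; cv2.polylines(im,[q.astype(int)],True,c,1)
    x0,y0,x1,y1=[int(a*S) for a in crop]; cv2.imwrite("pics/"+fn,im[y0:y1,x0:x1])
E
python3 - <<'E'
from h import *
import pickle
s=pickle.load(open("w13.pkl","rb"))
for p in [(205,122),(224,208),(330,130),(321,217),(436,224),(437,140)]: print(p,at_z(s,p,.03).round(4))
def pose(f,c):
    F=at_z(s,f,.03);C=at_z(s,c,.03); d=C-F; d[2]=0; d/=np.linalg.norm(d); m=(F+C)/2; return (m[0],m[1],.026,d)
P=[pose((205,122),(224,208)),pose((330,130),(321,217)),pose((436,224),(437,140))]
for p in P: print(np.round(p[:3],4),np.round(p[3],3))
overlay(s,P,"ov1.png",(160,90,480,250),2.5)
E
```

```text
(205, 122) [0.5676 0.1172 0.03  ]
(224, 208) [0.4937 0.1054 0.03  ]
(330, 130) [0.5601 0.0107 0.03  ]
(321, 217) [0.485  0.0186 0.03  ]
(436, 224) [ 0.4782 -0.0856  0.03  ]
(437, 140) [ 0.5519 -0.0815  0.03  ]
[0.5306 0.1113 0.026 ] [-0.988 -0.157  0.   ]
[0.5226 0.0147 0.026 ] [-0.994  0.105  0.   ]
[ 0.515  -0.0836  0.026 ] [0.998 0.055 0.   ]
```

View pics/ov1.png

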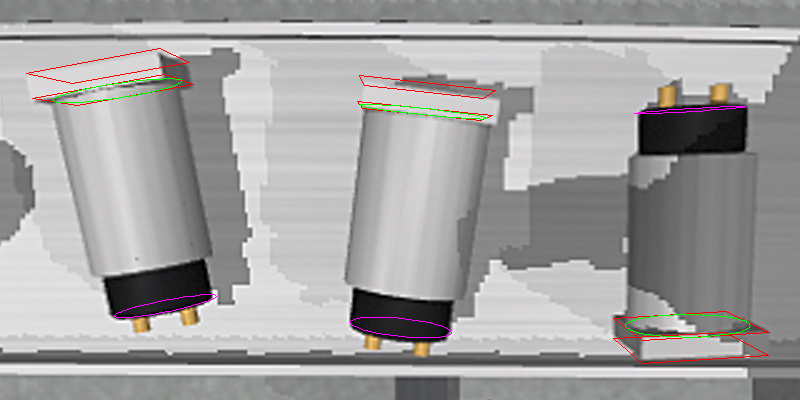

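```bash
python3 - <<'E'
from h import *
from scipy.optimize import least_squares
D=[(.528,1.434,.181,-.598,.2309),(.305,1.48,.547,-.027,.3437),(.881,1.374,.572,.389,.0156),(.344,1.829,.477,.02,.2154)]
def f(v):
    a1,a2,hL,d=v; o=[]
    for q2,q3,x,y,z in D:
        r=a1*np.sin(q2)+a2*np.sin(q2+q3); o+=[np.hypot(r,d)-np.hypot(x,y), hL+a1*np.cos(q2)+a2*np.cos(q2+q3)-z]
    return o
g=least_squares(f,[.45,.4,.1,.12]); print(g.x,g.fun.round(4))
a1,a2,hL,d=g.x
for L in (.2,.25,.3):
  h=hL+L
  for x,p in [(.53,45),(.53,-45),(.515,45),(.515,-45),(.53,60),(.53,30),(.53,-60)]:
    p_=np.radians(p); r=np.sqrt(x*x-d*d)-L*np.sin(p_); z=.03+L*np.cos(p_)-h
    c=(r*r+z*z-a1*a1-a2*a2)/(2*a1*a2); q3=np.arccos(np.clip(c,-1,1)); q2=np.arctan2(r,z)-np.arctan2(a2*np.sin(q3),a1+a2*np.cos(q3))
    print(L,x,p,"c",round(c,2),"q2 q3 q5",np.round([q2,q3,np.pi-p_-q2-q3],2))
E
```

```text
[ 5.10827795e-01  3.90255823e-01 -5.73510585e-02  1.15391792e-06] [-0.0067  0.0042 -0.0129  0.0032  0.0047  0.0055  0.0165 -0.0129]
0.2 0.53 45 c -0.66 q2 q3 q5 [ 0.64  2.29 -0.57]
0.2 0.53 -45 c 0.1 q2 q3 q5 [0.91 1.47 1.54]
0.2 0.515 45 c -0.68 q2 q3 q5 [ 0.63  2.32 -0.6 ]
0.2 0.515 -45 c 0.05 q2 q3 q5 [0.89 1.52 1.51]
0.2 0.53 60 c -0.72 q2 q3 q5 [ 0.74  2.37 -1.02]
0.2 0.53 30 c -0.56 q2 q3 q5 [ 0.59  2.17 -0.15]
0.2 0.53 -60 c 0.2 q2 q3 q5 [1.01 1.37 1.81]
0.25 0.53 45 c -0.72 q2 q3 q5 [ 0.66  2.38 -0.69]
0.25 0.53 -45 c 0.22 q2 q3 q5 [0.98 1.35 1.59]
0.25 0.515 45 c -0.75 q2 q3 q5 [ 0.66  2.42 -0.72]
0.25 0.515 -45 c 0.16 q2 q3 q5 [0.96 1.41 1.56]
0.25 0.53 60 c -0.79 q2 q3 q5 [ 0.82  2.48 -1.2 ]
0.25 0.53 30 c -0.62 q2 q3 q5 [ 0.59  2.24 -0.21]
0.25 0.53 -60 c 0.36 q2 q3 q5 [1.11 1.2  1.88]
0.3 0.53 45 c -0.78 q2 q3 q5 [ 0.7   2.47 -0.82]
0.3 0.53 -45 c 0.34 q2 q3 q5 [1.06 1.22 1.65]
0.3 0.515 45 c -0.81 q2 q3 q5 [ 0.71  2.51 -0.86]
0.3 0.515 -45 c 0.29 q2 q3 q5 [1.03 1.28 1.62]
0.3 0.53 60 c -0.84 q2 q3 q5 [ 0.94  2.57 -1.42]
0.3 0.53 30 c -0.67 q2 q3 q5 [ 0.59  2.3  -0.27]
0.3 0.53 -60 c 0.54 q2 q3 q5 [1.22 1.   1.96]
```

```bash
python3 - <<'E'
from h import *
go([.54,-.083,.10],3,-25)
E
```

```text
tcp [0.4772 0.0203 0.2153] gap 1.001 t 14.9 shift mm [ 60.  102.9 117.1] turn [-0.01  -0.463 -0.055] rows>= 4.0 per row [12.  20.6 23.4] [-0.002  -0.0926 -0.011 ]
```

Call:
{"api": "servo_tool", "payload": {"motion": [[12,15,10,0,0,-0.01,0.7],[15,25,25,0,0,-0.02,0.7],[15,28,28,0,0,-0.02,0.7],[12,25,25,0,0,0,0.7],[6,10,15,0,0,0,0.7],[0,0,0,0,-0.08,0,0.7],[0,0,0,0,-0.1,0,0.7],[0,0,0,0,-0.1,0,0.7],[0,0,0,0,-0.1,0,0.7],[0,0,0,0,-0.07,0,0.7],[0,0,0,0,0,0,0.7]]}}

```text
t: 15.83
tcp_pos: [0.5489, -0.0673, 0.1063]
tool_rot: [0.975, 0.034, -0.219, 0.008]
force: [0.8, 0.0, -0.4]
finger_gap: 0.85
```

```bash
python3 - <<'E'
from h import *
go([.54,-.083,.10],3,-25)
s=snap("wrist")
overlay(s,[(.514,-.0836,.026,(.998,.055,0))],"ov2.png",(0,0,640,480),1.2)
st()
E
```

```text
tcp [ 0.5489 -0.0673  0.1063] gap 0.85 t 15.8 shift mm [-6.3 15.  10. ] turn [0.008 0.006 0.015] rows>= 0.5 per row [-6.3 15.  10. ] [0.0081 0.0061 0.0149]
{'t': 15.883, 'tcp_pos': [0.548, -0.067, 0.107], 'tool_rot': [0.975, 0.034, -0.219, 0.008], 'q': [-0.251, 0.778, 1.405, -0.138, 1.382, 1.306], 'force': [0.009, -0.734, -0.478], 'finger_gap': 0.85}
[[0.902, 0.069, -0.426], [0.063, -0.998, -0.03], [-0.427, 0.0, -0.904]]
```

View pics/ov2.png

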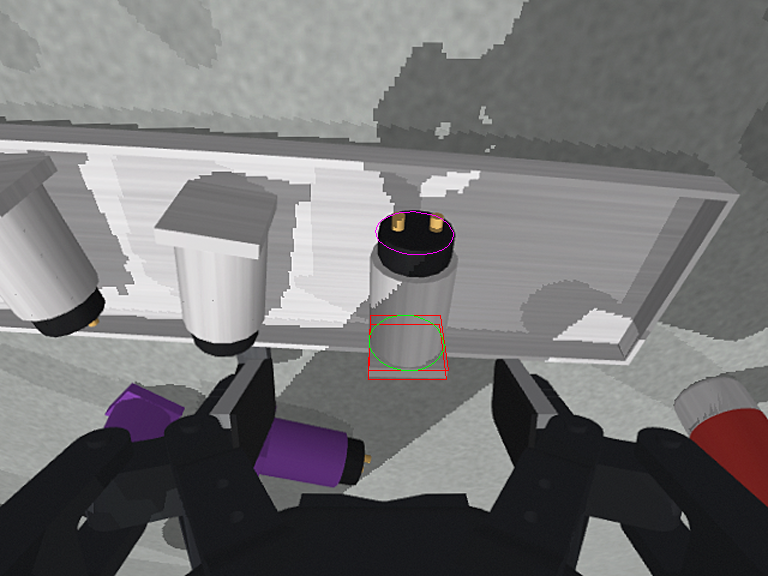

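```bash
python3 - <<'E'
from h import *
go([.514,-.085,.010],1,-25)
E
```

```text
tcp [ 0.548  -0.0669  0.1065] gap 0.85 t 15.9 shift mm [  9.4  15.7 102.3] turn [0.022 0.005 0.047] rows>= 2.5 per row [ 3.1  5.2 34.1] [0.0075 0.0017 0.0157]
```

Call:
{"api": "servo_tool", "payload": {"motion": [[5,8,5,0.02,0,0.04,0.7],[4,8,15,0,0,0,0.7],[0,0,25,0,0,0,0.7],[0,0,20,0,0,0,0.7],[0,0,0,0,0,0,0.7]]}}

```text
t: 16.3
tcp_pos: [0.5291, -0.0816, 0.0421]
tool_rot: [0.977, 0.01, -0.214, 0.003]
force: [-0.5, -0.3, 0.1]
finger_gap: 0.847
```

```bash
python3 - <<'E'
from h import *
go([.514,-.085,.010],1,-25)
s=snap("wrist","w14.png")
E
```

```text
tcp [ 0.5291 -0.0816  0.0421] gap 0.847 t 16.3 shift mm [-0.3  3.1 35.5] turn [ 0.002 -0.006  0.002] rows>= 0.9 per row [-0.3  3.1 35.5] [ 0.0017 -0.0055  0.0018]
```

View pics/w14.png

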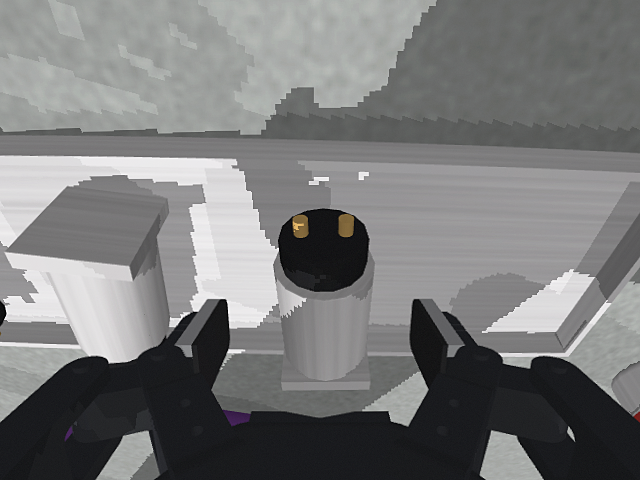

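Call:
{"api": "servo_tool", "payload": {"motion": [[0,3,12,0,0,0,0.7],[0,0,16,0,0,0,0.7],[0,0,4,0,0,0,0.7],[0,0,0,0,0,0,0.7]]}}

```text
t: 16.68
tcp_pos: [0.5205, -0.0868, 0.0179]
tool_rot: [0.978, 0.007, -0.207, 0.004]
force: [0.2, 0.7, -0.4]
finger_gap: 0.852
```

```bash
python3 - <<'E'
from h import *
go([.514,-.085,.010],1,-25)
s=snap("wrist","w15.png");snap("side","s15.png",(180,150,400,350),3)
E
```

```text
tcp [ 0.5205 -0.0868  0.0179] gap 0.852 t 16.7 shift mm [-2.7 -1.9  9.8] turn [ 0.003 -0.018 -0.003] rows>= 0.2 per row [-2.7 -1.9  9.8] [ 0.0034 -0.0185 -0.0034]
```

View pics/w15.png

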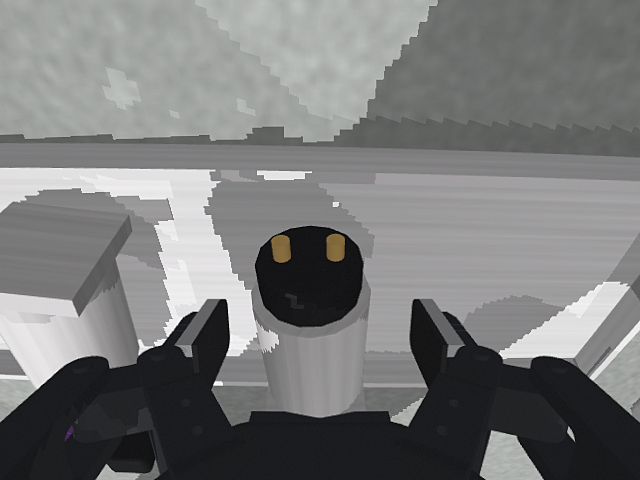

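View pics/s15.png

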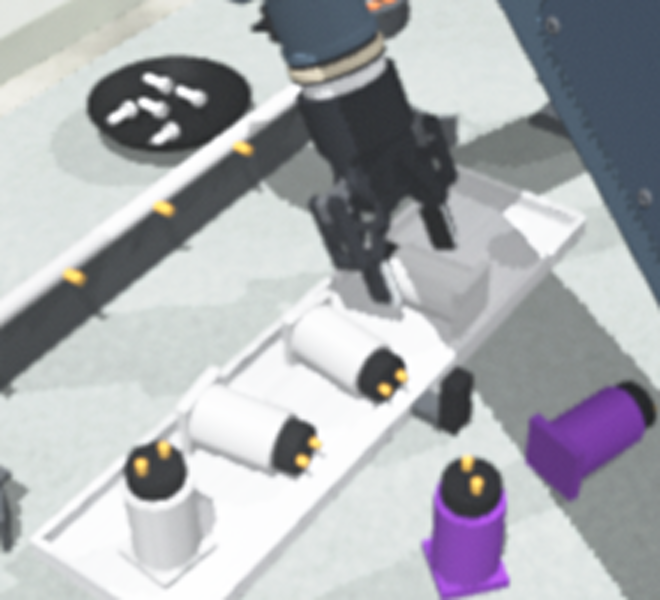

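Call:
{"api": "servo_tool", "payload": {"motion": [[-2,-2,8,0,-0.015,0,0.7],[0,0,2,0,0,0,0.7],[0,0,0,0,0,0,-1],[0,0,0,0,0,0,-1],[0,0,0,0,0,0,-1],[0,0,0,0,0,0,-1],[0,0,0,0,0,0,-1],[0,0,0,0,0,0,-1]], "grip_force": 70}}

```text
t: 17.45
tcp_pos: [0.5191, -0.0852, 0.0124]
tool_rot: [0.978, 0.007, -0.21, 0.005]
force: [0.2, -1.0, -0.7]
finger_gap: 0.493
```

```bash
python3 - <<'E'
from h import *
go([.514,-.085,.010],1,-25);st()
s=snap("wrist","w16.png")
E
```

```text
tcp [ 0.5191 -0.0852  0.0124] gap 0.493 t 17.4 shift mm [-3.6 -0.3  4.2] turn [ 0.007 -0.012 -0.004] rows>= 0.1 per row [-3.6 -0.3  4.2] [ 0.0066 -0.0121 -0.0038]
{'t': 17.45, 'tcp_pos': [0.519, -0.085, 0.012], 'tool_rot': [0.978, 0.007, -0.21, 0.005], 'q': [-0.298, 0.883, 1.512, -0.147, 1.155, 1.345], 'force': [0.23, -1.007, -0.678], 'finger_gap': 0.493}
[[0.911, 0.017, -0.411], [0.012, -1.0, -0.014], [-0.412, 0.008, -0.911]]
```

View pics/w16.png

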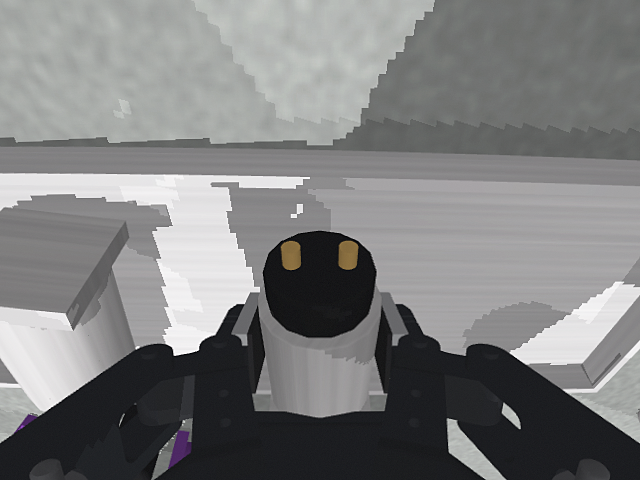

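Call:
{"api": "servo_tool", "payload": {"motion": [[0,0,-5,0,0,0,-1],[0,0,-15,0,0,0,-1],[0,0,-30,0,0,0,-1],[0,0,-38,0,0,0,-1],[0,0,-38,0,0,0,-1],[0,0,-38,0,0.05,0,-1],[0,0,-20,0,0.1,0,-1],[0,0,0,0,0.1,0,-1],[0,0,0,0,0.1,0,-1],[0,0,0,0,0.08,-0.03,-1],[0,0,0,0,0,-0.08,-1],[0,0,0,0,0,-0.1,-1]]}}

```text
t: 18.5
tcp_pos: [0.5978, -0.0819, 0.1904]
tool_rot: [0.993, 0.117, 0.011, 0.004]
force: [0.9, 0.3, -1.7]
finger_gap: 0.495
```

```bash
python3 - <<'E'
from h import *
st();snap("side","s17.png",(180,50,400,350),2)
E
```

```text
{'t': 18.5, 'tcp_pos': [0.598, -0.082, 0.19], 'tool_rot': [0.993, 0.117, 0.011, 0.004], 'q': [-0.323, 0.538, 1.548, 0.004, 1.033, 1.013], 'force': [0.939, 0.293, -1.742], 'finger_gap': 0.495}
[[0.973, 0.232, 0.023], [0.232, -0.973, -0.005], [0.022, 0.01, -1.0]]
```

View pics/s17.png

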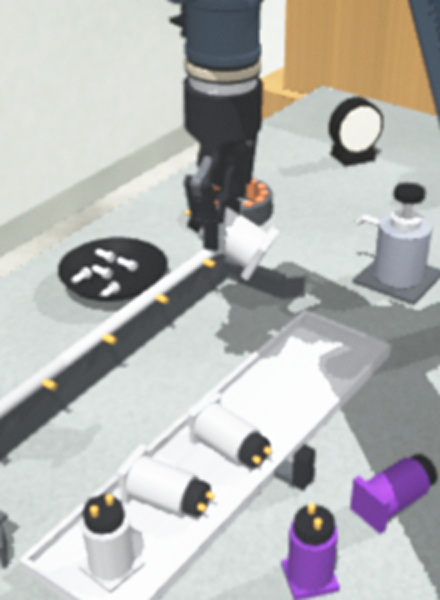

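Call:
{"api": "servo_tool", "payload": {"motion": [[0,0,0,0,0,-0.12,-1],[0,0,0,0,0,-0.12,-1],[0,0,0,0,0,-0.12,-1],[0,0,0,0,0,-0.12,-1],[0,0,0,0,0,-0.12,-1],[0,0,0,0,0,-0.12,-1],[0,0,0,0,0,-0.12,-1],[0,0,0,0,0,-0.12,-1],[0,0,0,0,0,-0.12,-1],[0,0,0,0,0,-0.12,-1],[0,0,0,0,0,-0.12,-1],[0,0,0,0,0,-0.12,-1]]}}

```text
t: 19.55
tcp_pos: [0.5939, -0.0801, 0.1897]
tool_rot: [0.652, 0.758, 0.003, 0.004]
force: [-0.2, -1.1, 0.3]
finger_gap: 0.493
```

Call:
{"api": "servo_tool", "payload": {"motion": [[0,0,0,0,0,-0.12,-1],[0,0,0,0,0,-0.12,-1],[0,0,0,0,0,-0.12,-1],[0,0,0,0,0,-0.12,-1],[0,0,0,0,0,-0.12,-1],[0,0,0,0,0,-0.12,-1],[0,0,0,0,0,-0.12,-1],[0,0,0,0,0,-0.12,-1],[0,0,0,0,0,-0.12,-1],[0,0,0,0,0,-0.1,-1],[0,0,0,0,0,0,-1]]}}

```text
t: 20.47
tcp_pos: [0.5914, -0.0785, 0.1878]
tool_rot: [0.1, 0.995, 0.001, -0.002]
force: [0.0, 0.4, -1.7]
finger_gap: 0.487
```

```bash
python3 - <<'E'
from h import *
st(); go([.54,-.085,.15],180,65)
E
```

```text
{'t': 20.467, 'tcp_pos': [0.591, -0.079, 0.188], 'tool_rot': [0.1, 0.995, 0.001, -0.002], 'q': [-0.32, 0.542, 1.547, 0.002, 1.056, -1.692], 'force': [0.028, 0.386, -1.666], 'finger_gap': 0.487}
[[-0.98, 0.198, -0.003], [0.198, 0.98, 0.003], [0.004, 0.002, -1.0]]
tcp [ 0.5914 -0.0785  0.1878] gap 0.487 t 20.5 shift mm [ 48.9 -16.6  38. ] turn [ 0.116  1.127 -0.176] rows>= 9.2 per row [ 4.9 -1.7  3.8] [ 0.0116  0.1127 -0.0176]
```

Call:
{"api": "servo_tool", "payload": {"motion": [[10,0,0,0,0,-0.1,-1],[10,0,0,0,0,-0.1,-1],[0,0,0,0,0.1,0,-1],[0,0,0,0,0.12,0,-1],[0,0,0,0,0.12,0,-1],[0,0,0,0,0.12,0,-1],[0,0,0,0,0.12,0,-1],[0,0,0,0,0.12,0,-1],[0,0,0,0,0.12,0,-1],[0,0,0,0,0.12,0,-1],[0,0,0,0,0.12,0,-1],[0,0,0,0,0.06,0,-1]]}}

```text
t: 21.47
tcp_pos: [0.5669, -0.0732, 0.1907]
tool_rot: [0.021, 0.835, -0.001, -0.55]
force: [-0.9, -0.1, -1.5]
finger_gap: 0.489
```

```bash
python3 - <<'E'
from h import *
st(); go([.54,-.085,.15],180,65); snap("side","s18.png",(150,50,450,350),2)
E
```

```text
{'t': 21.467, 'tcp_pos': [0.567, -0.073, 0.191], 'tool_rot': [0.021, 0.835, -0.001, -0.55], 'q': [-0.226, 1.064, 0.886, -0.259, 2.33, -1.806], 'force': [-0.903, -0.096, -1.477], 'finger_gap': 0.489}
[[-0.395, 0.034, -0.918], [0.036, 0.999, 0.021], [0.918, -0.024, -0.396]]
tcp [ 0.5669 -0.0732  0.1907] gap 0.489 t 21.5 shift mm [-27.1 -11.7  40.5] turn [ 0.021 -0.03  -0.036] rows>= 1.2 per row [-13.6  -5.8  20.3] [ 0.0103 -0.0148 -0.018 ]
```

View pics/s18.png

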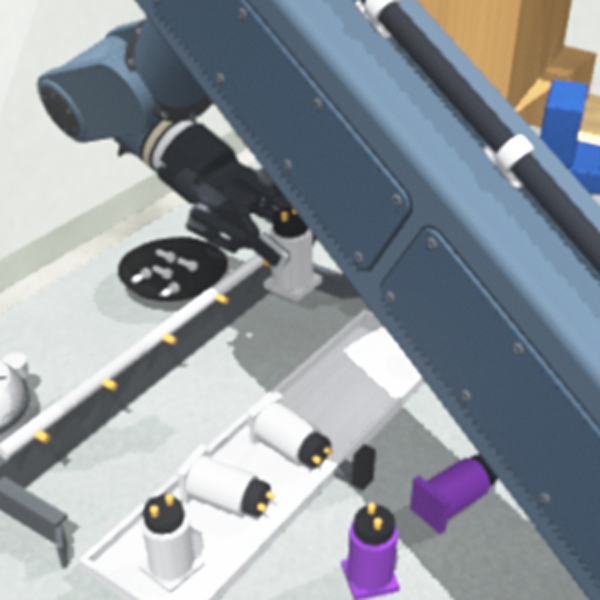

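```bash
python3 - <<'E'
from h import *
go([.502,-.087,.10],180,65.7)
E
```

```text
tcp [ 0.5663 -0.0732  0.1884] gap 0.489 t 21.5 shift mm [-56.5 -13.9  93.6] turn [ 0.021 -0.021 -0.035] rows>= 2.6 per row [-18.8  -4.6  31.2] [ 0.007  -0.007  -0.0116]
```

Call:
{"api": "servo_tool", "payload": {"motion": [[-8,-4,12,0.02,-0.02,-0.03,-1],[-14,-4,24,0,0,0,-1],[-16,-4,26,0,0,0,-1],[-10,-2,18,0,0,0,-1],[-4,0,6,0,0,0,-1],[0,0,0,0,0,0,-1]]}}

```text
t: 22.02
tcp_pos: [0.5098, -0.0878, 0.0993]
tool_rot: [0.009, 0.844, -0.007, -0.537]
force: [0.6, 0.1, -0.1]
finger_gap: 0.493
```

```bash
python3 - <<'E'
from h import *
go([.502,-.087,.051],180,65.7); snap("side","s19.png",(150,50,450,350),2);snap("top","t19.png",(195,80,435,290),3)
E
```

```text
tcp [ 0.5098 -0.0878  0.0993] gap 0.493 t 22.0 shift mm [-40.4   1.8  27.6] turn [-0.001  0.014 -0.023] rows>= 1.2 per row [-20.2   0.9  13.8] [-0.0006  0.0068 -0.0113]
```

View pics/s19.png

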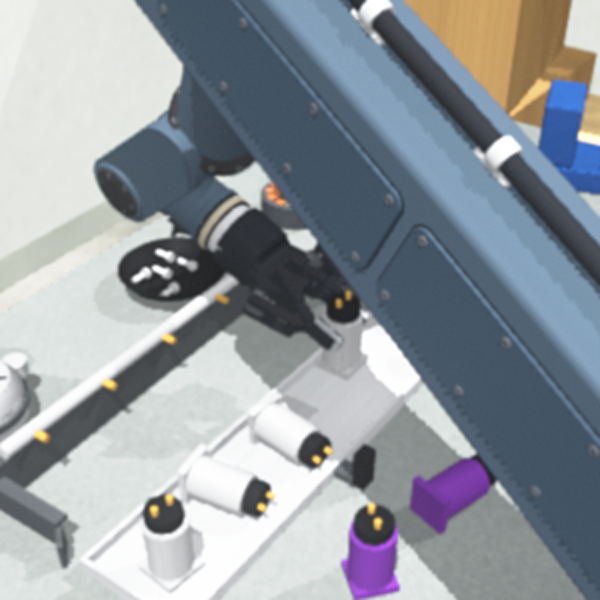

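View pics/t19.png

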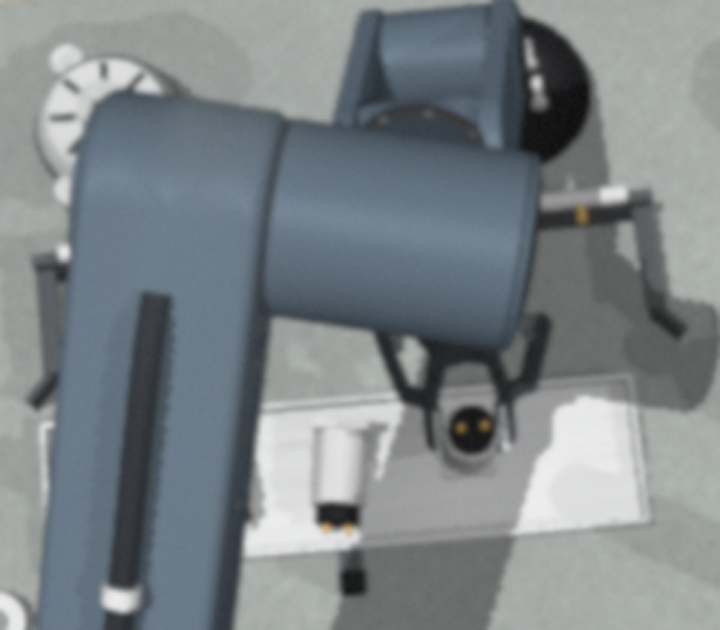

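Call:
{"api": "servo_tool", "payload": {"motion": [[-10,0,9,0,0.01,-0.02,-1],[-14,0,9,0,0,0,-1],[-8,0,4,0,0,0,-1],[0,0,0,0,0,0,-1]]}}

```text
t: 22.45
tcp_pos: [0.509, -0.0888, 0.0617]
tool_rot: [0.001, 0.845, -0.003, -0.535]
force: [-0.1, 0.7, -1.2]
finger_gap: 0.494
```

```bash
python3 - <<'E'
from h import *
go([.502,-.087,.051],180,65.7); st();snap("side","s20.png",(250,130,400,300),4)
E
```

```text
tcp [ 0.509  -0.0888  0.0617] gap 0.494 t 22.4 shift mm [-6.6  1.8 10.9] turn [-0.004  0.019 -0.005] rows>= 0.3 per row [-6.6  1.8 10.9] [-0.0041  0.0185 -0.0047]
{'t': 22.45, 'tcp_pos': [0.509, -0.089, 0.062], 'tool_rot': [0.001, 0.845, -0.003, -0.535], 'q': [-0.255, 1.141, 1.089, -0.259, 2.013, -1.79], 'force': [-0.127, 0.71, -1.238], 'finger_gap': 0.494}
[[-0.428, -0.002, -0.904], [0.005, 1.0, -0.004], [0.904, -0.006, -0.428]]
```

View pics/s20.png

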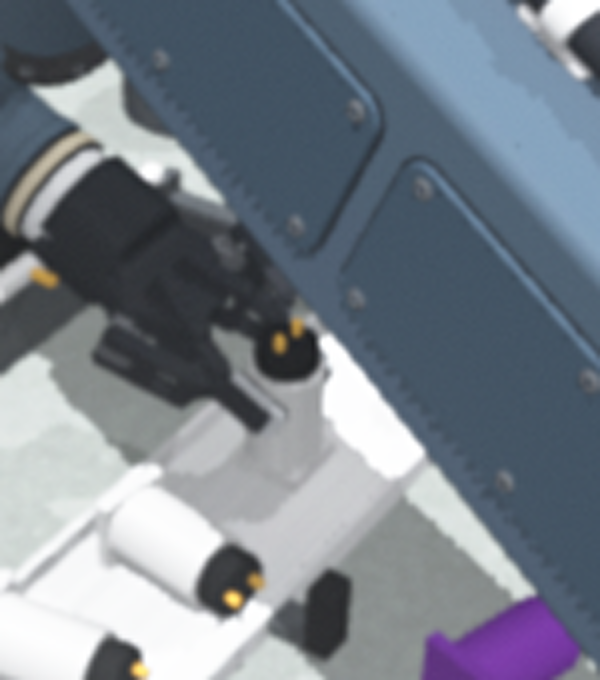

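Call:
{"api": "servo_tool", "payload": {"motion": [[-5,0,5,0,0.015,0,-1],[-3,0,2,0,0,0,-1],[-2,0,1,0,0,0,-1],[0,0,0,0,0,0,-1]]}}

```text
t: 22.83
tcp_pos: [0.5064, -0.0888, 0.0485]
tool_rot: [0.001, 0.841, -0.003, -0.542]
force: [-1.1, -0.7, -1.2]
finger_gap: 0.493
```

Call:
{"api": "servo_tool", "payload": {"motion": [[-2,0,1,0,0,0,-1],[-2,0,1,0,0,0,-1],[0,0,0,0,0,0,-1]]}}

```text
t: 23.08
tcp_pos: [0.5067, -0.0888, 0.049]
tool_rot: [0.002, 0.839, -0.004, -0.544]
force: [-0.7, 0.5, -1.0]
finger_gap: 0.493
```

Call:
{"api": "servo_tool", "payload": {"motion": [[-3,0,1,0,0,0,-1],[-3,0,1,0,0,0,-1],[-3,0,1,0,0,0,-1]]}}

```text
t: 23.33
tcp_pos: [0.5072, -0.0889, 0.0485]
tool_rot: [0.003, 0.836, -0.004, -0.549]
force: [0.9, 0.8, 9.2]
finger_gap: 0.493
```

```bash
python3 - <<'E'
from h import *
st();snap("side","s21.png",(250,130,400,300),4)
E
```

```text
{'t': 23.333, 'tcp_pos': [0.507, -0.089, 0.049], 'tool_rot': [0.003, 0.836, -0.004, -0.549], 'q': [-0.254, 1.176, 1.072, -0.264, 2.03, -1.784], 'force': [0.858, 0.832, 9.202], 'finger_gap': 0.493}
[[-0.397, 0.001, -0.918], [0.009, 1.0, -0.003], [0.918, -0.009, -0.397]]
```

View pics/s21.png

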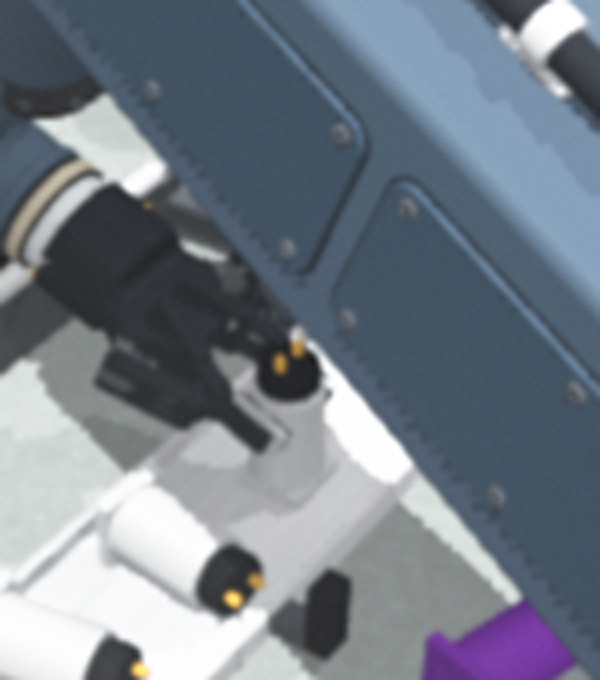

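Call:
{"api": "servo_tool", "payload": {"motion": [[0,0,0,0,0,0,0.5],[0,0,0,0,0,0,0.5],[0,0,0,0,0,0,0.5],[0,0,0,0,0,0,0.5],[0,0,-10,0,0,0,0.5],[0,0,-25,0,0,0,0.5],[0,0,-35,0,0,0,0.5],[10,0,-35,0,0,0,0.5],[20,0,-20,0,0,0,0.5]]}}

```text
t: 24.13
tcp_pos: [0.6076, -0.0877, 0.1211]
tool_rot: [0.002, 0.831, -0.001, -0.557]
force: [-0.3, -0.8, 0.1]
finger_gap: 0.75
```

```bash
python3 - <<'E'
from h import *
st();snap("side","s22.png",(200,80,450,300),3);snap("wrist","w22.png")
E
```

```text
{'t': 24.133, 'tcp_pos': [0.608, -0.088, 0.121], 'tool_rot': [0.002, 0.831, -0.001, -0.557], 'q': [-0.225, 1.219, 0.707, -0.298, 2.365, -1.869], 'force': [-0.306, -0.837, 0.132], 'finger_gap': 0.75}
[[-0.38, 0.002, -0.925], [0.004, 1.0, 0.0], [0.925, -0.004, -0.38]]
```

View pics/s22.png

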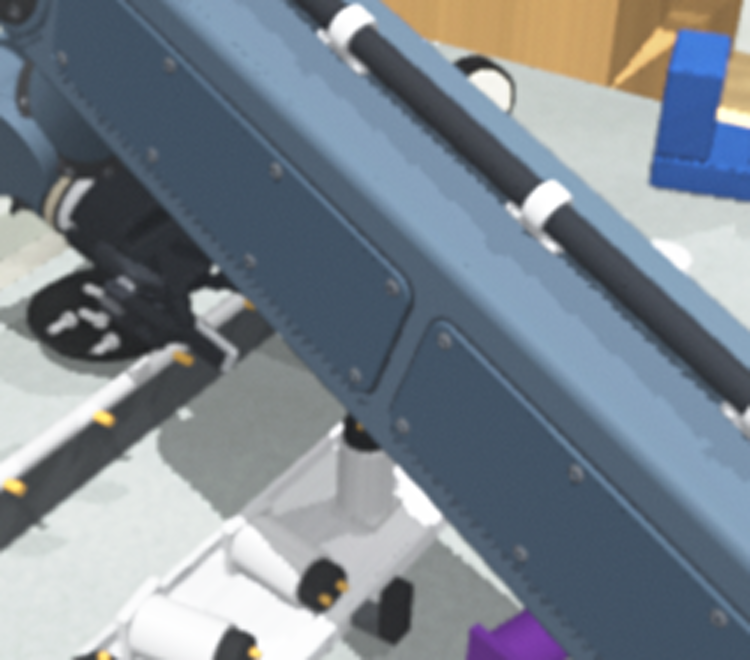

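View pics/w22.png

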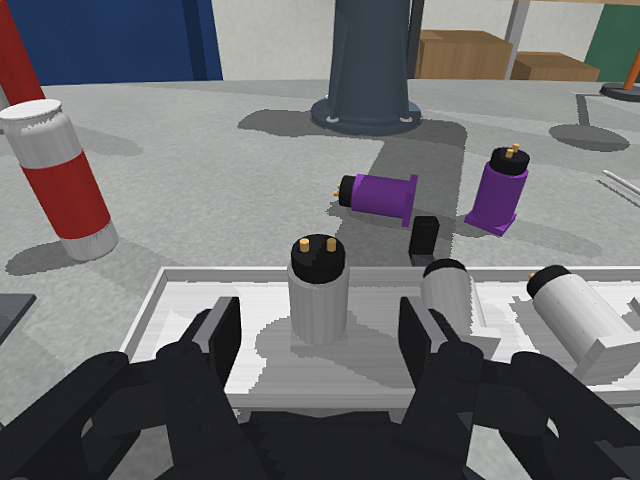

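Call:
{"api": "servo_tool", "payload": {"motion": [[20,0,-15,0,0,0,0.6],[25,10,-10,0,-0.1,0,0.6],[20,15,0,0,-0.12,0,0.6],[10,15,0,0,-0.12,0,0.6],[10,15,0,0,-0.12,0,0.6],[5,15,0,0,-0.12,0,0.6],[0,15,0,0,-0.12,0.03,0.6],[0,10,0,0,-0.12,0.03,0.6],[0,5,0,0,-0.12,0.03,0.6],[0,0,0,0,-0.12,0.02,0.6],[0,0,0,0,-0.12,0,0.6],[0,0,0,0,-0.12,0,0.6]]}}

```text
t: 25.23
tcp_pos: [0.5817, 0.017, 0.1961]
tool_rot: [0.056, 0.996, -0.022, 0.073]
force: [-0.7, -0.1, -0.6]
finger_gap: 0.8
```

```bash
python3 - <<'E'
from h import *
st();go([.513,.0148,.11],174,-14)
E
```

```text
{'t': 25.233, 'tcp_pos': [0.582, 0.017, 0.196], 'tool_rot': [0.056, 0.996, -0.022, 0.073], 'q': [-0.147, 0.465, 1.686, -0.042, 0.84, -1.58], 'force': [-0.737, -0.051, -0.571], 'finger_gap': 0.8}
[[-0.983, 0.114, 0.143], [0.108, 0.993, -0.053], [-0.148, -0.036, -0.988]]
tcp [0.5817 0.017  0.1961] gap 0.8 t 25.2 shift mm [80.1 -6.9 75.4] turn [-0.038 -0.096 -0.002] rows>= 2.6 per row [26.7 -2.3 25.1] [-0.0125 -0.0319 -0.0008]
```

Call:
{"api": "servo_tool", "payload": {"motion": [[15,-2,12,-0.03,-0.05,0,0.6],[25,-2,22,0,-0.04,0,0.6],[25,-2,22,0,0,0,0.6],[15,0,15,0,0,0,0.6],[0,0,0,0,0,0,0.6],[0,0,0,0,0,0,0.6]]}}

```text
t: 25.73
tcp_pos: [0.5022, 0.0201, 0.1075]
tool_rot: [0.055, 0.991, -0.009, 0.12]
force: [1.0, -0.2, 0.2]
finger_gap: 0.8
```

```bash
python3 - <<'E'
from h import *
st();go([.5186,.0148,.0116],174,-14)
s=snap("wrist"); overlay(s,[(.522,.0145,.026,(-.994,.105,0))],"ov3.png",(0,0,640,480),1.2)
E
```

```text
{'t': 25.733, 'tcp_pos': [0.502, 0.02, 0.108], 'tool_rot': [0.055, 0.991, -0.009, 0.12], 'q': [-0.192, 0.522, 2.023, 0.042, 0.356, -1.689], 'force': [0.988, -0.152, 0.167], 'finger_gap': 0.8}
[[-0.965, 0.112, 0.236], [0.108, 0.994, -0.031], [-0.238, -0.004, -0.971]]
tcp [0.5022 0.0201 0.1075] gap 0.8 t 25.7 shift mm [ 6.5 -3.  97.2] turn [-0.006 -0.004 -0.006] rows>= 2.3 per row [ 2.2 -1.  32.4] [-0.002  -0.0013 -0.002 ]
```

View pics/ov3.png

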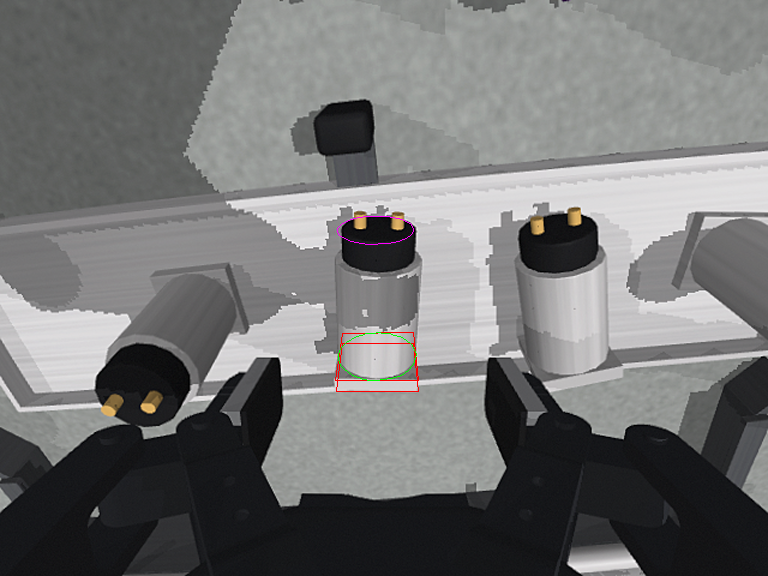

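Call:
{"api": "servo_tool", "payload": {"motion": [[3,-1,12,0,0,0,0.6],[2,-1,25,0,0,0,0.6],[0,0,25,0,0,0,0.6],[0,0,12,0,0,0,0.6],[0,0,0,0,0,0,0.6]]}}

```text
t: 26.2
tcp_pos: [0.5287, 0.014, 0.0389]
tool_rot: [0.055, 0.99, -0.01, 0.132]
force: [0.3, -0.2, -0.0]
finger_gap: 0.8
```

```bash
python3 - <<'E'
from h import *
st();go([.5186,.0148,.0116],174,-14)
s=snap("wrist","w24.png")
E
```

```text
{'t': 26.2, 'tcp_pos': [0.529, 0.014, 0.039], 'tool_rot': [0.055, 0.99, -0.01, 0.132], 'q': [-0.194, 0.689, 2.01, 0.086, 0.179, -1.736], 'force': [0.25, -0.154, -0.011], 'finger_gap': 0.8}
[[-0.959, 0.112, 0.259], [0.107, 0.994, -0.035], [-0.261, -0.006, -0.965]]
tcp [0.5287 0.014  0.0389] gap 0.8 t 26.2 shift mm [16.9 -0.2 23.7] turn [-0.008  0.02  -0.006] rows>= 0.7 per row [16.9 -0.2 23.7] [-0.0079  0.0202 -0.006 ]
```

View pics/w24.png

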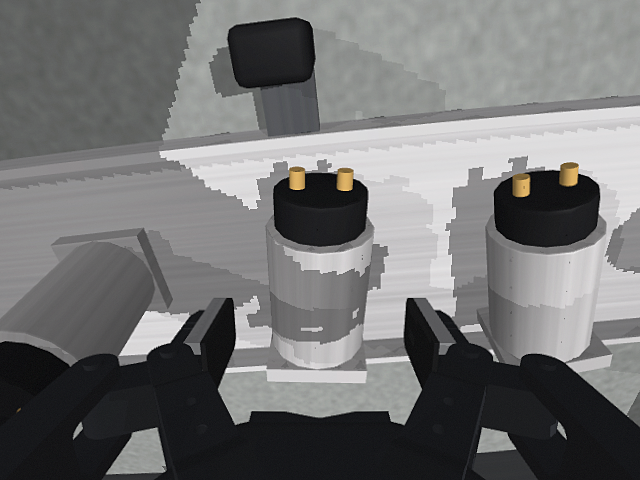

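Call:
{"api": "servo_tool", "payload": {"motion": [[9,0,6,-0.005,0.01,0,0.6],[8,0,10,0,0.01,0,0.6],[0,0,8,0,0,0,0.6],[0,0,0,0,0,0,0.6]]}}

```text
t: 26.58
tcp_pos: [0.5248, 0.0142, 0.0155]
tool_rot: [0.055, 0.99, -0.008, 0.128]
force: [0.8, 0.3, 0.2]
finger_gap: 0.804
```

```bash
python3 - <<'E'
from h import *
st();go([.5186,.0148,.0116],174,-14)
s=snap("wrist","w25.png")
E
```

```text
{'t': 26.583, 'tcp_pos': [0.525, 0.014, 0.015], 'tool_rot': [0.055, 0.99, -0.008, 0.128], 'q': [-0.198, 0.74, 2.02, 0.16, 0.126, -1.814], 'force': [0.763, 0.321, 0.17], 'finger_gap': 0.804}
[[-0.961, 0.111, 0.253], [0.106, 0.994, -0.03], [-0.255, -0.002, -0.967]]
tcp [0.5248 0.0142 0.0155] gap 0.804 t 26.6 shift mm [ 7.  -0.1  2.2] turn [-0.004  0.013 -0.005] rows>= 0.2 per row [ 7.  -0.1  2.2] [-0.0036  0.0135 -0.0054]
```

View pics/w25.png

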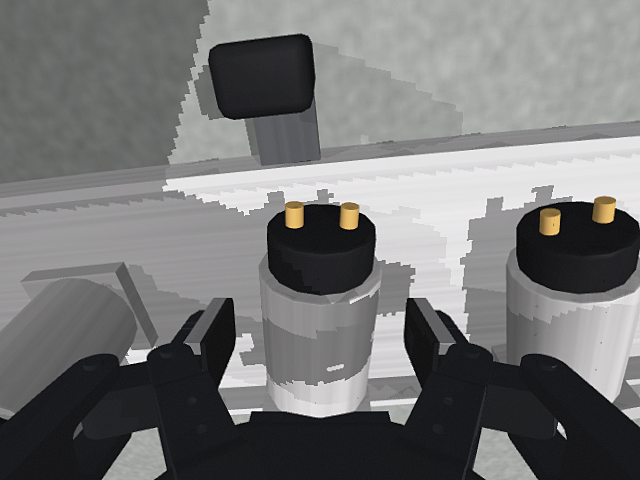

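Call:
{"api": "servo_tool", "payload": {"motion": [[5,0,3,0,0.01,0,0.6],[0,0,2,0,0,0,0.6],[0,0,0,0,0,0,-1],[0,0,0,0,0,0,-1],[0,0,0,0,0,0,-1],[0,0,0,0,0,0,-1],[0,0,0,0,0,0,-1],[0,0,0,0,0,0,-1]], "grip_force": 70}}

```text
t: 27.3
tcp_pos: [0.5216, 0.0149, 0.0112]
tool_rot: [0.055, 0.991, -0.008, 0.124]
force: [0.2, -0.4, -0.4]
finger_gap: 0.494
```

```bash
python3 - <<'E'
from h import *
st()
s=snap("wrist","w26.png")
E
```

```text
{'t': 27.3, 'tcp_pos': [0.522, 0.015, 0.011], 'tool_rot': [0.055, 0.991, -0.008, 0.124], 'q': [-0.197, 0.748, 2.023, 0.158, 0.123, -1.812], 'force': [0.238, -0.443, -0.427], 'finger_gap': 0.494}
[[-0.963, 0.11, 0.246], [0.106, 0.994, -0.029], [-0.247, -0.002, -0.969]]
```

View pics/w26.png

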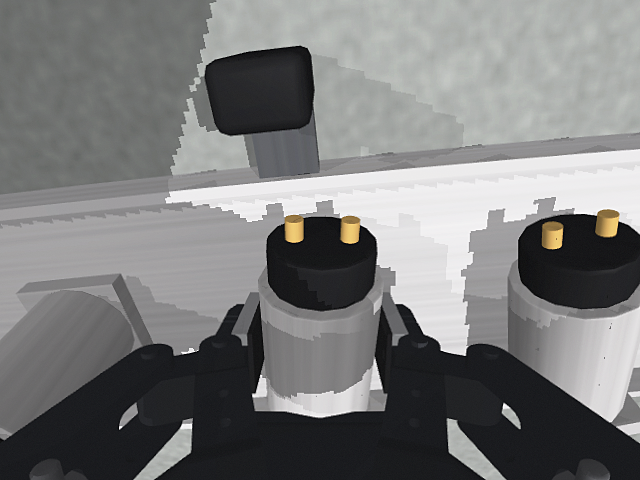

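Call:
{"api": "servo_tool", "payload": {"motion": [[-1,0,-5,0,0,0,-1],[-4,0,-15,0,0,0,-1],[-8,0,-30,0,0,0,-1],[-10,0,-36,0,0,0,-1],[-10,0,-36,0,0,0,-1],[-10,0,-36,0,0.05,0,-1],[-5,0,-20,0,0.1,0,-1],[0,0,0,0,0.12,0,-1],[0,0,0,0,0.12,0,-1],[0,0,0,0,0.12,-0.02,-1],[0,0,0,0,0.12,-0.03,-1],[0,0,0,0,0.12,-0.03,-1]]}}

```text
t: 28.35
tcp_pos: [0.5171, 0.0151, 0.208]
tool_rot: [0.015, 0.966, 0.014, -0.256]
force: [-0.2, -0.0, -1.1]
finger_gap: 0.49
```

Call:
{"api": "servo_tool", "payload": {"motion": [[0,0,0,0,0.12,0,-1],[0,0,0,0,0.12,0,-1],[0,0,0,0,0.12,0,-1],[0,0,0,0,0.12,0,-1],[0,0,0,0,0.12,0,-1],[0,0,0,0,0.06,0,-1],[0,0,0,0,0,0,-1]]}}

```text
t: 28.93
tcp_pos: [0.5213, 0.0134, 0.2055]
tool_rot: [0.011, 0.824, 0.015, -0.566]
force: [-0.3, -0.1, -1.6]
finger_gap: 0.494
```

```bash
python3 - <<'E'
from h import *
st(); go([.505,.010,.10],180,67); snap("side","s27.png",(150,50,450,350),2)
snap("wrist","w27.png")
E
```

```text
{'t': 28.933, 'tcp_pos': [0.521, 0.013, 0.205], 'tool_rot': [0.011, 0.824, 0.015, -0.566], 'q': [-0.137, 0.998, 1.048, -0.12, 2.293, -1.698], 'force': [-0.295, -0.052, -1.554], 'finger_gap': 0.494}
[[-0.36, 0.036, -0.932], [0.002, 0.999, 0.038], [0.933, 0.012, -0.359]]
tcp [0.5213 0.0134 0.2055] gap 0.494 t 28.9 shift mm [-92.6  -5.3  53. ] turn [ 0.038 -0.034 -0.002] rows>= 2.6 per row [-30.9  -1.8  17.7] [ 0.0127 -0.0112 -0.0007]
```

View pics/s27.png

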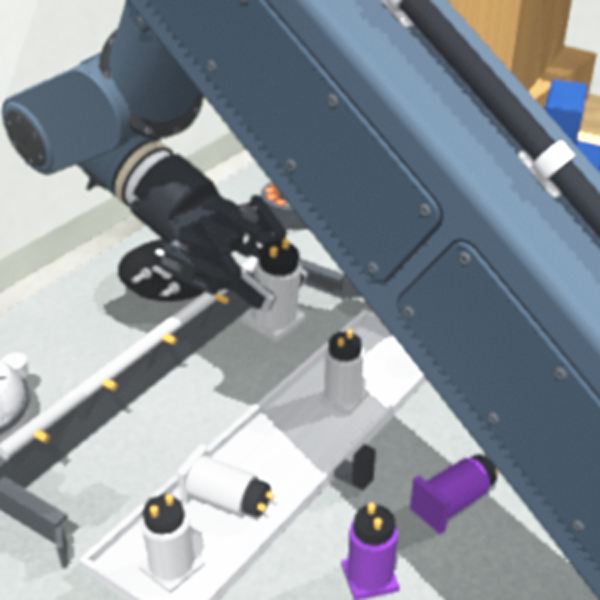

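View pics/w27.png

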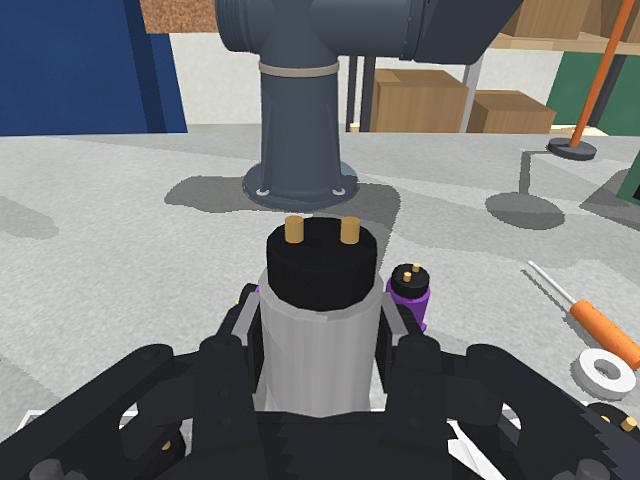

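Call:
{"api": "servo_tool", "payload": {"motion": [[-15,-2,8,0.03,0,0,-1],[-28,-3,15,0,0,0,-1],[-30,0,16,0,0,0,-1],[-20,0,10,0,0,0,-1],[-8,0,4,0,0,0,-1],[0,0,0,0,0,0,-1]]}}

```text
t: 29.53
tcp_pos: [0.5125, 0.0079, 0.0998]
tool_rot: [0.004, 0.834, 0.0, -0.551]
force: [-0.8, 0.1, -1.3]
finger_gap: 0.494
```

```bash
python3 - <<'E'
from h import *
st(); go([.503,.010,.044],180,68);
E
```

```text
{'t': 29.533, 'tcp_pos': [0.513, 0.008, 0.1], 'tool_rot': [0.004, 0.834, 0.0, -0.551], 'q': [-0.134, 1.107, 1.086, -0.138, 2.109, -1.688], 'force': [-0.816, 0.15, -1.295], 'finger_gap': 0.494}
[[-0.392, 0.007, -0.92], [0.006, 1.0, 0.005], [0.92, -0.004, -0.392]]
tcp [0.5125 0.0079 0.0998] gap 0.494 t 29.5 shift mm [-47.6   2.3  30.6] turn [ 0.005  0.019 -0.006] rows>= 1.4 per row [-23.8   1.2  15.3] [ 0.0023  0.0095 -0.0032]
```

Call:
{"api": "servo_tool", "payload": {"motion": [[-10,1,8,0,0.01,0,-1],[-16,1,10,0,0.01,0,-1],[-12,0,8,0,0,0,-1],[-2,0,1,0,0,0,-1],[0,0,0,0,0,0,-1]]}}

```text
t: 29.95
tcp_pos: [0.5048, 0.0096, 0.0535]
tool_rot: [0.004, 0.831, -0.001, -0.556]
force: [0.1, -0.5, -0.8]
finger_gap: 0.491
```

```bash
python3 - <<'E'
from h import *
st(); go([.503,.010,.044],180,68);snap("side","s28.png",(220,130,370,300),4)
E
```

```text
{'t': 29.95, 'tcp_pos': [0.505, 0.01, 0.054], 'tool_rot': [0.004, 0.831, -0.001, -0.556], 'q': [-0.132, 1.169, 1.09, -0.134, 2.054, -1.676], 'force': [0.101, -0.504, -0.79], 'finger_gap': 0.491}
[[-0.382, 0.007, -0.924], [0.008, 1.0, 0.004], [0.924, -0.006, -0.382]]
tcp [0.5048 0.0096 0.0535] gap 0.491 t 29.9 shift mm [-8.1  0.5  5.3] turn [ 0.004  0.008 -0.008] rows>= 0.2 per row [-8.1  0.5  5.3] [ 0.004   0.0084 -0.0081]
```

View pics/s28.png

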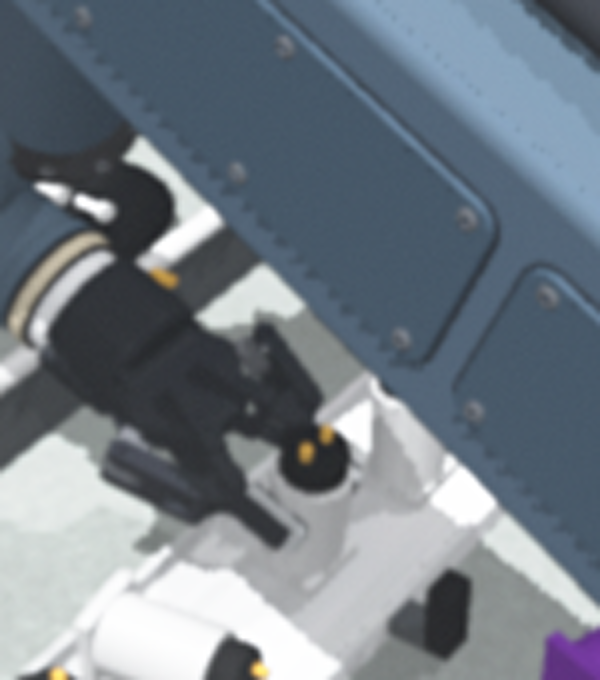

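Call:
{"api": "servo_tool", "payload": {"motion": [[-5,0,2,0,0,0,-1],[-4,0,2,0,0,0,-1],[-3,0,1,0,0,0,-1]]}}

```text
t: 30.25
tcp_pos: [0.5056, 0.0094, 0.0455]
tool_rot: [0.005, 0.83, -0.001, -0.558]
force: [2.6, -0.4, 12.1]
finger_gap: 0.495
```

Call:
{"api": "servo_tool", "payload": {"motion": [[-3,0,1,0,0,0,-1],[-3,0,1,0,0,0,-1]]}}

```text
t: 30.42
tcp_pos: [0.5063, 0.0094, 0.0456]
tool_rot: [0.005, 0.827, -0.0, -0.562]
force: [0.8, 0.1, 7.7]
finger_gap: 0.491
```

Contact reached. Now slacken the grip so the flange squares itself on the floor, then open.

Call:
{"api": "servo_tool", "payload": {"motion": [[-2,0,1,0,0,0,-1],[-2,0,1,0,0,0,-1],[-2,0,1,0,0,0,-1]], "grip_force": 20}}

```text
t: 30.67
tcp_pos: [0.5063, 0.0094, 0.0457]
tool_rot: [0.006, 0.825, 0.0, -0.565]
force: [2.8, 0.6, 6.9]
finger_gap: 0.498
```

```bash
python3 - <<'E'
from h import *
st(); snap("wrist","w29.png")
E
```

```text
{'t': 30.667, 'tcp_pos': [0.506, 0.009, 0.046], 'tool_rot': [0.006, 0.825, 0.0, -0.565], 'q': [-0.133, 1.193, 1.071, -0.134, 2.072, -1.674], 'force': [2.825, 0.566, 6.895], 'finger_gap': 0.498}
[[-0.362, 0.009, -0.932], [0.009, 1.0, 0.006], [0.932, -0.006, -0.362]]
```

View pics/w29.png

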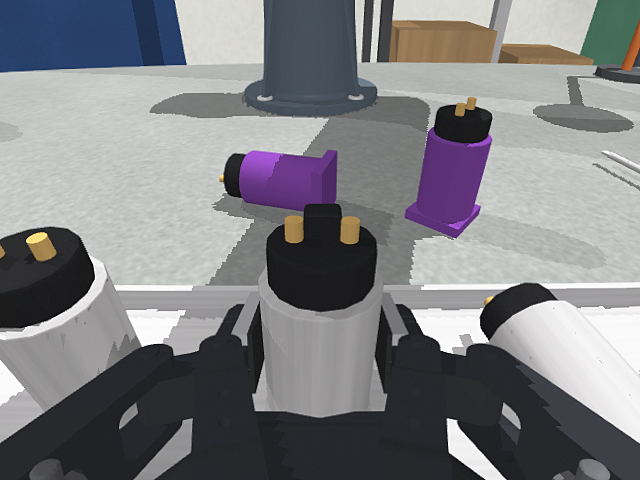

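Call:
{"api": "servo_tool", "payload": {"motion": [[0,0,0,0,0,0,0.2],[0,0,0,0,0,0,0.5],[0,0,0,0,0,0,0.5],[0,0,0,0,0,0,0.5],[0,0,0,0,0,0,0.5],[0,0,-10,0,0,0,0.5],[0,0,-25,0,0,0,0.5],[0,0,-35,0,0,0,0.5],[10,0,-35,0,0,0,0.5],[20,0,-20,0,0,0,0.5]]}}

```text
t: 31.55
tcp_pos: [0.6098, 0.0094, 0.1147]
tool_rot: [0.005, 0.82, 0.001, -0.572]
force: [-0.3, -0.5, 0.1]
finger_gap: 0.754
```

```bash
python3 - <<'E'
from h import *
st(); snap("wrist","w30.png")
E
```

```text
{'t': 31.55, 'tcp_pos': [0.61, 0.009, 0.115], 'tool_rot': [0.005, 0.82, 0.001, -0.572], 'q': [-0.117, 1.242, 0.695, -0.155, 2.415, -1.72], 'force': [-0.312, -0.499, 0.128], 'finger_gap': 0.754}
[[-0.345, 0.009, -0.938], [0.007, 1.0, 0.008], [0.939, -0.004, -0.345]]
```

View pics/w30.png

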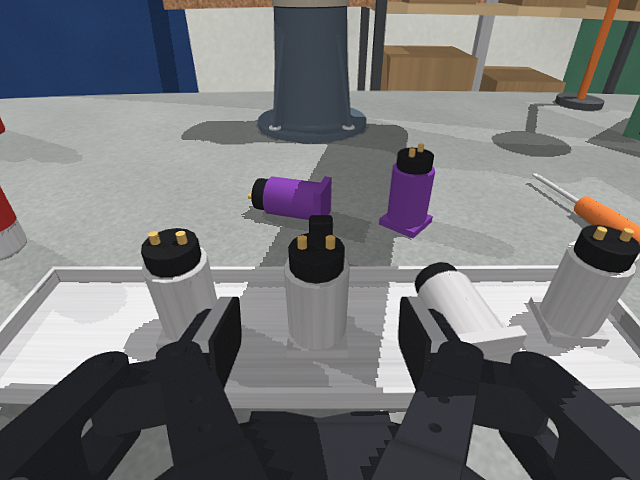

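Call:
{"api": "servo_tool", "payload": {"motion": [[20,0,-15,0,0,0,0.6],[25,10,-10,0,-0.1,0,0.6],[20,15,0,0,-0.12,0,0.6],[10,15,0,0,-0.12,0,0.6],[10,15,0,0,-0.12,0,0.6],[5,15,0,0,-0.12,0,0.6],[0,15,0,0,-0.12,-0.04,0.6],[0,10,0,0,-0.12,-0.04,0.6],[0,5,0,0,-0.12,-0.04,0.6],[0,0,0,0,-0.12,-0.03,0.6],[0,0,0,0,-0.12,0,0.6],[0,0,0,0,-0.12,0,0.6]]}}

```text
t: 32.6
tcp_pos: [0.5974, 0.1146, 0.2042]
tool_rot: [-0.059, 0.996, 0.028, 0.054]
force: [0.1, 0.5, -0.5]
finger_gap: 0.8
```

```bash
python3 - <<'E'
from h import *
go([.51,.110,.11],189,-14)
E
```

```text
tcp [0.5974 0.1146 0.2042] gap 0.8 t 32.6 shift mm [97.4  1.2 84. ] turn [ 0.043 -0.132 -0.045] rows>= 3.1 per row [24.3  0.3 21. ] [ 0.0107 -0.0329 -0.0112]
```

Call:
{"api": "servo_tool", "payload": {"motion": [[15,0,12,0.03,-0.05,-0.03,0.6],[28,0,22,0.01,-0.05,-0.015,0.6],[28,0,22,0,-0.03,0,0.6],[22,0,18,0,0,0,0.6],[5,0,5,0,0,0,0.6],[0,0,0,0,0,0,0.6]]}}

```text
t: 33.1
tcp_pos: [0.506, 0.1042, 0.1091]
tool_rot: [-0.08, 0.989, 0.01, 0.127]
force: [-0.1, 0.4, -0.6]
finger_gap: 0.799
```

```bash
python3 - <<'E'
from h import *
st();go([.5246,.1104,.0116],189,-14)
s=snap("wrist"); overlay(s,[(.528,.111,.026,(-.988,-.157,0))],"ov4.png",(0,0,640,480),1.2)
E
```

```text
{'t': 33.1, 'tcp_pos': [0.506, 0.104, 0.109], 'tool_rot': [-0.08, 0.989, 0.01, 0.127], 'q': [-0.044, 0.527, 2.003, 0.145, 0.364, -1.905], 'force': [-0.093, 0.411, -0.629], 'finger_gap': 0.799}
[[-0.955, -0.16, 0.25], [-0.155, 0.987, 0.041], [-0.253, 0.0, -0.967]]
tcp [0.506  0.1042 0.1091] gap 0.799 t 33.1 shift mm [ 6.   3.1 99.3] turn [0.001 0.012 0.004] rows>= 2.4 per row [ 2.   1.  33.1] [0.0004 0.0039 0.0012]
```

View pics/ov4.png

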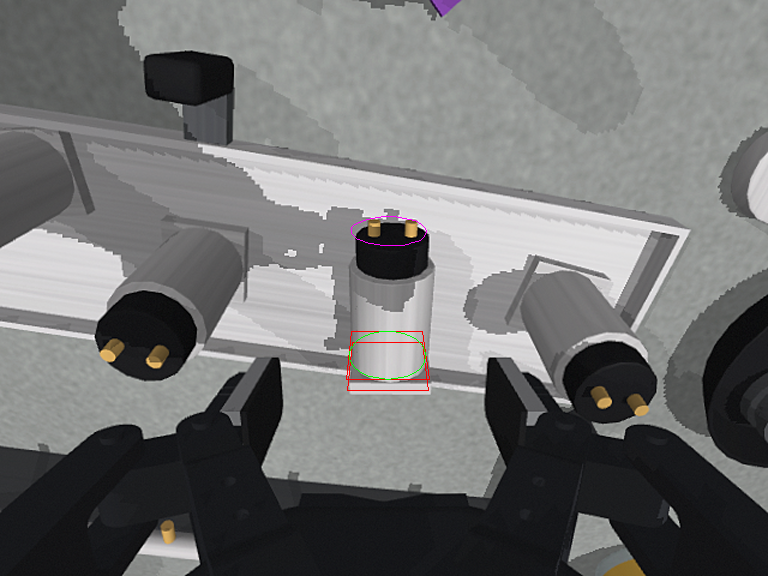

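Call:
{"api": "servo_tool", "payload": {"motion": [[4,2,12,0,0.01,0,0.6],[4,1,25,0,0,0,0.6],[4,0,25,0,0,0,0.6],[3,0,15,0,0,0,0.6],[0,0,0,0,0,0,0.6]]}}

```text
t: 33.57
tcp_pos: [0.5213, 0.1078, 0.0342]
tool_rot: [-0.08, 0.988, 0.009, 0.132]
force: [0.1, -0.7, 0.8]
finger_gap: 0.799
```

```bash
python3 - <<'E'
from h import *
go([.5246,.1104,.0116],189,-14)
s=snap("wrist","w31.png")
E
```

```text
tcp [0.5213 0.1078 0.0342] gap 0.799 t 33.6 shift mm [ 2.4  2.1 22.8] turn [-0.003  0.021  0.004] rows>= 0.6 per row [ 2.4  2.1 22.8] [-0.0031  0.0215  0.0043]
```

View pics/w31.png

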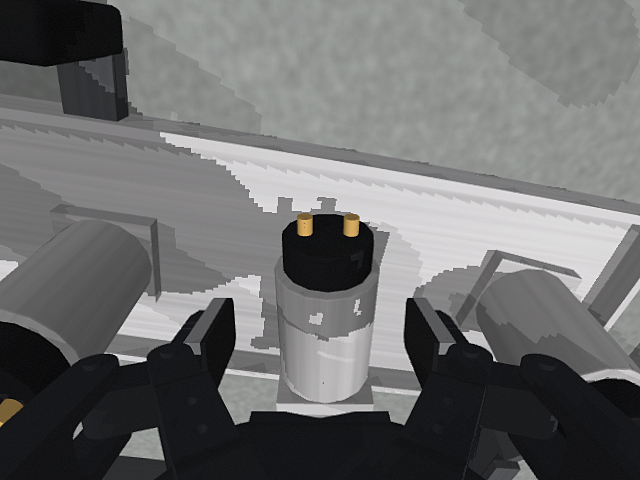

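Call:
{"api": "servo_tool", "payload": {"motion": [[1,2,10,0,0.015,0,0.6],[1,0,10,0,0,0,0.6],[0,0,4,0,0,0,0.6],[0,0,0,0,0,0,0.6]]}}

```text
t: 33.95
tcp_pos: [0.5315, 0.1105, 0.0152]
tool_rot: [-0.08, 0.988, 0.007, 0.131]
force: [0.6, -0.3, -0.3]
finger_gap: 0.8
```

```bash
python3 - <<'E'
from h import *
st();go([.5246,.1104,.0116],189,-14)
E
```

```text
{'t': 33.95, 'tcp_pos': [0.531, 0.11, 0.015], 'tool_rot': [-0.08, 0.988, 0.007, 0.131], 'q': [-0.024, 0.746, 1.981, 0.266, 0.16, -2.015], 'force': [0.633, -0.318, -0.333], 'finger_gap': 0.8}
[[-0.953, -0.16, 0.258], [-0.156, 0.987, 0.036], [-0.26, -0.006, -0.966]]
tcp [0.5315 0.1105 0.0152] gap 0.8 t 34.0 shift mm [7.5 1.  1.7] turn [-0.005  0.019  0.005] rows>= 0.2 per row [7.5 1.  1.7] [-0.0052  0.019   0.0053]
```

Call:
{"api": "servo_tool", "payload": {"motion": [[6,0,3,0,0.015,0,0.6],[1,0,2,0,0,0,0.6],[0,0,0,0,0,0,-1],[0,0,0,0,0,0,-1],[0,0,0,0,0,0,-1],[0,0,0,0,0,0,-1],[0,0,0,0,0,0,-1],[0,0,0,0,0,0,-1]], "grip_force": 70}}

```text
t: 34.62
tcp_pos: [0.5257, 0.1094, 0.0107]
tool_rot: [-0.08, 0.989, 0.007, 0.124]
force: [0.1, -0.3, -0.9]
finger_gap: 0.493
```

```bash
python3 - <<'E'
from h import *
st()
s=snap("wrist","w32.png")
E
```

```text
{'t': 34.617, 'tcp_pos': [0.526, 0.109, 0.011], 'tool_rot': [-0.08, 0.989, 0.007, 0.124], 'q': [-0.026, 0.753, 1.987, 0.251, 0.16, -2.001], 'force': [0.127, -0.255, -0.894], 'finger_gap': 0.493}
[[-0.956, -0.16, 0.245], [-0.157, 0.987, 0.033], [-0.247, -0.007, -0.969]]
```

View pics/w32.png

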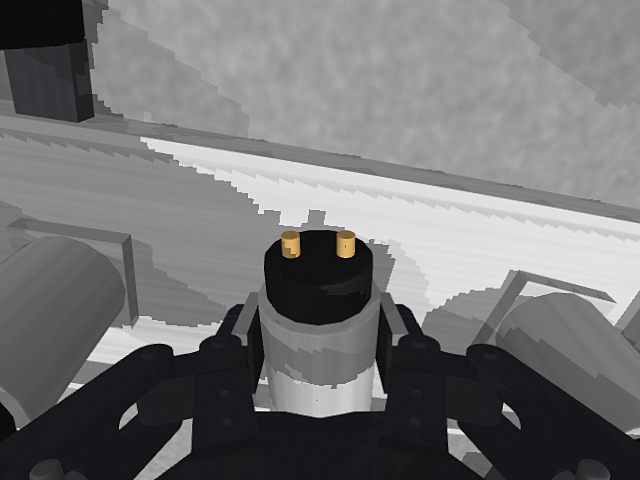

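Call:
{"api": "servo_tool", "payload": {"motion": [[-1,0,-5,0,0,0,-1],[-4,0,-15,0,0,0,-1],[-8,0,-30,0,0,0,-1],[-10,0,-36,0,0,0.02,-1],[-10,0,-36,0,0,0.04,-1],[-10,0,-36,0,0.05,0.05,-1],[-5,0,-20,0,0.1,0.05,-1],[0,0,0,0,0.12,0,-1],[0,0,0,0,0.12,0,-1],[0,0,0,0,0.12,0,-1],[0,0,0,0,0.12,0,-1],[0,0,0,0,0.12,0,-1]]}}

```text
t: 35.67
tcp_pos: [0.5211, 0.1087, 0.2087]
tool_rot: [-0.002, 0.966, 0.01, -0.258]
force: [0.5, -0.0, -1.5]
finger_gap: 0.492
```

Call:
{"api": "servo_tool", "payload": {"motion": [[0,0,0,0,0.12,0,-1],[0,0,0,0,0.12,0,-1],[0,0,0,0,0.12,0,-1],[0,0,0,0,0.12,0,-1],[0,0,0,0,0.12,0,-1],[0,0,0,0,0.06,0,-1],[0,0,0,0,0,0,-1]]}}

```text
t: 36.25
tcp_pos: [0.5254, 0.1069, 0.2062]
tool_rot: [-0.002, 0.823, 0.005, -0.568]
force: [-0.2, -0.2, -1.7]
finger_gap: 0.493
```

```bash
python3 - <<'E'
from h import *
st(); go([.505,.108,.10],180,68); snap("side","s33.png",(150,50,450,350),2)
E
```

```text
{'t': 36.25, 'tcp_pos': [0.525, 0.107, 0.206], 'tool_rot': [-0.002, 0.823, 0.005, -0.568], 'q': [-0.007, 1.014, 1.008, -0.002, 2.328, -1.583], 'force': [-0.23, -0.175, -1.739], 'finger_gap': 0.493}
[[-0.355, 0.002, -0.935], [-0.009, 1.0, 0.006], [0.935, 0.01, -0.354]]
tcp [0.5254 0.1069 0.2062] gap 0.493 t 36.2 shift mm [-92.   -0.   56.7] turn [ 0.006 -0.022  0.009] rows>= 2.6 per row [-30.7  -0.   18.9] [ 0.0019 -0.0072  0.003 ]
```

View pics/s33.png

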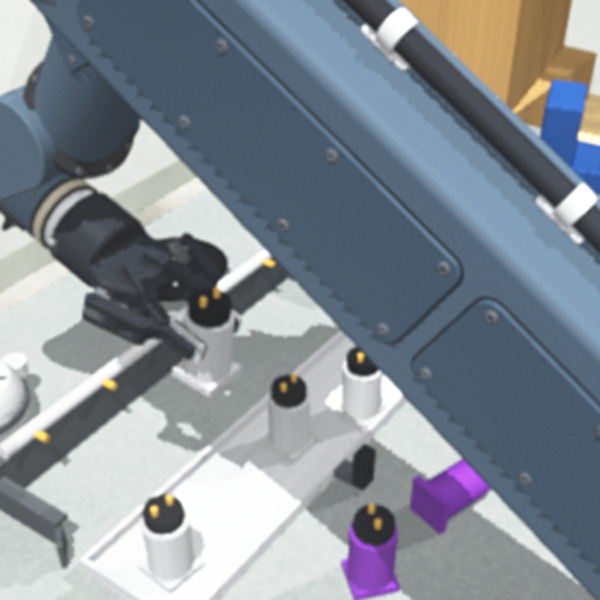

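```bash
python3 - <<'E'
from h import *
s=snap("top","t34.png",(100,50,500,300),2)
for z in (.0,.06,.1):
    print(z,[at_z(s,p,z).round(3).tolist() for p in [(232,120),(218,144),(262,118),(145,143)]])
E
```

```text
0.0 [[0.858, 0.183, 0.0], [0.794, 0.224, 0.0], [0.855, 0.104, 0.0], [0.817, 0.415, 0.0]]
0.06 [[0.83, 0.176, 0.06], [0.769, 0.214, 0.06], [0.828, 0.1, 0.06], [0.791, 0.396, 0.06]]
0.1 [[0.811, 0.17, 0.1], [0.753, 0.208, 0.1], [0.809, 0.097, 0.1], [0.774, 0.384, 0.1]]
```

View pics/t34.png

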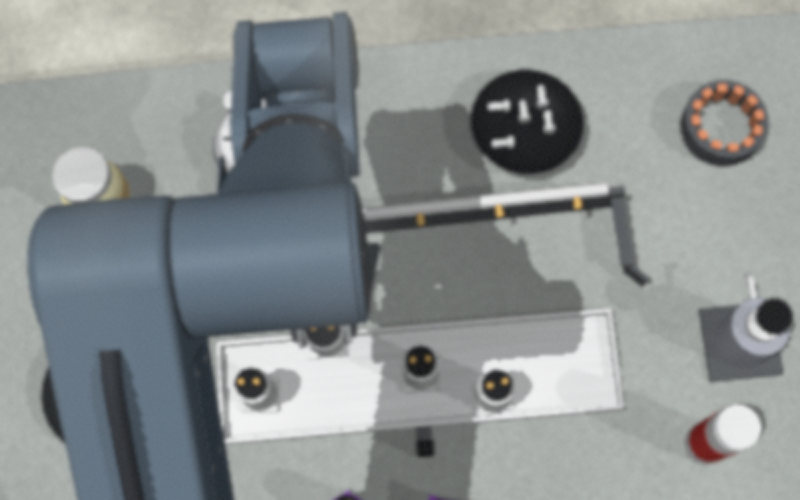

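```bash
python3 - <<'E'
from h import *
go([.497,.108,.10],180,64)
E
```

```text
tcp [0.5252 0.107  0.2082] gap 0.492 t 36.4 shift mm [-90.8  -0.2  65.2] turn [ 0.006 -0.087  0.009] rows>= 2.7 per row [-30.3  -0.1  21.7] [ 0.002  -0.0289  0.003 ]
```

Call:
{"api": "servo_tool", "payload": {"motion": [[-14,0,10,0,-0.03,0,-1],[-25,0,17,0,-0.04,0,-1],[-27,0,19,0,-0.02,0,-1],[-18,0,14,0,0,0,-1],[-6,0,4,0,0,0,-1],[0,0,0,0,0,0,-1]]}}

```text
t: 36.85
tcp_pos: [0.5073, 0.1082, 0.1055]
tool_rot: [-0.002, 0.858, 0.004, -0.514]
force: [0.1, 0.4, -0.6]
finger_gap: 0.491
```

```bash
python3 - <<'E'
from h import *
st(); go([.497,.108,.048],180,64);snap("side","s35.png",(80,80,380,330),2.4)
E
```

```text
{'t': 36.85, 'tcp_pos': [0.507, 0.108, 0.105], 'tool_rot': [-0.002, 0.858, 0.004, -0.514], 'q': [-0.005, 1.058, 1.122, -0.0, 2.042, -1.58], 'force': [0.051, 0.367, -0.637], 'finger_gap': 0.491}
[[-0.471, 0.001, -0.882], [-0.007, 1.0, 0.005], [0.882, 0.008, -0.471]]
tcp [0.5073 0.1082 0.1055] gap 0.491 t 36.9 shift mm [-45.8  -0.7  36.2] turn [0.004 0.037 0.007] rows>= 1.4 per row [-22.9  -0.3  18.1] [0.0022 0.0186 0.0034]
```

View pics/s35.png

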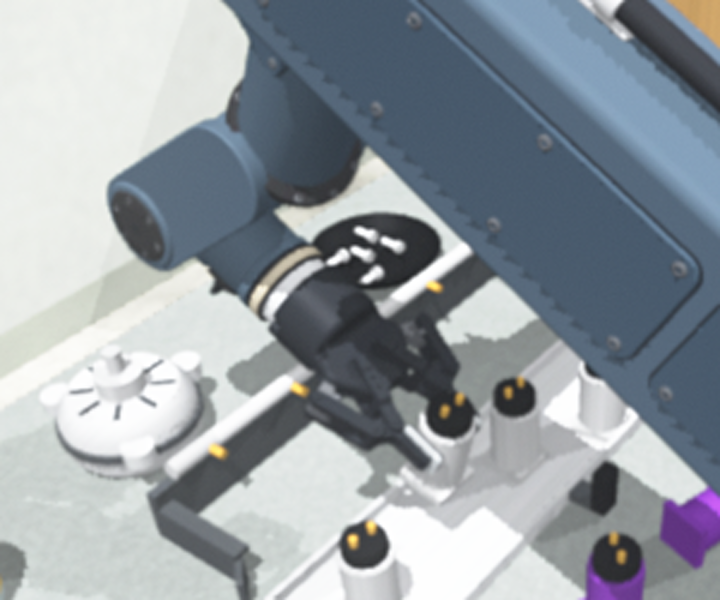

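Call:
{"api": "servo_tool", "payload": {"motion": [[-10,0,8,0,0.03,0,-1],[-16,0,11,0,0.03,0,-1],[-12,0,9,0,0.02,0,-1],[-2,0,1,0,0,0,-1],[0,0,0,0,0,0,-1]]}}

```text
t: 37.32
tcp_pos: [0.5053, 0.1087, 0.0651]
tool_rot: [-0.002, 0.841, 0.003, -0.541]
force: [-0.0, -0.6, -0.5]
finger_gap: 0.494
```

```bash
python3 - <<'E'
from h import *
st(); go([.497,.108,.048],180,66);snap("side","s36.png",(80,80,380,330),2.4)
E
```

```text
{'t': 37.317, 'tcp_pos': [0.505, 0.109, 0.065], 'tool_rot': [-0.002, 0.841, 0.003, -0.541], 'q': [-0.004, 1.143, 1.087, -0.001, 2.055, -1.579], 'force': [-0.038, -0.634, -0.475], 'finger_gap': 0.494}
[[-0.414, 0.0, -0.91], [-0.006, 1.0, 0.003], [0.91, 0.007, -0.414]]
tcp [0.5053 0.1087 0.0651] gap 0.494 t 37.3 shift mm [-12.1  -0.8  14.6] turn [0.003 0.008 0.006] rows>= 0.5 per row [-12.1  -0.8  14.6] [0.0033 0.0083 0.0065]
```

View pics/s36.png

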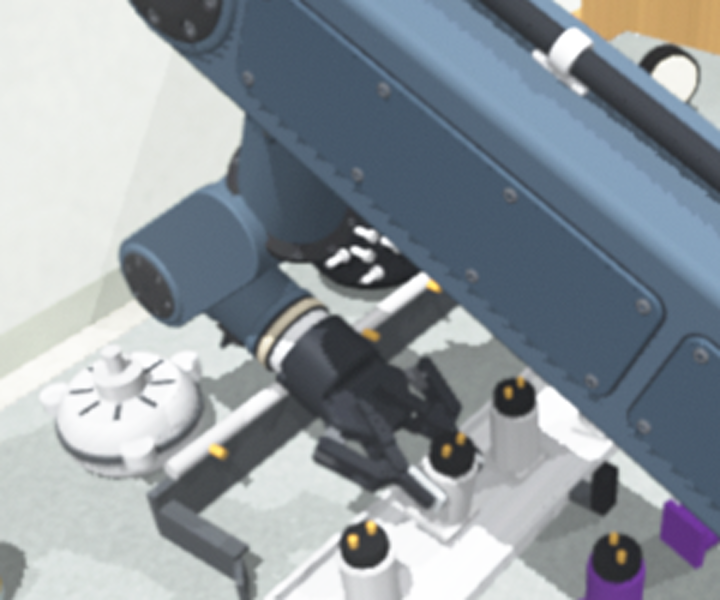

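Call:
{"api": "servo_tool", "payload": {"motion": [[-6,0,6,0,0,0,-1],[-6,0,5,0,0,0,-1],[-3,0,2,0,0,0,-1],[-3,0,1,0,0,0,-1]]}}

```text
t: 37.7
tcp_pos: [0.5022, 0.1088, 0.0507]
tool_rot: [-0.002, 0.841, 0.003, -0.541]
force: [2.8, 0.5, 9.9]
finger_gap: 0.494
```

Call:
{"api": "servo_tool", "payload": {"motion": [[-3,0,1,0,0,0,-1],[-3,0,1,0,0,0,-1]]}}

```text
t: 37.87
tcp_pos: [0.5029, 0.1088, 0.0506]
tool_rot: [-0.001, 0.839, 0.003, -0.544]
force: [0.8, 0.1, 7.2]
finger_gap: 0.491
```

Contact; release and retreat along the tool axis.

Call:
{"api": "servo_tool", "payload": {"motion": [[0,0,0,0,0.03,0,-1],[0,0,0,0,0,0,0.2],[0,0,0,0,0,0,0.5],[0,0,0,0,0,0,0.5],[0,0,0,0,0,0,0.5],[0,0,0,0,0,0,0.5],[0,0,-10,0,0,0,0.5],[0,0,-25,0,0,0,0.5],[0,0,-35,0,0,0,0.5],[10,0,-35,0,0,0,0.5],[20,0,-20,0,0,0,0.5]], "grip_force": 40}}

```text
t: 38.78
tcp_pos: [0.6041, 0.1089, 0.1256]
tool_rot: [-0.002, 0.826, 0.003, -0.564]
force: [-0.8, -0.1, -0.2]
finger_gap: 0.746
```

```bash
python3 - <<'E'
from h import *
st(); snap("wrist","w37.png")
E
```

```text
{'t': 38.783, 'tcp_pos': [0.604, 0.109, 0.126], 'tool_rot': [-0.002, 0.826, 0.003, -0.564], 'q': [-0.003, 1.22, 0.704, -0.001, 2.416, -1.578], 'force': [-0.753, -0.094, -0.186], 'finger_gap': 0.746}
[[-0.363, 0.0, -0.932], [-0.006, 1.0, 0.002], [0.932, 0.006, -0.363]]
```

View pics/w37.png

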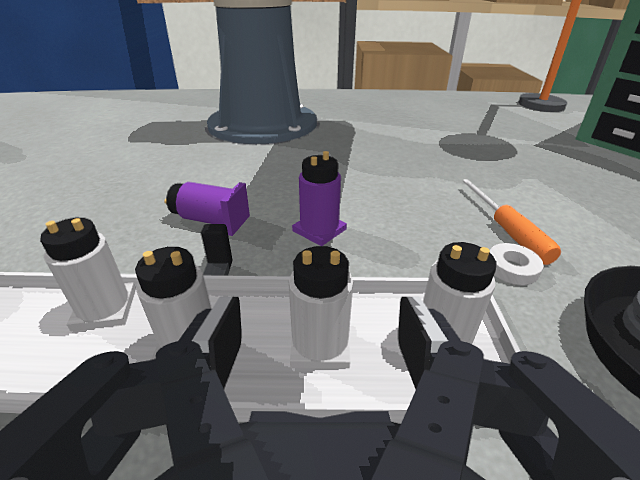

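Call:
{"api": "servo_tool", "payload": {"motion": [[20,0,-15,0,0,0,0.6],[30,-10,-10,0,-0.1,0,0.6],[30,-15,0,0,-0.12,0,0.6],[25,-15,0,0,-0.12,0,0.6],[20,-15,0,0,-0.12,0,0.6],[20,-15,0,0,-0.12,0,0.6],[20,-15,-10,0,-0.12,0,0.6],[20,-10,-10,0,-0.12,0,0.6],[20,-5,-10,0,-0.12,0,0.6],[20,0,-10,0,-0.12,0,0.6],[10,0,-10,0,-0.06,0.05,0.6],[0,0,0,0,0,0.12,0.6]]}}

```text
t: 39.83
tcp_pos: [0.4796, 0.0035, 0.3377]
tool_rot: [0.086, 0.996, -0.002, -0.017]
force: [-0.1, 0.7, -0.9]
finger_gap: 0.799
```

Call:
{"api": "servo_tool", "payload": {"motion": [[0,0,0,0,0,0.12,0.6],[0,0,0,0,0,0.12,0.6],[0,0,0,0,0,0.12,0.6],[0,0,0,0,0,0.12,0.6],[0,0,0,0,0,0.12,0.6],[0,0,0,0,0,0.12,0.6],[0,0,0,0,0,0.12,0.6],[0,0,0,0,0,0.12,0.6],[0,0,0,0,0,0.12,0.6],[0,0,0,0,0,0.12,0.6],[0,0,0,0,0,0.12,0.6],[0,0,0,0,0,0.12,0.6]]}}

```text
t: 40.83
tcp_pos: [0.4651, 0.0064, 0.3402]
tool_rot: [0.742, 0.67, -0.012, -0.01]
force: [-0.4, 0.3, -0.6]
finger_gap: 0.802
```

```bash
python3 - <<'E'
from h import *
st(); go([.43,.01,.25],0,0)
E
```

```text
{'t': 40.833, 'tcp_pos': [0.465, 0.006, 0.34], 'tool_rot': [0.742, 0.67, -0.012, -0.01], 'q': [-0.221, 0.196, 1.645, -0.009, 1.332, -0.116], 'force': [-0.362, 0.292, -0.641], 'finger_gap': 0.802}
[[0.103, 0.994, -0.032], [0.995, -0.103, -0.002], [-0.005, -0.031, -0.999]]
tcp [0.4651 0.0064 0.3402] gap 0.802 t 40.8 shift mm [  0.5 -32.4  91.3] turn [-0.022  0.027  1.468] rows>= 11.7 per row [ 0.  -2.7  7.6] [-0.0018  0.0023  0.1223]
```

Call:
{"api": "servo_tool", "payload": {"motion": [[0,0,0,0,0,0.12,0.6],[0,0,0,0,0,0.12,0.6],[0,0,0,0,0,0.12,0.6],[0,0,0,0,0,0.12,0.6],[0,0,0,0,0,0.12,0.6],[0,0,0,0,0,0.12,0.6],[0,0,0,0,0,0.12,0.6],[0,0,0,0,0,0.12,0.6],[0,0,0,0,0,0.12,0.6],[0,0,0,0,0,0.12,0.6],[0,0,0,0,0,0.12,0.6],[0,0,0,0,0,0.12,0.6]]}}

```text
t: 41.83
tcp_pos: [0.4536, 0.0093, 0.3378]
tool_rot: [1.0, -0.016, -0.02, 0.0]
force: [0.1, 0.3, -0.1]
finger_gap: 0.797
```

Call:
{"api": "servo_tool", "payload": {"motion": [[0,0,0,0,0,0.06,0.6],[0,0,0,0,0,0,0.6]]}}

```text
t: 42.0
tcp_pos: [0.4517, 0.0097, 0.3373]
tool_rot: [0.999, -0.049, -0.02, 0.001]
force: [0.7, 0.0, -0.2]
finger_gap: 0.796
```

```bash
python3 - <<'E'
from h import *
import pickle
go([.43,.01,.12],0,0)
s=snap("wrist","w40.png"); pickle.dump(s,open("w40.pkl","wb"))
E
```

```text
tcp [0.4517 0.0097 0.3373] gap 0.796 t 42.0 shift mm [-12.9   1.  218. ] turn [ 0.002  0.04  -0.098] rows>= 5.2 per row [-2.1  0.2 36.3] [ 0.0003  0.0067 -0.0164]
```

View pics/w40.png

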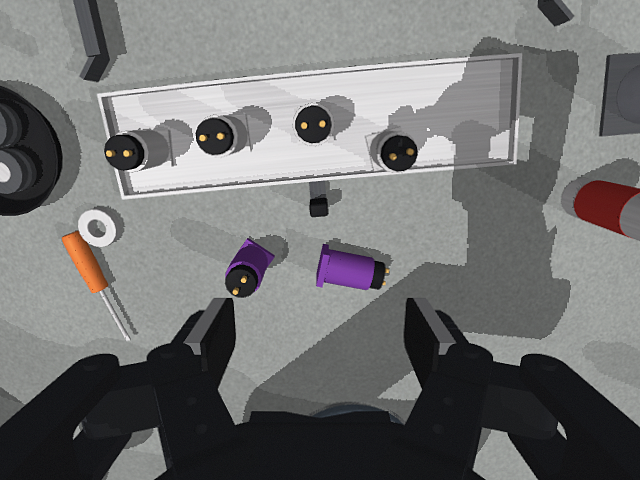

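```bash
python3 - <<'E'
from h import *
import pickle
s=pickle.load(open("w40.pkl","rb"))
for n,p in dict(up=(124,152),A=(215,135),B=(313,124),C=(398,152)).items(): print(n,at_z(s,p,.085).round(4))
for p in [(98,95),(521,55),(517,163),(124,198)]: print("tray",at_z(s,p,.018).round(4))
print("handle",at_z(s,(319,208),.05).round(4))
for p in [(245,240),(241,285),(322,265),(388,275)]: print("purple",at_z(s,p,.03).round(3))
save(s,"w40c.png",(280,40,540,230),3)
t=snap("top","t40.png",(190,130,430,290),3.3)
E
```

```text
up [0.5208 0.2064 0.085 ]
A [0.5272 0.1085 0.085 ]
B [0.5277 0.0081 0.085 ]
C [ 0.4917 -0.0763  0.085 ]
tray [0.5877 0.2561 0.018 ]
tray [ 0.5821 -0.2356  0.018 ]
tray [ 0.4594 -0.2367  0.018 ]
tray [0.4646 0.2552 0.018 ]
handle [0.4336 0.0113 0.05  ]
purple [0.398 0.108 0.03 ]
purple [0.337 0.124 0.03 ]
purple [0.355 0.015 0.03 ]
purple [ 0.332 -0.069  0.03 ]
```

View pics/w40c.png

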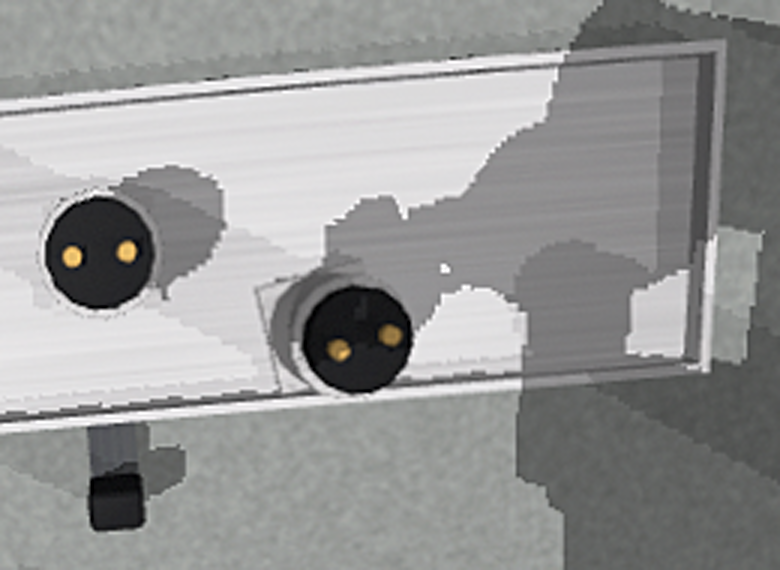

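View pics/t40.png

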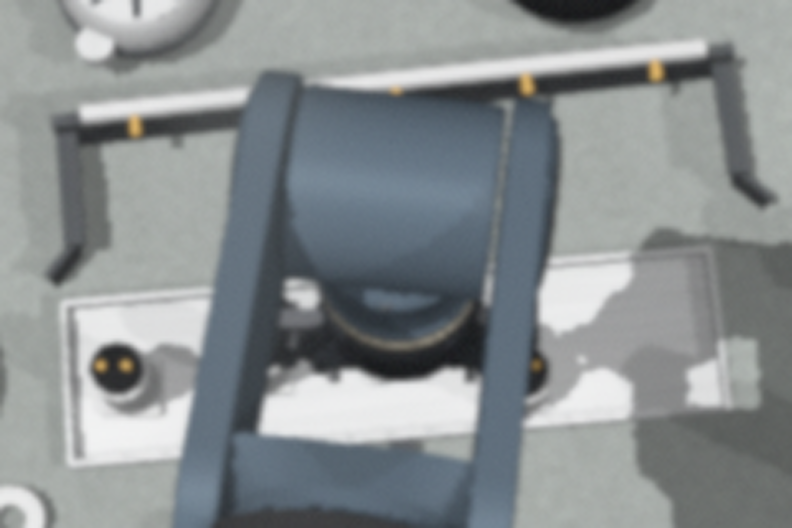

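```bash
python3 - <<'E'
from h import *
go([.492,-.077,.15],0,0)
E
```

```text
tcp [0.4518 0.0097 0.3374] gap 0.8 t 42.1 shift mm [ 55.7  81.8 185.7] turn [ 0.002  0.04  -0.096] rows>= 5.0 per row [ 9.3 13.6 30.9] [ 0.0003  0.0067 -0.0159]
```

Call:
{"api": "servo_tool", "payload": {"motion": [[8,10,15,0,0.02,-0.05,0.6],[10,18,35,0,0.02,-0.05,0.6],[10,18,36,0,0,0,0.6],[10,18,36,0,0,0,0.6],[6,14,36,0,0,0,0.6],[2,6,20,0,0,0,0.6],[0,0,0,0,0,0,0.6]]}}

```text
t: 42.68
tcp_pos: [0.5028, -0.0788, 0.158]
tool_rot: [1.0, 0.013, 0.01, 0.003]
force: [-0.5, -0.4, -0.4]
finger_gap: 0.8
```

```bash
python3 - <<'E'
from h import *
go([.492,-.077,.055],0,0)
s=snap("wrist","w41.png")
print(proj(s,[(.492,-.077,.085),(.492,-.077,.091)]))
E
```

```text
tcp [ 0.5028 -0.0788  0.158 ] gap 0.8 t 42.7 shift mm [-12.8  -2.6 102.7] turn [ 0.006 -0.019  0.025] rows>= 2.5 per row [-4.3 -0.9 34.2] [ 0.0019 -0.0064  0.0084]
[[316.20767712 277.07752914]
 [316.1917054  280.40268838]]
```

View pics/w41.png

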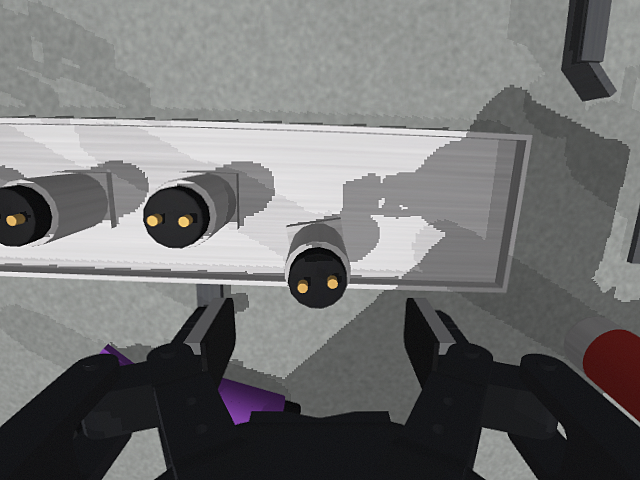

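Call:
{"api": "servo_tool", "payload": {"motion": [[-6,-2,12,0,-0.018,0.02,0.6],[-6,-1,30,0,0,0,0.6],[0,0,30,0,0,0,0.6],[0,0,15,0,0,0,0.6],[0,0,0,0,0,0,0.6]]}}

```text
t: 43.15
tcp_pos: [0.4974, -0.0762, 0.0783]
tool_rot: [1.0, 0.005, 0.009, 0.006]
force: [-0.5, 0.6, 0.2]
finger_gap: 0.8
```

```bash
python3 - <<'E'
from h import *
go([.492,-.077,.055],0,0)
s=snap("wrist","w42.png")
E
```

```text
tcp [ 0.4974 -0.0762  0.0783] gap 0.8 t 43.1 shift mm [-5.8  0.5 23.2] turn [ 0.012 -0.018  0.01 ] rows>= 0.6 per row [-5.8  0.5 23.2] [ 0.0118 -0.0176  0.0101]
```

View pics/w42.png

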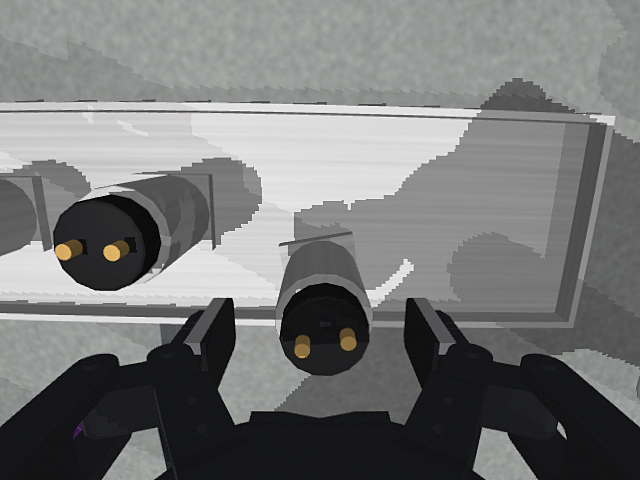

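Call:
{"api": "servo_tool", "payload": {"motion": [[-5,0,8,0.012,-0.018,0.01,0.6],[-1,1,12,0,0,0,0.6],[0,0,6,0,0,0,0.6],[0,0,0,0,0,0,-1],[0,0,0,0,0,0,-1],[0,0,0,0,0,0,-1],[0,0,0,0,0,0,-1],[0,0,0,0,0,0,-1]], "grip_force": 40}}

```text
t: 43.87
tcp_pos: [0.4983, -0.0784, 0.0618]
tool_rot: [1.0, 0.001, 0.008, 0.002]
force: [0.1, 0.4, -1.2]
finger_gap: 0.488
```

```bash
python3 - <<'E'
from h import *
st(); go([.517,-.088,.06],0,0)
s=snap("wrist","w43.png")
E
```

```text
{'t': 43.867, 'tcp_pos': [0.498, -0.078, 0.062], 'tool_rot': [1.0, 0.001, 0.008, 0.002], 'q': [-0.379, 0.645, 1.879, 0.002, 0.601, 1.188], 'force': [0.105, 0.395, -1.156], 'finger_gap': 0.488}
[[1.0, 0.002, 0.016], [0.002, -1.0, -0.005], [0.016, 0.005, -1.0]]
tcp [ 0.4983 -0.0784  0.0618] gap 0.488 t 43.9 shift mm [18.6  9.6  2.1] turn [ 0.005 -0.016  0.002] rows>= 0.5 per row [18.6  9.6  2.1] [ 0.0049 -0.0157  0.0022]
```

View pics/w43.png

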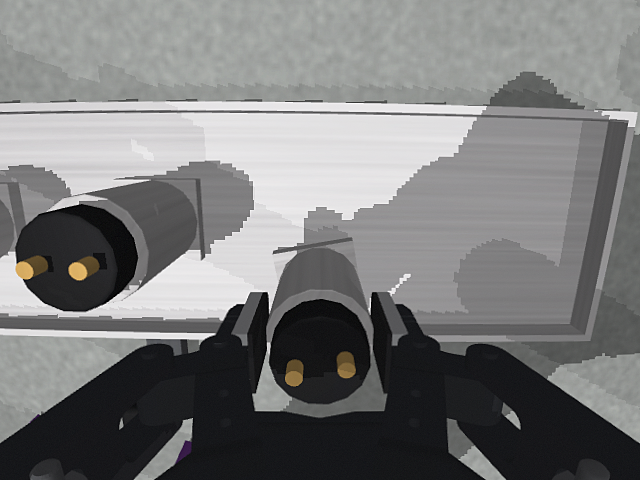

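Call:
{"api": "servo_tool", "payload": {"motion": [[0,0,-4,0,0,0,-1],[8,4,-2,0,0,0,-1],[12,5,0,0,0,0,-1],[6,1,0,0,0,0,-1],[0,0,0,0,0,0,-1],[0,0,4,0,0,0,-1],[0,0,3,0,0,0,-1],[0,0,2,0,0,0,-1]]}}

```text
t: 44.58
tcp_pos: [0.5267, -0.0892, 0.0602]
tool_rot: [1.0, 0.001, 0.008, 0.003]
force: [1.8, -0.2, 18.6]
finger_gap: 0.496
```

```bash
python3 - <<'E'
from h import *
st()
E
```

```text
{'t': 44.583, 'tcp_pos': [0.527, -0.089, 0.06], 'tool_rot': [1.0, 0.001, 0.008, 0.003], 'q': [-0.378, 0.669, 1.806, 0.002, 0.649, 1.189], 'force': [1.833, -0.16, 18.59], 'finger_gap': 0.496}
[[1.0, 0.002, 0.017], [0.002, -1.0, -0.005], [0.017, 0.005, -1.0]]
```

On the floor (18 N contact). Release, rise, and go to the handle.

Call:
{"api": "servo_tool", "payload": {"motion": [[0,0,-1,0,0,0,-1],[0,0,0,0,0,0,0.2],[0,0,0,0,0,0,0.5],[0,0,0,0,0,0,0.5],[0,0,-10,0,0,0,0.5],[0,0,-30,0,0,0,0.5],[0,0,-38,0,0,0,0.5],[-10,-10,-35,0,0,0,0.4],[-20,-20,-20,0,0,0,0.3],[-25,-25,0,0,0,0,0.2],[-20,-25,0,0,0,0,0.2],[-15,-15,0,0,0,0,0.2]]}}

```text
t: 45.58
tcp_pos: [0.4352, 0.0056, 0.2029]
tool_rot: [1.0, -0.002, 0.012, 0.003]
force: [-0.0, -0.3, -0.1]
finger_gap: 0.598
```

```bash
python3 - <<'E'
from h import *
import pickle
st(); go([.43,.011,.12],0,0)
s=snap("wrist","w44.png"); pickle.dump(s,open("w44.pkl","wb"))
E
```

```text
{'t': 45.583, 'tcp_pos': [0.435, 0.006, 0.203], 'tool_rot': [1.0, -0.002, 0.012, 0.003], 'q': [-0.244, 0.311, 1.938, -0.001, 0.868, 1.331], 'force': [-0.008, -0.298, -0.107], 'finger_gap': 0.598}
[[1.0, -0.004, 0.024], [-0.004, -1.0, -0.007], [0.024, 0.007, -1.0]]
tcp [0.4352 0.0056 0.2029] gap 0.598 t 45.6 shift mm [-7.2 -5.9 82.7] turn [ 0.007 -0.024 -0.004] rows>= 2.0 per row [-3.6 -3.  41.3] [ 0.0034 -0.012  -0.002 ]
```

View pics/w44.png

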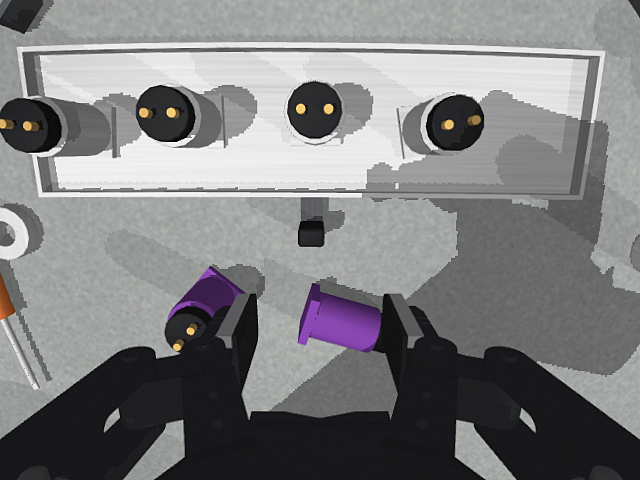

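```bash
cat >> h.py <<'E'
from scipy.optimize import least_squares
def P2(v,L,z):
    a=v[2]; L=np.asarray(L,float); return np.c_[v[0]+L[:,0]*np.cos(a)-L[:,1]*np.sin(a),v[1]+L[:,0]*np.sin(a)+L[:,1]*np.cos(a),np.full(len(L),z)]
def fit(s,L,z,px,v0):
    zz=np.broadcast_to(z,len(L)); 
    def f(v):
        P=P2(v,L,0.); P[:,2]=zz; return (proj(s,P)-px).ravel()
    g=least_squares(f,v0); return g.x,g.fun.round(1)
E
python3 - <<'E'
from h import *
import pickle
s=pickle.load(open("w44.pkl","rb"))
L=[[.063,.247],[.063,-.247],[-.063,-.247],[-.063,.247]]
print(fit(s,L,.018,np.array([(18,48),(604,52),(583,198),(41,194)]),[.52,0,0]))
print("handle",at_z(s,(311,228),.05))
w=pickle.load(open("w1.pkl","rb")); save(w,"d1.png",(60,25,330,175),2.9); save(w,"d2.png",(330,25,560,175),3.2)
E
```

```text
(array([ 0.524028  ,  0.01022518, -0.01049081]), array([-0.5, -1.6,  1.8, -1.2,  0.1,  1.4, -1.4,  2.5]))
handle [0.43929336 0.01187445 0.05      ]
```

View pics/d1.png

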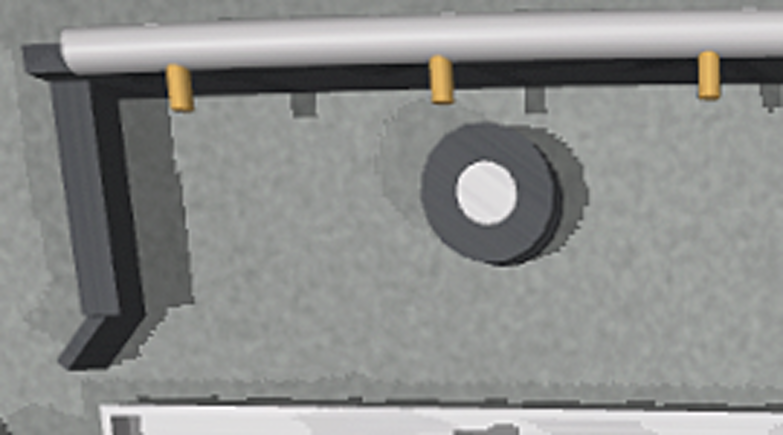

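View pics/d2.png

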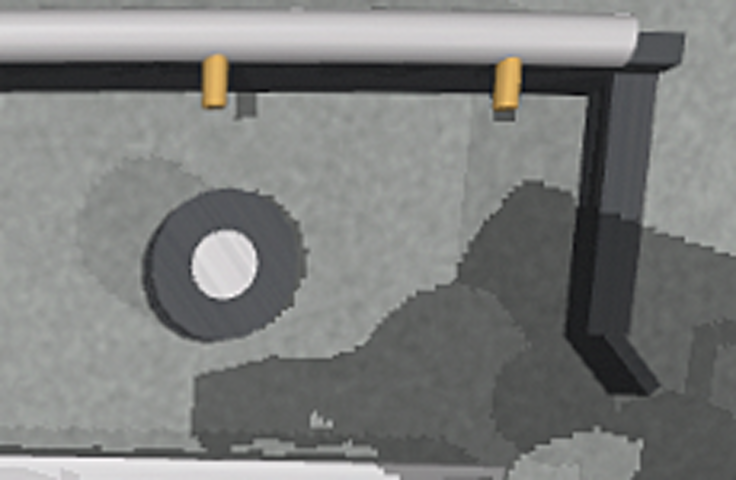

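```bash
python3 - <<'E'
from h import *
import pickle
w=pickle.load(open("w1.pkl","rb"))
L=at_z(w,(100.7,133.6),.035);R_=at_z(w,(514.4,128.6),.035);L2=at_z(w,(91,54.3),.035);R2=at_z(w,(520.6,48.4),.035)
print(L,R_,L2,R2,np.linalg.norm(L-R_))
b1=at_z(w,(101.4,58.4),0);b2=at_z(w,(512.8,54.1),0);print(b1,b2)
d=b1-b2; print("yaw deg from back",np.degrees(np.arctan2(-d[0],d[1])), "from sides",np.degrees(np.arctan2((L2-L)[1],(L2-L)[0])),np.degrees(np.arctan2((R2-R_)[1],(R2-R_)[0])))
print("center y",(L+R_)/2)
E
```

```text
[0.62652419 0.23395379 0.035     ] [ 0.63498612 -0.25578299  0.035     ] [0.71399478 0.23430824 0.035     ] [ 0.7225024  -0.25208088  0.035     ] 0.48980987940131715
[7.16706696e-01 2.41853690e-01 5.55111512e-17] [ 7.24089402e-01 -2.60649683e-01 -5.55111512e-17]
yaw deg from back 0.8417206559171131 from sides 0.23216879561992212 2.422277745298456
center y [ 0.63075516 -0.0109146   0.035     ]
```

Call:
{"api": "servo_tool", "payload": {"motion": [[-2,-3,15,0.005,-0.02,0.01,0.2],[0,-3,35,0,0,0,0.2],[0,0,35,0,0,0,0.2],[0,0,20,0,0,0,0.2],[0,0,0,0,0,0,0.2]]}}

```text
t: 46.05
tcp_pos: [0.4321, 0.0148, 0.0967]
tool_rot: [1.0, -0.006, 0.004, 0.001]
force: [-0.3, 0.6, -1.2]
finger_gap: 0.601
```

```bash
python3 - <<'E'
from h import *
st(); go([.432,.011,.02],-.6,0)
s=snap("wrist","w45.png")
E
```

```text
{'t': 46.05, 'tcp_pos': [0.432, 0.015, 0.097], 'tool_rot': [1.0, -0.006, 0.004, 0.001], 'q': [-0.226, 0.525, 2.033, 0.0, 0.575, 1.357], 'force': [-0.311, 0.551, -1.19], 'finger_gap': 0.601}
[[1.0, -0.012, 0.009], [-0.012, -1.0, -0.002], [0.009, 0.002, -1.0]]
tcp [0.4321 0.0148 0.0967] gap 0.601 t 46.0 shift mm [-0.7  3.7 76.7] turn [ 0.002 -0.009 -0.002] rows>= 1.8 per row [-0.3  1.8 38.3] [ 0.0008 -0.0043 -0.0008]
```

View pics/w45.png

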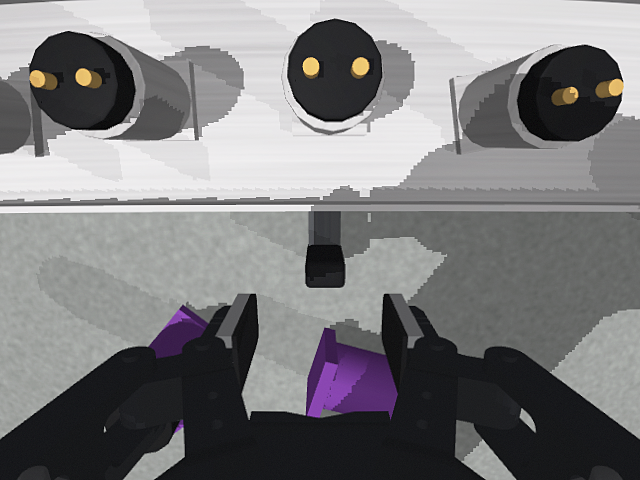

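Call:
{"api": "servo_tool", "payload": {"motion": [[0,2,15,0,-0.009,0,0.2],[0,2,25,0,0,0,0.2],[0,0,15,0,0,0,0.2],[0,0,0,0,0,0,0.2]]}}

```text
t: 46.43
tcp_pos: [0.4382, 0.0084, 0.0435]
tool_rot: [1.0, -0.007, 0.004, 0.002]
force: [-0.2, -0.6, 0.0]
finger_gap: 0.598
```

```bash
python3 - <<'E'
from h import *
st(); go([.432,.011,.02],-.6,0)
s=snap("wrist","w46.png")
E
```

```text
{'t': 46.433, 'tcp_pos': [0.438, 0.008, 0.044], 'tool_rot': [1.0, -0.007, 0.004, 0.002], 'q': [-0.236, 0.649, 2.046, -0.004, 0.438, 1.353], 'force': [-0.165, -0.627, 0.022], 'finger_gap': 0.598}
[[1.0, -0.014, 0.008], [-0.014, -1.0, -0.004], [0.008, 0.004, -1.0]]
tcp [0.4382 0.0084 0.0435] gap 0.598 t 46.4 shift mm [-6.4 -2.6 23.5] turn [ 0.004 -0.008 -0.004] rows>= 0.6 per row [-6.4 -2.6 23.5] [ 0.0037 -0.0082 -0.0038]
```

View pics/w46.png

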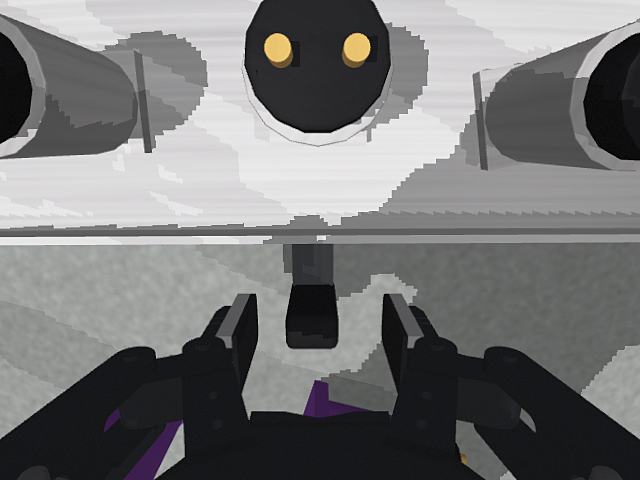

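Call:
{"api": "servo_tool", "payload": {"motion": [[-3,-2,8,0,-0.008,0,0.2],[-2,-1,12,0,0,0,0.2],[0,0,6,0,0,0,0.2],[0,0,0,0,0,0,0.2]]}}

```text
t: 46.82
tcp_pos: [0.4375, 0.0105, 0.0211]
tool_rot: [1.0, -0.008, 0.005, 0.003]
force: [0.7, 0.4, 0.4]
finger_gap: 0.602
```

```bash
python3 - <<'E'
from h import *
st(); go([.432,.011,.02],-.6,0)
s=snap("wrist","w47.png")
E
```

```text
{'t': 46.817, 'tcp_pos': [0.438, 0.01, 0.021], 'tool_rot': [1.0, -0.008, 0.005, 0.003], 'q': [-0.23, 0.701, 2.056, -0.011, 0.374, 1.366], 'force': [0.679, 0.437, 0.366], 'finger_gap': 0.602}
[[1.0, -0.015, 0.009], [-0.015, -1.0, -0.006], [0.01, 0.006, -1.0]]
tcp [0.4375 0.0105 0.0211] gap 0.602 t 46.8 shift mm [-5.5 -0.5  1.1] turn [ 0.006 -0.01  -0.005] rows>= 0.1 per row [-5.5 -0.5  1.1] [ 0.0061 -0.0095 -0.0046]
```

View pics/w47.png

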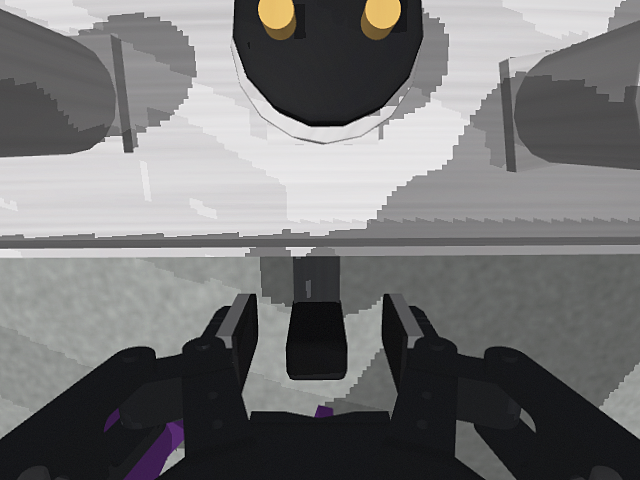

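Call:
{"api": "servo_tool", "payload": {"motion": [[-2,0,0,0,0,0,0.2],[0,0,0,0,0,0,-1],[0,0,0,0,0,0,-1],[0,0,0,0,0,0,-1],[0,0,0,0,0,0,-1],[0,0,0,0,0,0,-1],[0,0,0,0,0,0,-1]], "grip_force": 60}}

```text
t: 47.45
tcp_pos: [0.4363, 0.0106, 0.0236]
tool_rot: [1.0, -0.007, 0.006, 0.003]
force: [0.7, 1.1, -3.4]
finger_gap: 0.245
```

```bash
python3 - <<'E'
from h import *
import pickle
st()
s=snap("top","t47.png",(190,130,430,290),3.3); pickle.dump(s,open("t47.pkl","wb"))
E
```

```text
{'t': 47.45, 'tcp_pos': [0.436, 0.011, 0.024], 'tool_rot': [1.0, -0.007, 0.006, 0.003], 'q': [-0.23, 0.694, 2.061, -0.01, 0.373, 1.365], 'force': [0.739, 1.072, -3.385], 'finger_gap': 0.245}
[[1.0, -0.015, 0.013], [-0.015, -1.0, -0.007], [0.013, 0.007, -1.0]]
```

View pics/t47.png

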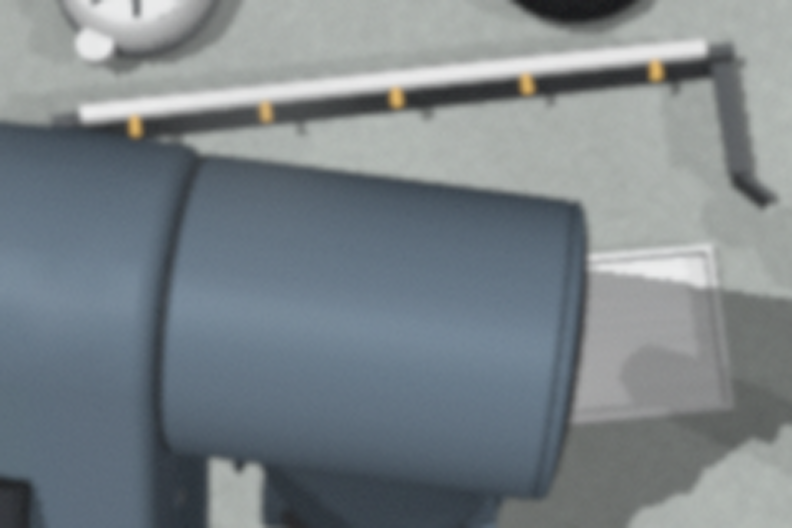

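Call:
{"api": "servo_tool", "payload": {"motion": [[0,0,2,0,0,0,-1],[2,1,0.5,0,0,-0.003,-1],[4,3,0,0,0,-0.004,-1],[4,4,0,0,0,-0.004,-1],[4,4,0,0,0,-0.004,-1],[4,4,0,0,0,-0.004,-1],[4,3,0,0,0,-0.004,-1],[2,1,0,0,0,-0.003,-1],[0,0,0,0,0,0,-1]]}}

```text
t: 48.25
tcp_pos: [0.4507, -0.0074, 0.0233]
tool_rot: [1.0, 0.008, -0.004, 0.0]
force: [-2.6, 3.8, 0.2]
finger_gap: 0.243
```

```bash
python3 - <<'E'
from h import *
st(); snap("wrist","w48.png"); snap("side","s48.png",(100,120,420,370),2.3)
E
```

```text
{'t': 48.25, 'tcp_pos': [0.451, -0.007, 0.023], 'tool_rot': [1.0, 0.008, -0.004, 0.0], 'q': [-0.263, 0.701, 2.009, -0.008, 0.44, 1.298], 'force': [-2.588, 3.757, 0.182], 'finger_gap': 0.243}
[[1.0, 0.017, -0.009], [0.017, -1.0, -0.001], [-0.009, 0.001, -1.0]]
```

View pics/w48.png

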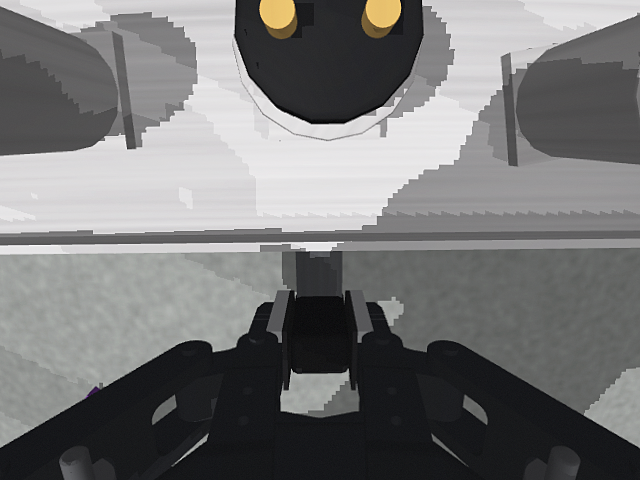

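View pics/s48.png

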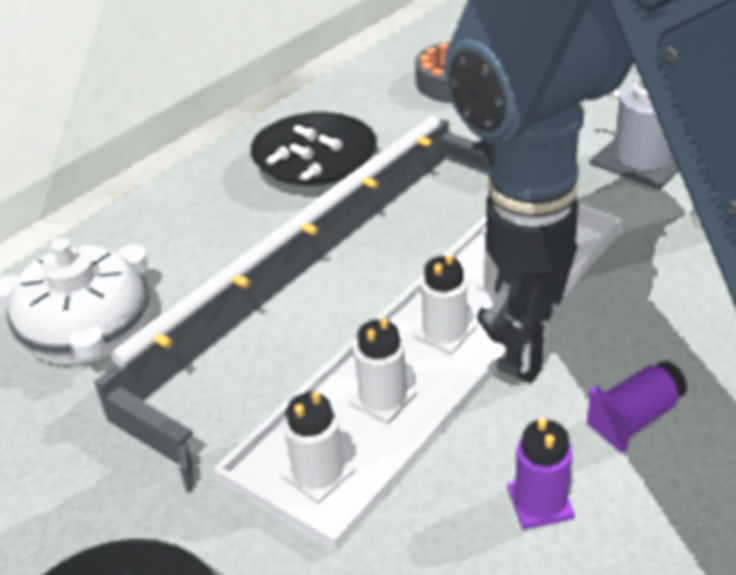

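```bash
python3 - <<'E'
from h import *
s=snap("wrist")
save(s,"w48c.png",(0,220,640,270),1.25)
a=at_z(s,(20,253.5),.018);b=at_z(s,(620,248.5),.018); d=a-b; print(a,b,np.degrees(np.arctan2(-d[0],d[1])))
st()
t=snap("side"); 
E
```

```text
[0.4720375  0.12190227 0.018     ] [ 0.47848683 -0.13523409  0.018     ] 1.4367562426177978
{'t': 48.4, 'tcp_pos': [0.451, -0.007, 0.023], 'tool_rot': [1.0, 0.008, -0.004, 0.001], 'q': [-0.263, 0.701, 2.009, -0.008, 0.439, 1.298], 'force': [-4.181, 2.421, 1.584], 'finger_gap': 0.245}
[[1.0, 0.017, -0.008], [0.017, -1.0, -0.001], [-0.008, 0.001, -1.0]]
```

View pics/w48c.png

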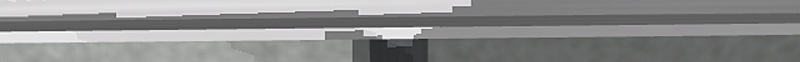

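Call:
{"api": "servo_tool", "payload": {"motion": [[2,2,0,0,0,0,-1],[3,3,0,0,0,0,-1],[4,2,0,0,0,0,-1],[4,1,0,0,0,0,-1],[2,0,0,0,0,0,-1],[0,0,0,0,0,0,-1]]}}

```text
t: 48.95
tcp_pos: [0.4573, -0.0132, 0.0232]
tool_rot: [1.0, 0.01, -0.014, -0.002]
force: [-1.3, 4.0, 0.6]
finger_gap: 0.244
```

```bash
python3 - <<'E'
from h import *
st(); snap("side","s49.png",(100,120,420,370),2.3)
snap("top","t49.png",(190,130,430,290),3.3)
E
```

```text
{'t': 48.95, 'tcp_pos': [0.457, -0.013, 0.023], 'tool_rot': [1.0, 0.01, -0.014, -0.002], 'q': [-0.271, 0.706, 1.978, -0.009, 0.485, 1.288], 'force': [-1.307, 4.025, 0.583], 'finger_gap': 0.244}
[[0.999, 0.02, -0.028], [0.02, -1.0, 0.003], [-0.027, -0.004, -1.0]]
```

View pics/s49.png

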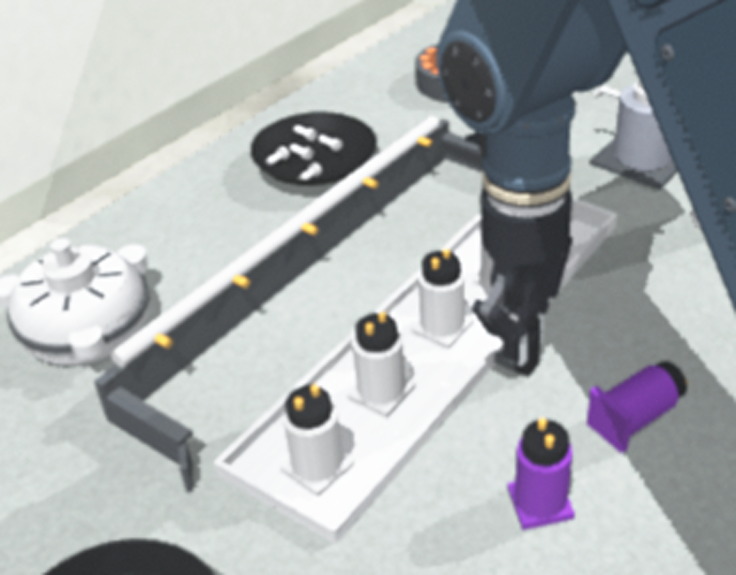

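View pics/t49.png

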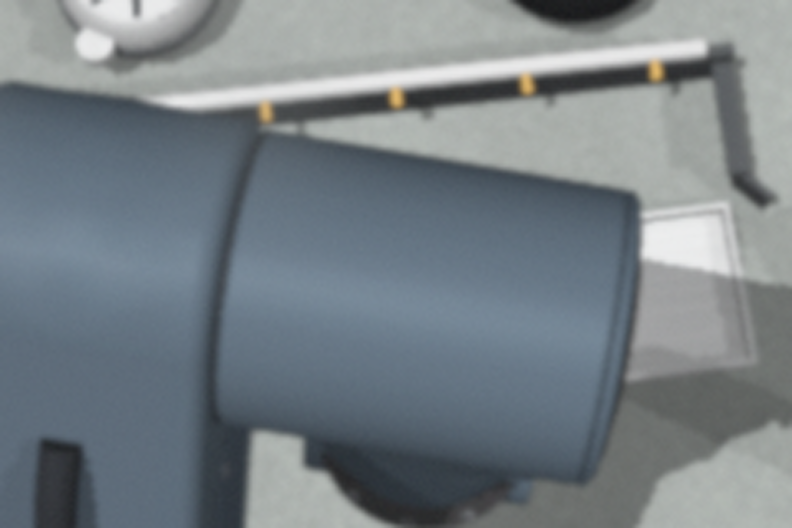

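```bash
python3 - <<'E'
from h import *
t=snap("top");s=snap("side")
c=lambda p:(190+p[0]/3.3,130+p[1]/3.3)
print("right back corner",at_z(t,c((729,204)),.018),"right front",at_z(t,c((756,362)),.018))
d=lambda p:(100+p[0]/2.3,120+p[1]/2.3)
print("left back",at_z(s,d((216,463)),.018),"left front",at_z(s,d((336,537)),.018))
print("lips: right bend",at_z(t,c((727,182)),.035),"flare end",at_z(t,c((760,208)),.035))
print("lips: left bend side",at_z(s,d((190,437)),.035))
E
```

```text
right back corner [ 0.61174321 -0.25455942  0.018     ] right front [ 0.48820019 -0.2579665   0.018     ]
left back [0.59625901 0.2392647  0.018     ] left front [0.46725714 0.23905123 0.018     ]
lips: right bend [ 0.62434965 -0.25164016  0.035     ] flare end [ 0.60178662 -0.27366604  0.035     ]
lips: left bend side [0.62131819 0.24040431 0.035     ]
```

Call:
{"api": "servo_tool", "payload": {"motion": [[4,0,0,0,0.015,0.003,-1],[6,1,0,0,0.01,0.003,-1],[6,1,0,0,0.005,0.003,-1],[6,1,0,0,0.005,0.003,-1],[6,0,0,0,0.005,0,-1],[6,0,0,0,0.005,0,-1],[3,0,0,0,0,0,-1]]}}

```text
t: 49.73
tcp_pos: [0.4716, -0.0127, 0.0232]
tool_rot: [1.0, 0.008, -0.015, -0.005]
force: [-5.1, 0.6, 0.8]
finger_gap: 0.242
```

```bash
python3 - <<'E'
from h import *
st(); s=snap("side","s50.png",(100,120,420,370),2.3)
t=snap("top","t50.png",(190,130,430,290),3.3)
E
```

```text
{'t': 49.733, 'tcp_pos': [0.472, -0.013, 0.023], 'tool_rot': [1.0, 0.008, -0.015, -0.005], 'q': [-0.266, 0.712, 1.94, 0.005, 0.52, 1.283], 'force': [-5.132, 0.634, 0.818], 'finger_gap': 0.242}
[[0.999, 0.016, -0.029], [0.017, -1.0, 0.011], [-0.029, -0.011, -1.0]]
```

View pics/s50.png

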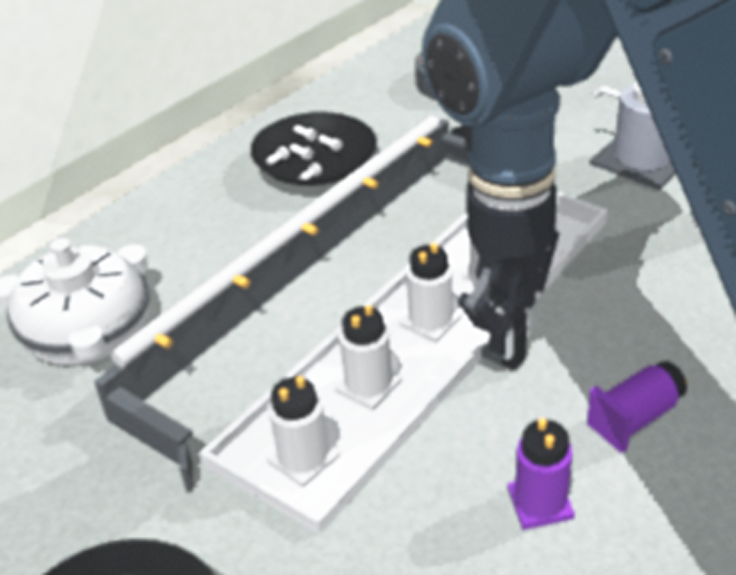

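View pics/t50.png

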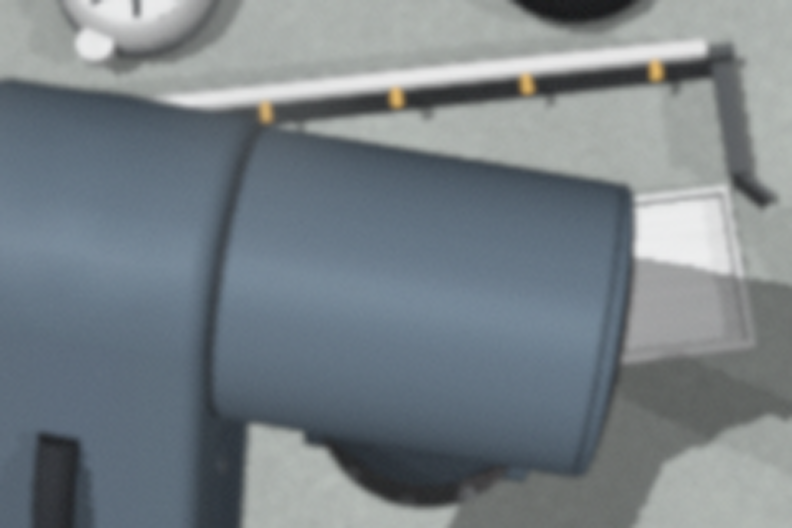

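Call:
{"api": "servo_tool", "payload": {"motion": [[7,0,0,0.005,0.015,0,-1],[9,0,0,0.003,0.01,0,-1],[9,0,0,0,0.01,0,-1],[9,0,0,0,0.01,0,-1],[9,0,0,0,0.01,0,-1],[9,0,0,0,0.01,0,-1],[5,0,0,0,0,0,-1]]}}

```text
t: 50.42
tcp_pos: [0.5074, -0.0108, 0.0233]
tool_rot: [1.0, 0.01, -0.004, -0.012]
force: [-3.8, -1.3, 2.5]
finger_gap: 0.244
```

```bash
python3 - <<'E'
from h import *
st(); s=snap("side","s51.png",(100,120,420,370),2.3)
t=snap("top","t51.png",(190,130,430,290),3.3)
E
```

```text
{'t': 50.417, 'tcp_pos': [0.507, -0.011, 0.023], 'tool_rot': [1.0, 0.01, -0.004, -0.012], 'q': [-0.254, 0.727, 1.865, 0.039, 0.565, 1.263], 'force': [-3.825, -1.3, 2.467], 'finger_gap': 0.244}
[[1.0, 0.02, -0.009], [0.02, -1.0, 0.024], [-0.008, -0.024, -1.0]]
```

View pics/s51.png

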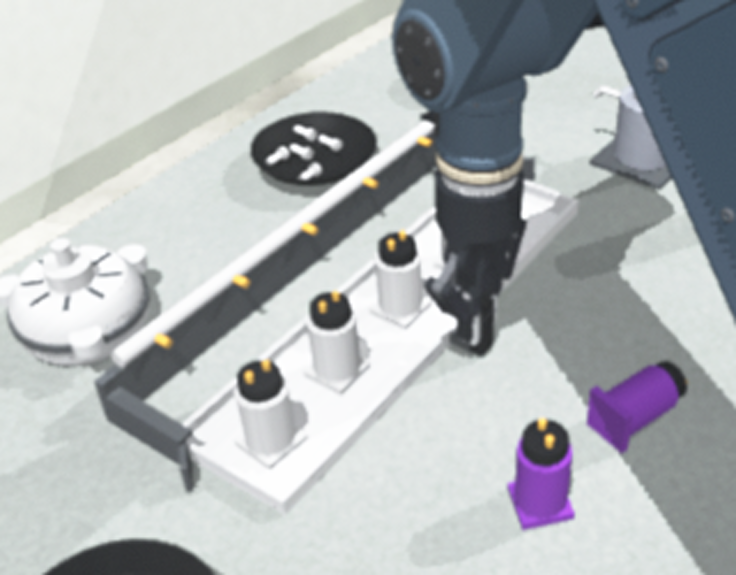

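View pics/t51.png

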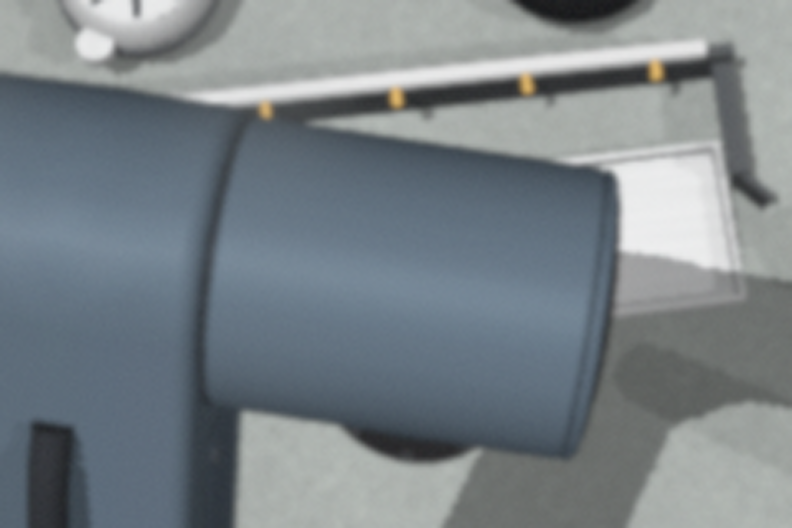

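```bash
python3 - <<'E'
from h import *
go([.563,-.0125,.023],.9,0)
E
```

```text
tcp [ 0.5089 -0.011   0.0233] gap 0.243 t 50.5 shift mm [54.   2.6 -0. ] turn [-0.024  0.005  0.004] rows>= 1.3 per row [27.   1.3 -0. ] [-0.0119  0.0027  0.0022]
```

Call:
{"api": "servo_tool", "payload": {"motion": [[6,0,0,-0.015,0.003,0,-1],[9,1,0,-0.008,0.005,0,-1],[9,1,0,0,0.005,0,-1],[9,0,0,0,0.005,0,-1],[9,0,0,0,0.005,0,-1],[5,0,0,0,0,0,-1]]}}

```text
t: 51.02
tcp_pos: [0.5321, -0.0091, 0.0232]
tool_rot: [1.0, 0.01, -0.016, -0.005]
force: [-6.4, -0.4, 2.3]
finger_gap: 0.242
```

```bash
python3 - <<'E'
from h import *
st(); go([.570,-.0125,.023],.9,0)
s=snap("side","s52.png",(100,120,420,370),2.3)
E
```

```text
{'t': 51.017, 'tcp_pos': [0.532, -0.009, 0.023], 'tool_rot': [1.0, 0.01, -0.016, -0.005], 'q': [-0.228, 0.746, 1.784, 0.002, 0.646, 1.321], 'force': [-6.382, -0.37, 2.293], 'finger_gap': 0.242}
[[0.999, 0.02, -0.033], [0.02, -1.0, 0.009], [-0.033, -0.01, -0.999]]
tcp [ 0.5321 -0.0091  0.0232] gap 0.242 t 51.0 shift mm [37.8  4.2 -1.1] turn [-0.01   0.033  0.005] rows>= 0.9 per row [37.8  4.2 -1.1] [-0.0097  0.0329  0.0045]
```

View pics/s52.png

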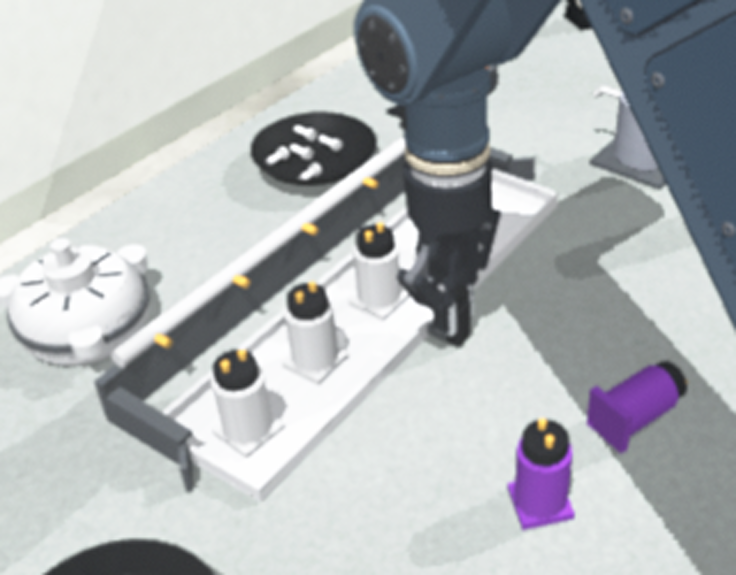

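Call:
{"api": "servo_tool", "payload": {"motion": [[6,0.5,0,-0.005,0.02,0.002,-1],[9,1,0,-0.005,0.01,0,-1],[9,1,0,0,0.01,0,-1],[9,1,0,0,0.01,0,-1],[9,0,0,0,0.005,0,-1],[6,0,0,0,0,0,-1]]}}

```text
t: 51.57
tcp_pos: [0.5525, -0.0088, 0.0232]
tool_rot: [1.0, 0.011, -0.018, -0.004]
force: [-9.1, -2.4, 2.2]
finger_gap: 0.243
```

```bash
python3 - <<'E'
from h import *
st(); go([.570,-.0125,.023],.9,0)
s=snap("side","s53.png",(100,120,420,370),2.3)
E
```

```text
{'t': 51.567, 'tcp_pos': [0.552, -0.009, 0.023], 'tool_rot': [1.0, 0.011, -0.018, -0.004], 'q': [-0.218, 0.76, 1.729, 0.0, 0.689, 1.33], 'force': [-9.132, -2.442, 2.159], 'finger_gap': 0.243}
[[0.999, 0.022, -0.036], [0.022, -1.0, 0.008], [-0.036, -0.009, -0.999]]
tcp [ 0.5525 -0.0088  0.0232] gap 0.243 t 51.6 shift mm [17.5  4.1 -0.5] turn [-0.009  0.036  0.006] rows>= 0.4 per row [17.5  4.1 -0.5] [-0.009   0.0361  0.0065]
```

View pics/s53.png

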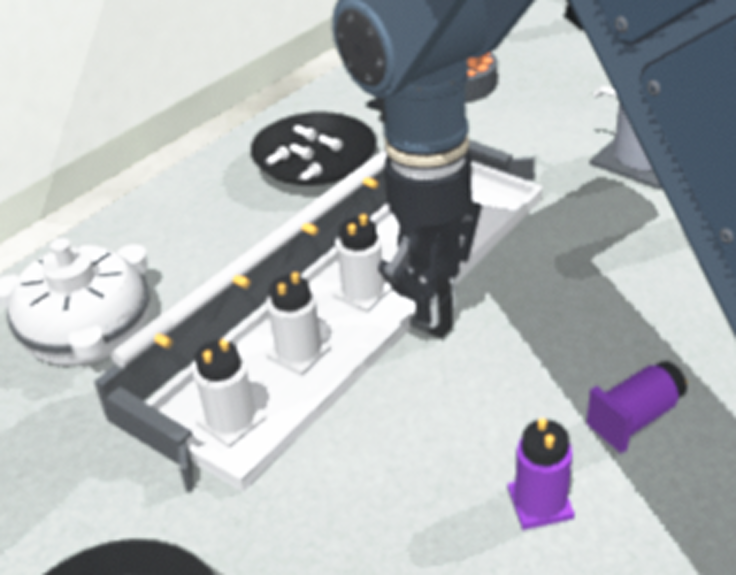

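Keep pushing, watching the force for the stop.

Call:
{"api": "servo_tool", "payload": {"motion": [[6,1,0,-0.005,0.02,0.003,-1],[8,1,0,0,0.015,0,-1],[8,0,0,0,0.01,0,-1],[8,0,0,0,0.01,0,-1],[6,0,0,0,0.005,0,-1]]}}

```text
t: 52.03
tcp_pos: [0.5639, -0.0083, 0.0232]
tool_rot: [1.0, 0.012, -0.015, -0.005]
force: [-14.1, -3.5, 12.1]
finger_gap: 0.243
```

Call:
{"api": "servo_tool", "payload": {"motion": [[6,0,0,0,0.01,0,-1],[8,0,0,0,0.01,0,-1],[8,0,0,0,0.01,0,-1]]}}

```text
t: 52.28
tcp_pos: [0.5662, -0.0076, 0.0231]
tool_rot: [1.0, 0.014, -0.021, -0.007]
force: [-14.6, 0.6, 14.3]
finger_gap: 0.25
```

```bash
python3 - <<'E'
from h import *
st(); go([.570,-.0125,.023],.9,0)
s=snap("side","s54.png",(100,120,420,370),2.3)
snap("wrist","w54.png")
E
```

```text
{'t': 52.283, 'tcp_pos': [0.566, -0.008, 0.023], 'tool_rot': [1.0, 0.014, -0.021, -0.007], 'q': [-0.213, 0.772, 1.689, 0.008, 0.724, 1.324], 'force': [-14.577, 0.598, 14.317], 'finger_gap': 0.25}
[[0.999, 0.027, -0.041], [0.028, -1.0, 0.014], [-0.041, -0.015, -0.999]]
tcp [ 0.5662 -0.0076  0.0231] gap 0.25 t 52.3 shift mm [ 3.7  5.  -0.2] turn [-0.015  0.041  0.012] rows>= 0.4 per row [ 3.7  5.  -0.2] [-0.0151  0.041   0.0118]
```

View pics/s54.png

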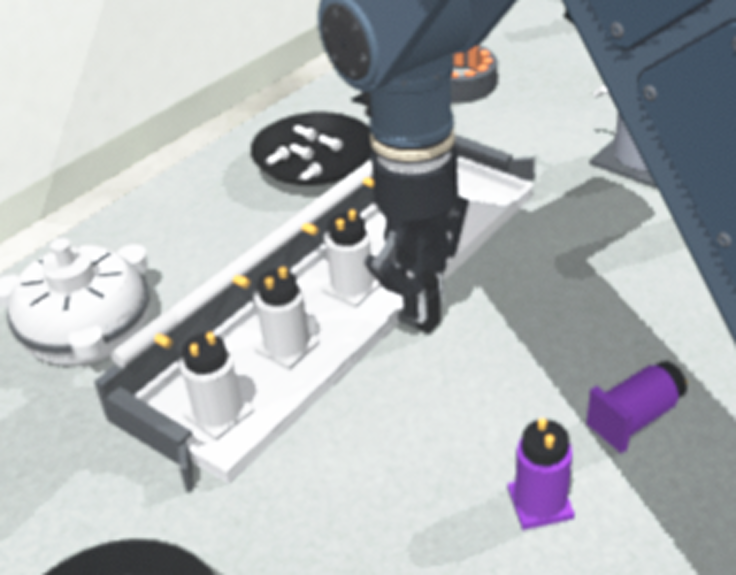

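View pics/w54.png

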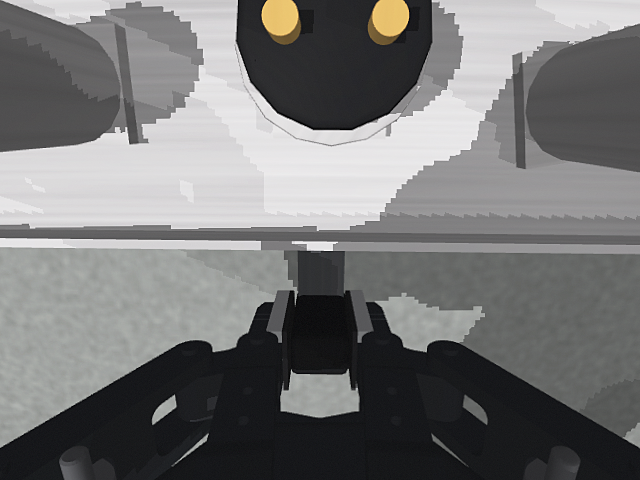

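```bash
python3 - <<'E'
from h import *
s=snap("side"); t=snap("top","t54.png",(300,120,430,230),6)
d=lambda p:(100+p[0]/2.3,120+p[1]/2.3)
print(at_z(s,d((225,477)),.018))
save(s,"s54c.png",(130,260,260,350),6)
E
```

```text
[0.57966112 0.24556662 0.018     ]
```

View pics/s54c.png

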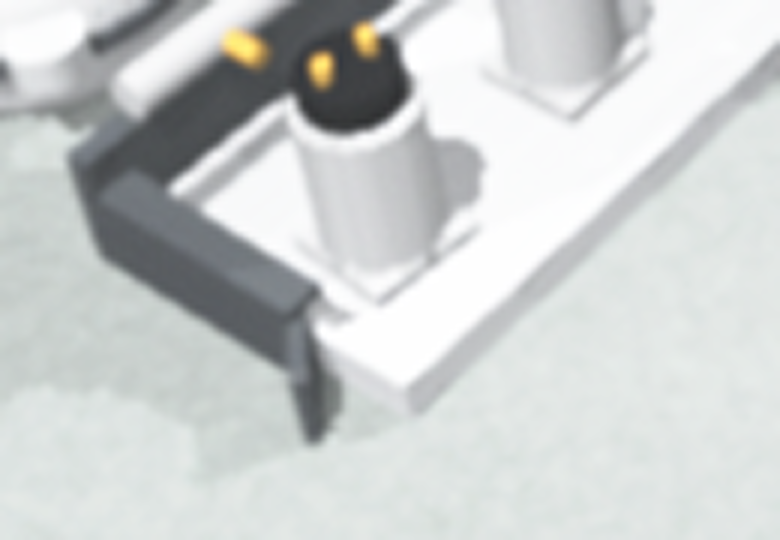

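View pics/t54.png

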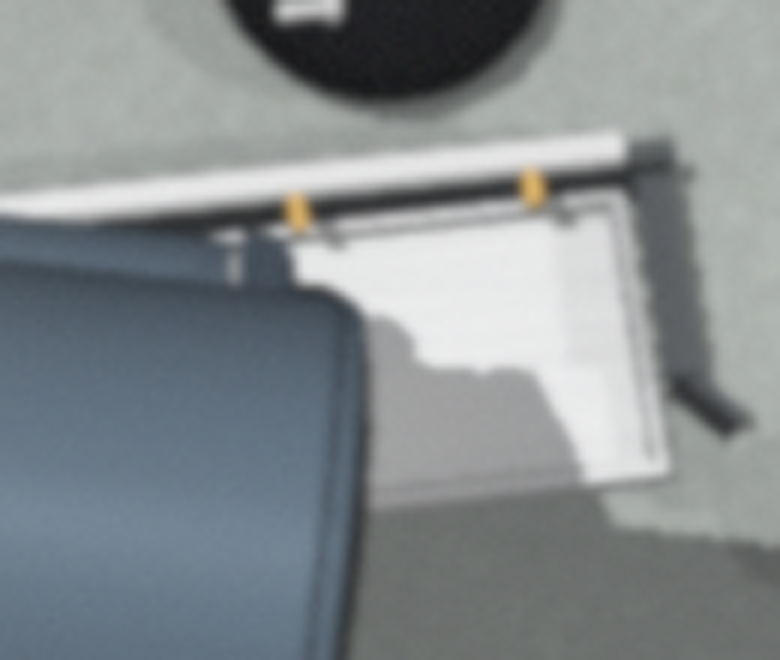

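Call:
{"api": "servo_tool", "payload": {"motion": [[2,6,0,-0.01,0.02,0.006,-1],[6,5,0,-0.005,0.015,0.004,-1],[8,3,0,0,0.01,0,-1],[10,0,0,0,0.01,0,-1],[12,0,0,0,0.01,0,-1],[12,0,0,0,0.01,0,-1]]}}

```text
t: 52.98
tcp_pos: [0.5687, -0.011, 0.0226]
tool_rot: [0.999, 0.014, -0.033, -0.009]
force: [-22.6, -7.4, 17.8]
finger_gap: 0.241
```

```bash
python3 - <<'E'
from h import *
st(); go([.570,-.0125,.023],.9,0)
snap("side","s55.png",(130,260,260,350),6)
snap("top","t55.png",(300,120,430,230),6)
E
```

```text
{'t': 52.983, 'tcp_pos': [0.569, -0.011, 0.023], 'tool_rot': [0.999, 0.014, -0.033, -0.009], 'q': [-0.217, 0.781, 1.663, 0.004, 0.767, 1.324], 'force': [-22.606, -7.435, 17.801], 'finger_gap': 0.241}
[[0.997, 0.026, -0.067], [0.028, -0.999, 0.017], [-0.066, -0.019, -0.998]]
tcp [ 0.5687 -0.011   0.0226] gap 0.241 t 53.0 shift mm [ 1.2  1.5 -0.5] turn [-0.019  0.066  0.011] rows>= 0.6 per row [ 1.2  1.5 -0.5] [-0.0188  0.0663  0.0113]
```

View pics/s55.png

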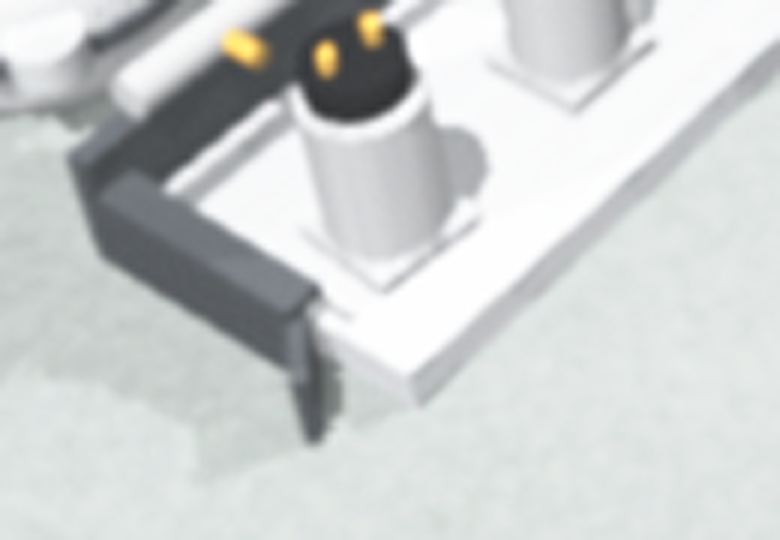

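View pics/t55.png

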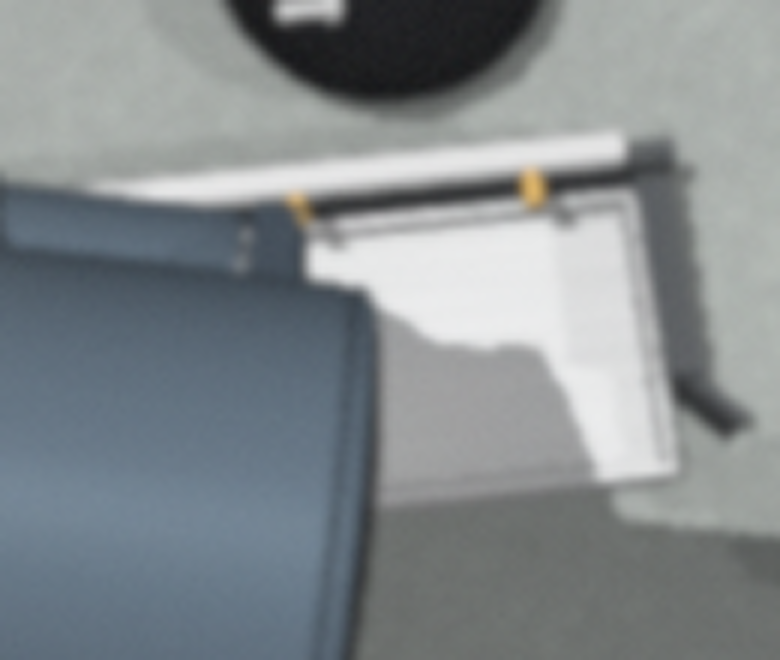

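Call:
{"api": "servo_tool", "payload": {"motion": [[6,0,0,-0.01,0.03,0.02,-1],[8,0,0,0,0.03,0.02,-1],[10,0,0,0,0.02,0.02,-1],[12,0,0,0,0.01,0.02,-1],[12,0,0,0,0.01,0.02,-1]]}}

```text
t: 53.5
tcp_pos: [0.5698, -0.0115, 0.0223]
tool_rot: [0.999, -0.027, -0.033, -0.004]
force: [-24.0, -4.6, 23.5]
finger_gap: 0.244
```

```bash
python3 - <<'E'
from h import *
st()
s=snap("side","s56.png",(130,230,330,350),4)
t=snap("top","t56.png",(300,120,430,230),6)
snap("wrist","w56.png")
E
```

```text
{'t': 53.5, 'tcp_pos': [0.57, -0.012, 0.022], 'tool_rot': [0.999, -0.027, -0.033, -0.004], 'q': [-0.214, 0.782, 1.661, -0.006, 0.766, 1.416], 'force': [-24.008, -4.567, 23.5], 'finger_gap': 0.244}
[[0.996, -0.055, -0.066], [-0.054, -0.998, 0.01], [-0.066, -0.006, -0.998]]
```

View pics/s56.png

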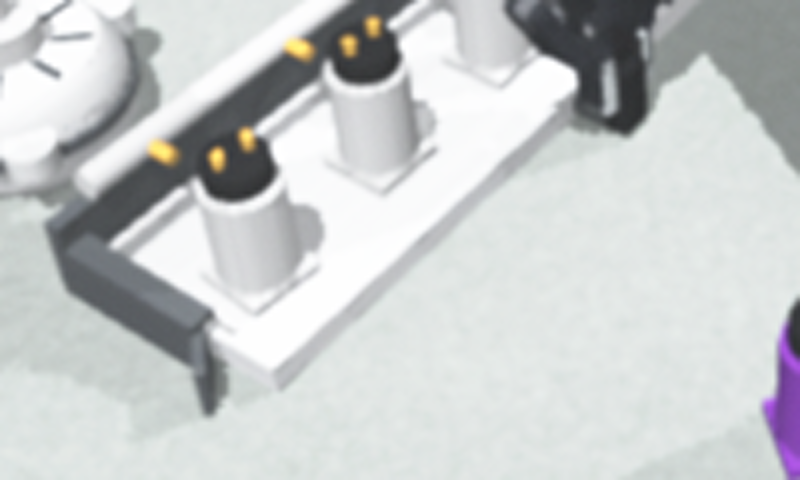

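View pics/t56.png

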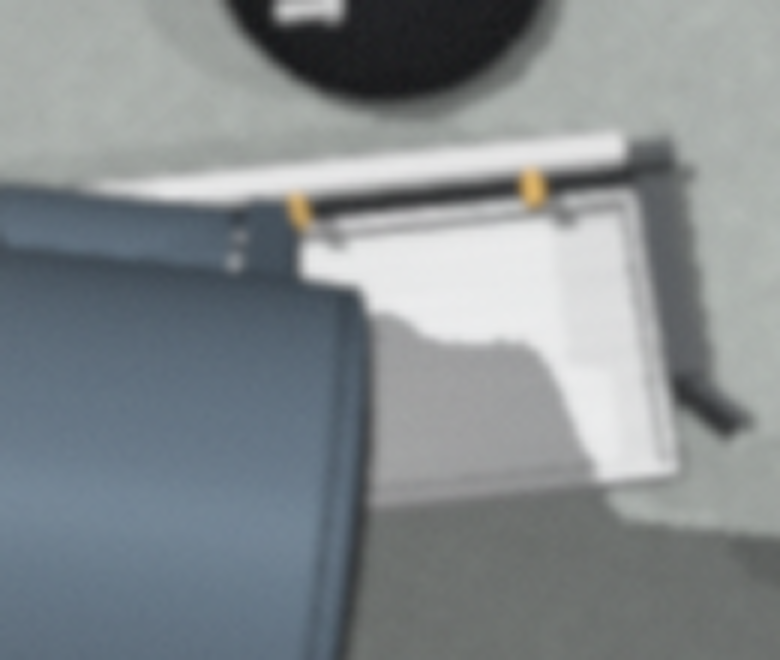

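View pics/w56.png

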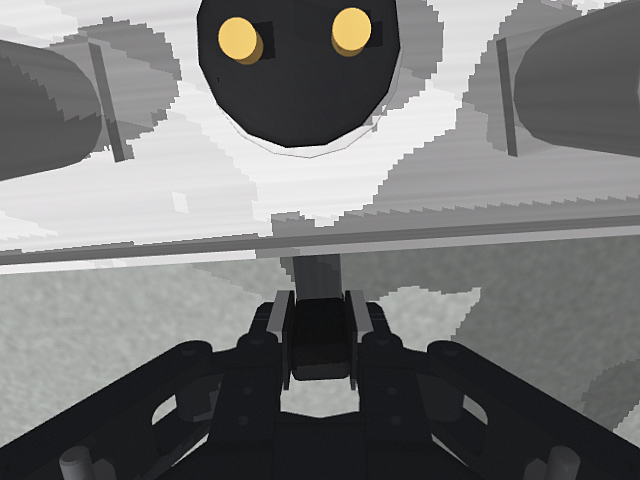

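```bash
python3 - <<'E'
from h import *
s=snap("wrist"); save(s,"w57.png",(0,210,640,290),1.25)
a=at_z(s,(10,272),.018);b=at_z(s,(630,235),.018); d=a-b; print(a,b,np.degrees(np.arctan2(-d[0],d[1])))
E
```

```text
[0.59197118 0.1223029  0.018     ] [ 0.59515387 -0.14102568  0.018     ] 0.692465475629545
```

View pics/w57.png

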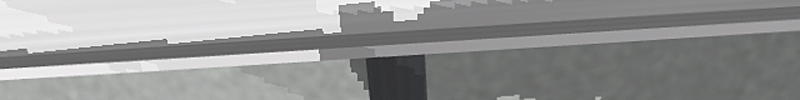

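Call:
{"api": "servo_tool", "payload": {"motion": [[0,0,0,0,0,0,-1],[0,0,0,0,0,0,-1],[0,0,0,0,0,0,-0.2],[0,0,0,0,0,0,0.1],[0,0,0,0,0,0,0.1],[0,0,-5,0,0.02,0,0.1],[0,0,-20,0,0.04,0,0.1],[-5,0,-35,0,0,0,0.1],[-10,0,-40,0,0,0,0.1],[-15,0,-40,0,0,0,0.1],[-15,0,-30,0,0,0,0.1],[0,0,0,0,0,0,0.1]]}}

```text
t: 54.7
tcp_pos: [0.5328, -0.0117, 0.1965]
tool_rot: [1.0, -0.029, 0.01, -0.004]
force: [0.9, -0.2, 0.1]
finger_gap: 0.552
```

```bash
python3 - <<'E'
from h import *
import pickle
st()
s=snap("wrist","w58.png");pickle.dump(s,open("w58.pkl","wb")); snap("side","s58.png",(100,120,420,370),2.3)
E
```

```text
{'t': 54.7, 'tcp_pos': [0.533, -0.012, 0.197], 'tool_rot': [1.0, -0.029, 0.01, -0.004], 'q': [-0.238, 0.443, 1.715, 0.014, 0.964, 1.383], 'force': [0.857, -0.227, 0.141], 'finger_gap': 0.552}
[[0.998, -0.058, 0.021], [-0.058, -0.998, 0.006], [0.021, -0.008, -1.0]]
```

View pics/w58.png

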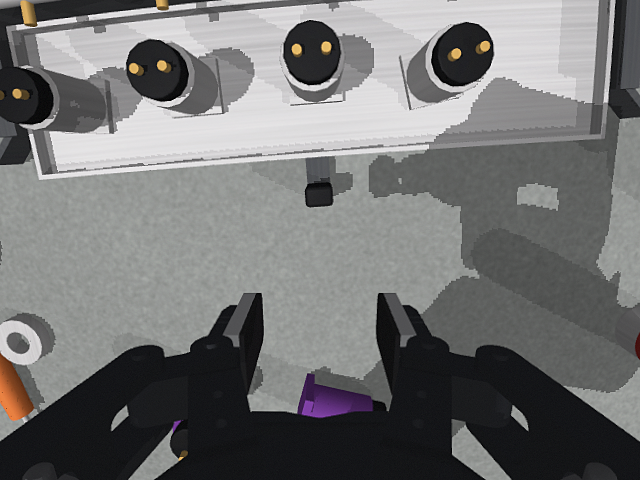

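View pics/s58.png

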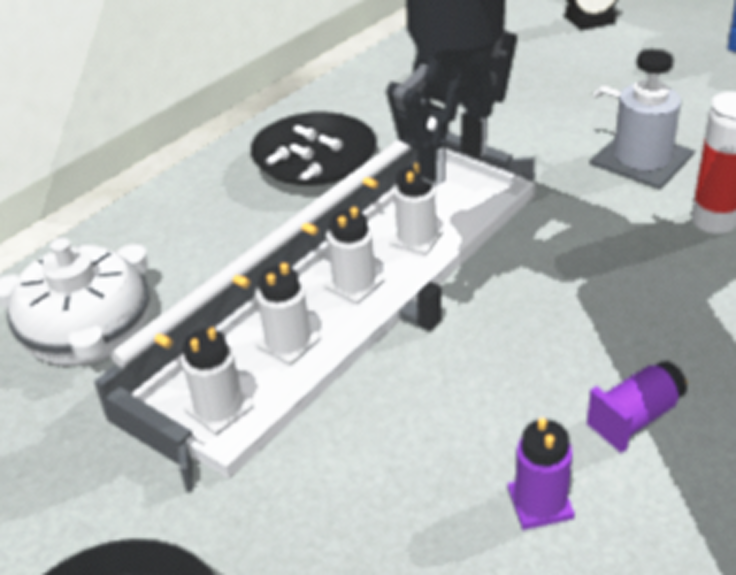

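Call:
{"api": "servo_tool", "payload": {"motion": [[5,0,-20,0,-0.02,0.06,0],[10,0,-35,0,0,0,0],[15,0,-35,0,0,0,0],[15,0,-25,0,0,0,0],[10,0,0,0,0,0,0],[0,0,0,0,0,0,0]]}}

```text
t: 55.3
tcp_pos: [0.589, -0.0188, 0.302]
tool_rot: [0.998, -0.061, -0.009, -0.007]
force: [-0.1, 0.1, 0.4]
finger_gap: 0.5
```

```bash
python3 - <<'E'
from h import *
import pickle
st()
s=snap("wrist","w59.png");pickle.dump(s,open("w59.pkl","wb")); save(s,"w59a.png",(60,20,330,200),2.9); save(s,"w59b.png",(320,20,600,200),2.8)
E
```

```text
{'t': 55.3, 'tcp_pos': [0.589, -0.019, 0.302], 'tool_rot': [0.998, -0.061, -0.009, -0.007], 'q': [-0.226, 0.414, 1.425, 0.01, 1.322, 1.464], 'force': [-0.091, 0.071, 0.367], 'finger_gap': 0.5}
[[0.992, -0.122, -0.017], [-0.122, -0.992, 0.014], [-0.018, -0.012, -1.0]]
```

View pics/w59.png

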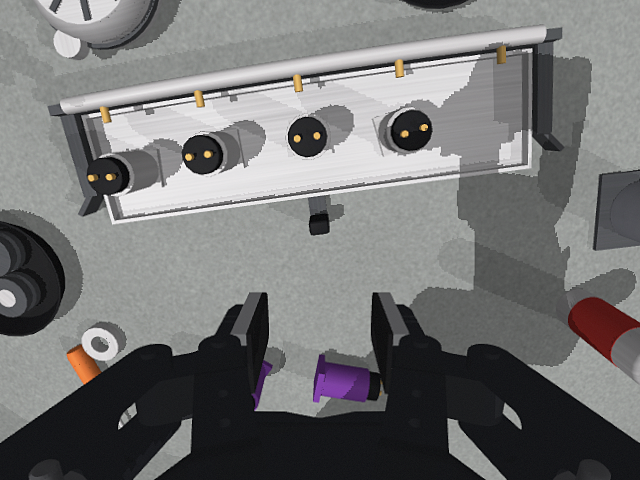

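View pics/w59a.png

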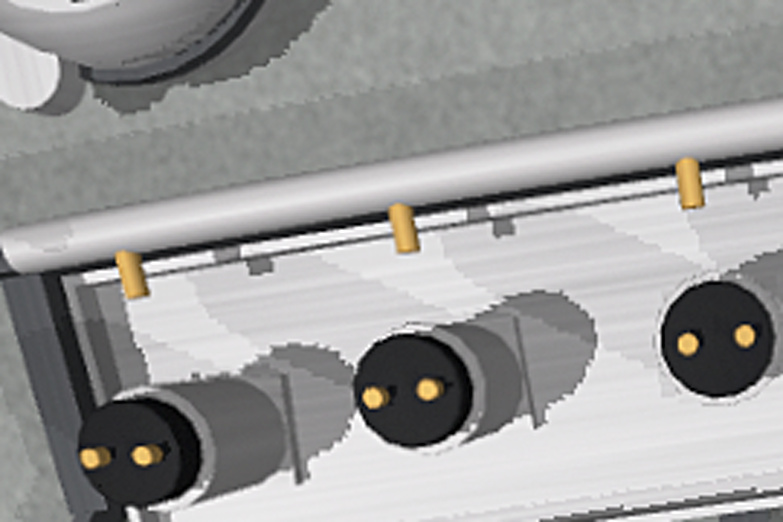

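View pics/w59b.png

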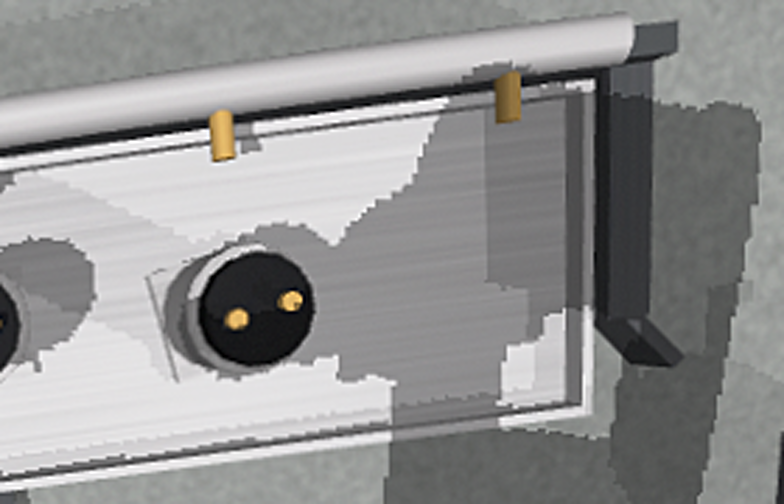

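```bash
python3 - <<'E'
from h import *
import pickle
s=pickle.load(open("w59.pkl","rb"))
L=[[.063,.247],[.063,-.247],[-.063,-.247],[-.063,.247]]
v,r=fit(s,L,.018,np.array([(88,116),(532.5,48.6),(530.7,167.1),(113,224)]),[.656,0,0]); print(v,r)
br=at_z(s,(533.6,133.6),.035); print("bend R",br)
a=v[2]; d=br[:2]-v[:2]; print("bend in tray frame (home: -.025,-.244)",d[0]*np.cos(a)+d[1]*np.sin(a),-d[0]*np.sin(a)+d[1]*np.cos(a))
go([.525,-.393,.25],0,0)
t=snap("top","t59.png",(430,170,530,270),6)
print([at_z(t,p,.138).round(4).tolist() for p in [(486,208)]])
E
```

```text
[ 0.65495637 -0.01257276  0.01411482] [-4.9 -0.2  1.4 -0.3  2.4  1.1  1.1  0.6]
bend R [ 0.63473655 -0.25071524  0.035     ]
bend in tray frame (home: -.025,-.244) -0.023579029725628895 -0.2378333745268879
tcp [ 0.5882 -0.0186  0.3018] gap 0.498 t 55.4 shift mm [-16.1 379.9  47.6] turn [-0.013  0.019 -0.122] rows>= 9.2 per row [-1.6 38.   4.8] [-0.0013  0.0019 -0.0122]
[[0.525, -0.3935, 0.138]]
```

View pics/t59.png

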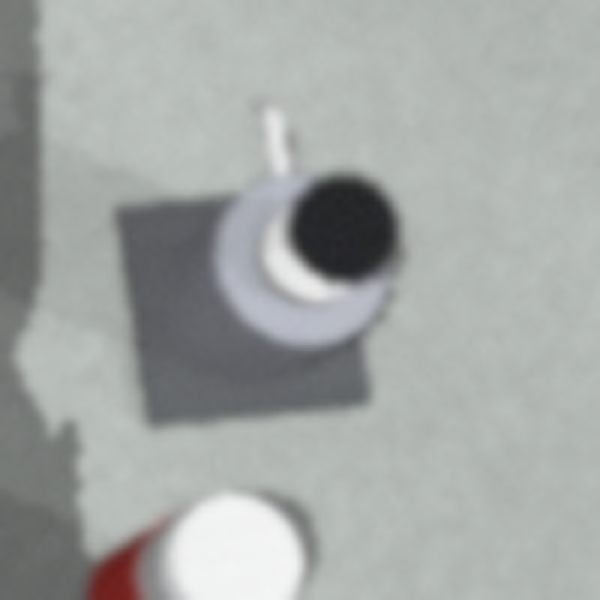

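Call:
{"api": "servo_tool", "payload": {"motion": [[0,20,0,-0.013,0.019,-0.06,-1],[-2,38,0,0,0,-0.06,-1],[-2,40,4,0,0,0,-1],[-6,40,4,0,0,0,-1],[-6,40,4,0,0,0,-1],[-6,40,4,0,0,0,-1],[-6,40,4,0,0,0,-1],[-6,40,4,0,0,0,-1],[-6,40,4,0,0,0,-1],[-5,30,4,0,0,0,-1],[-5,15,4,0,0,0,-1],[0,0,0,0,0,0,-1]]}}

```text
t: 56.4
tcp_pos: [0.5148, -0.4041, 0.2321]
tool_rot: [1.0, 0.006, -0.022, -0.016]
force: [-0.1, -0.2, 0.1]
finger_gap: -0.003
```

```bash
python3 - <<'E'
from h import *
go([.525,-.394,.16],0,0); s=snap("wrist","w60.png"); print(proj(s,[(.525,-.3945,.138)]))
E
```

```text
tcp [ 0.5148 -0.4041  0.2321] gap -0.003 t 56.4 shift mm [13.5 -7.7 71.8] turn [-0.031  0.044  0.012] rows>= 1.8 per row [ 6.7 -3.9 35.9] [-0.0157  0.022   0.006 ]
[[310.11343759 227.42629821]]
```

View pics/w60.png

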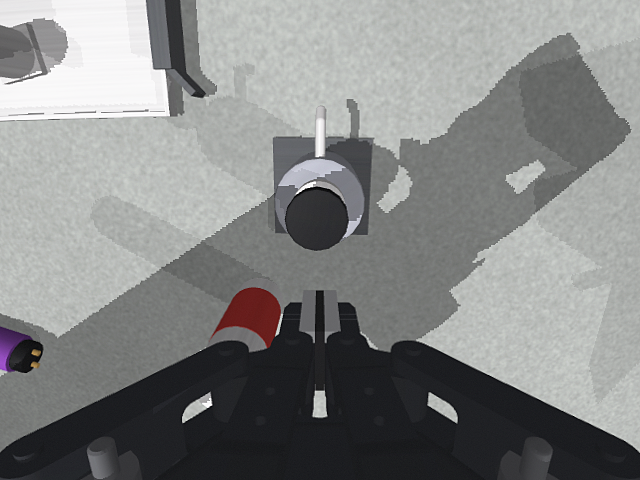

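```bash
python3 - <<'E'
from h import *
s=snap("wrist"); p=at_z(s,(317,219),.138); print(p)
go([(p[0]+.525)/2,(p[1]-.395)/2,.155],0,0)
E
```

```text
[ 0.53094847 -0.39708236  0.138     ]
tcp [ 0.5161 -0.4008  0.233 ] gap -0.001 t 56.5 shift mm [15.3 -2.  77.6] turn [-0.033  0.043  0.014] rows>= 1.9 per row [ 7.7 -1.  38.8] [-0.0166  0.0217  0.0072]
```

Call:
{"api": "servo_tool", "payload": {"motion": [[6,-1,10,-0.03,0.04,0.014,-1],[8,0,25,0,0,0,-1],[3,0,25,0,0,0,-1],[0,0,12,0,0,0,-1],[0,0,0,0,0,0,-1]]}}

```text
t: 56.92
tcp_pos: [0.5353, -0.3883, 0.1594]
tool_rot: [1.0, 0.003, -0.0, -0.003]
force: [-0.9, 1.0, -0.5]
finger_gap: -0.001
```

```bash
python3 - <<'E'
from h import *
s=snap("wrist","w61.png"); st();go([.528,-.396,.14],0,0)
E
```

```text
{'t': 56.967, 'tcp_pos': [0.536, -0.388, 0.16], 'tool_rot': [1.0, 0.004, -0.0, -0.003], 'q': [-0.798, 0.657, 1.396, 0.005, 1.093, 0.764], 'force': [-0.786, 0.355, -0.707], 'finger_gap': 0.002}
[[1.0, 0.007, -0.0], [0.007, -1.0, 0.006], [-0.0, -0.006, -1.0]]
tcp [ 0.5356 -0.3882  0.1604] gap 0.002 t 57.0 shift mm [-7.7  7.9 20.3] turn [-0.006  0.     0.007] rows>= 0.6 per row [-7.7  7.9 20.3] [-0.0065  0.0002  0.0072]
```

View pics/w61.png

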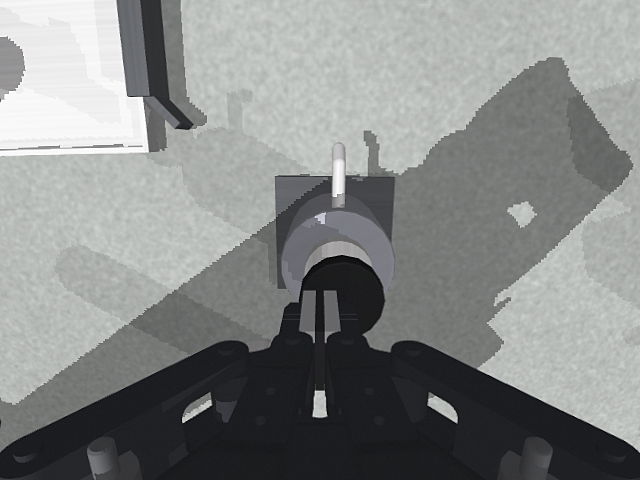

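```bash
python3 - <<'E'
from h import *
s=snap("wrist"); print(at_z(s,(344,297),.138))
E
```

```text
[ 0.53217866 -0.39929598  0.138     ]
```

Call:
{"api": "servo_tool", "payload": {"motion": [[-4,5,2,0,0,0,-1],[-3,4,4,0,0,0,-1],[0,0,0,0,0,0,-1]]}}

```text
t: 57.27
tcp_pos: [0.531, -0.3985, 0.1592]
tool_rot: [1.0, 0.005, 0.003, 0.0]
force: [-0.2, -0.4, 0.0]
finger_gap: -0.002
```

```bash
python3 - <<'E'
from h import *
s=snap("wrist","w62.png"); go([.529,-.396,.136],0,0)
E
```

```text
tcp [ 0.5314 -0.3985  0.1597] gap 0.001 t 57.3 shift mm [-2.5 -2.5 23.7] turn [ 0.001 -0.007  0.01 ] rows>= 0.6 per row [-2.5 -2.5 23.7] [ 0.0009 -0.0068  0.0102]
```

View pics/w62.png

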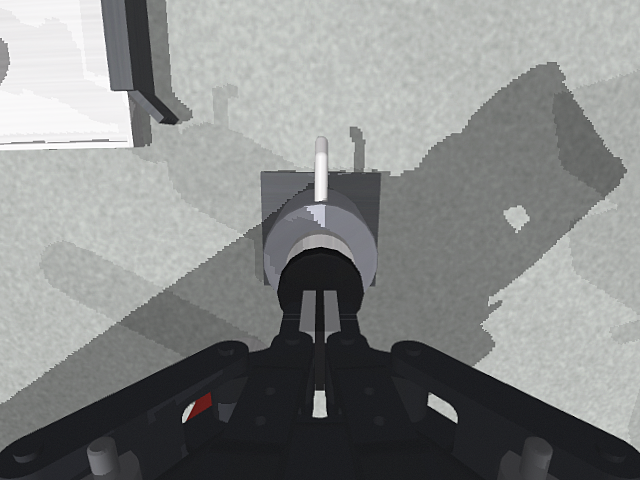

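Well centred over the plunger head. Press slowly, watching height and force.

Call:
{"api": "servo_tool", "payload": {"motion": [[-1,-1,8,0,0,0,-1],[0,0,10,0,0,0,-1],[0,0,6,0,0,0,-1],[0,0,5,0,0,0,-1],[0,0,5,0,0,0,-1]]}}

```text
t: 57.73
tcp_pos: [0.5316, -0.3997, 0.1267]
tool_rot: [1.0, 0.004, 0.006, 0.003]
force: [-1.0, 2.0, 5.0]
finger_gap: 0.002
```

Call:
{"api": "servo_tool", "payload": {"motion": [[0,0,6,0,0,0,-1],[0,0,6,0,0,0,-1],[0,0,6,0,0,0,-1]]}}

```text
t: 57.98
tcp_pos: [0.5318, -0.3999, 0.1175]
tool_rot: [1.0, 0.005, 0.005, 0.003]
force: [-12.3, 11.8, 50.4]
finger_gap: 0.001
```

Call:
{"api": "servo_tool", "payload": {"motion": [[0,0,-2,0,0,0,-1],[0,0,-10,0,0,0,-1],[0,0,-25,0,0,0,-1],[0,0,-35,0,0,0,-1],[0,0,-38,0,0,0,-1],[0,0,-38,0,0,0,-1],[0,0,-30,0,0,0,-1],[-10,20,-5,0,0,0,-1],[-15,35,0,0,0,0,-1],[-15,35,0,0,0,0,-1],[-15,35,0,0,0,0,-1],[0,0,0,0,0,0,-1]]}}

```text
t: 58.98
tcp_pos: [0.4767, -0.5264, 0.3109]
tool_rot: [1.0, 0.009, 0.006, 0.005]
force: [-0.2, -0.2, 0.5]
finger_gap: 0.002
```

```bash
python3 - <<'E'
from h import *
st(); s=snap("side","s63.png"); t=snap("top","t63.png")
save(s,"s63c.png",(100,120,420,370),2.3)
print(at_z(t,(486,208),.138))
E
```

```text
{'t': 58.983, 'tcp_pos': [0.477, -0.526, 0.311], 'tool_rot': [1.0, 0.009, 0.006, 0.005], 'q': [-0.994, 0.578, 1.109, 0.004, 1.44, 0.559], 'force': [-0.184, -0.214, 0.451], 'finger_gap': 0.002}
[[1.0, 0.018, 0.011], [0.018, -1.0, -0.009], [0.011, 0.009, -1.0]]
[ 0.5250364  -0.39349587  0.138     ]
```

View pics/s63.png

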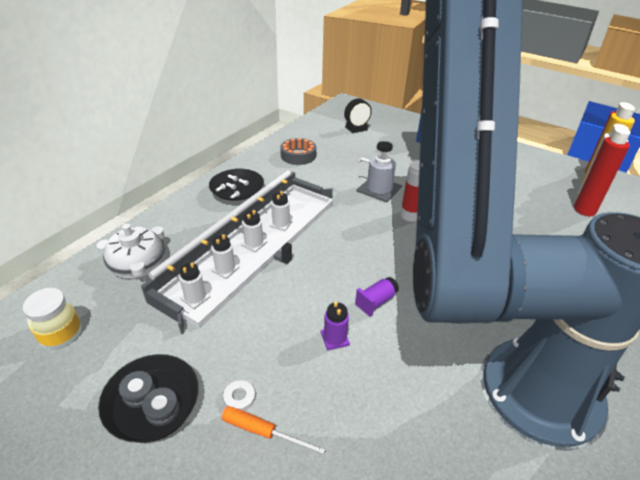

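View pics/t63.png

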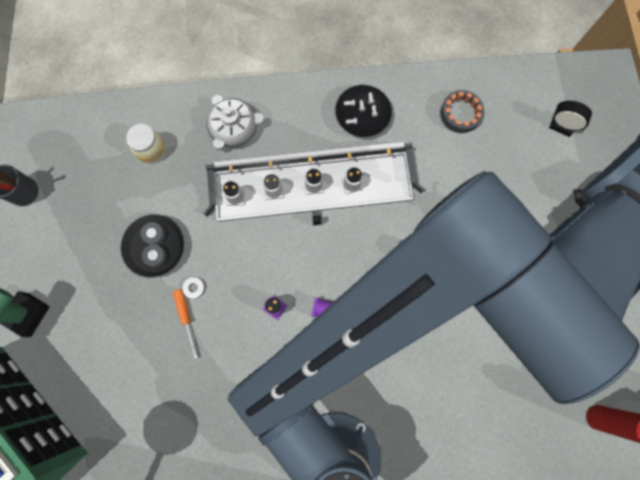

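View pics/s63c.png

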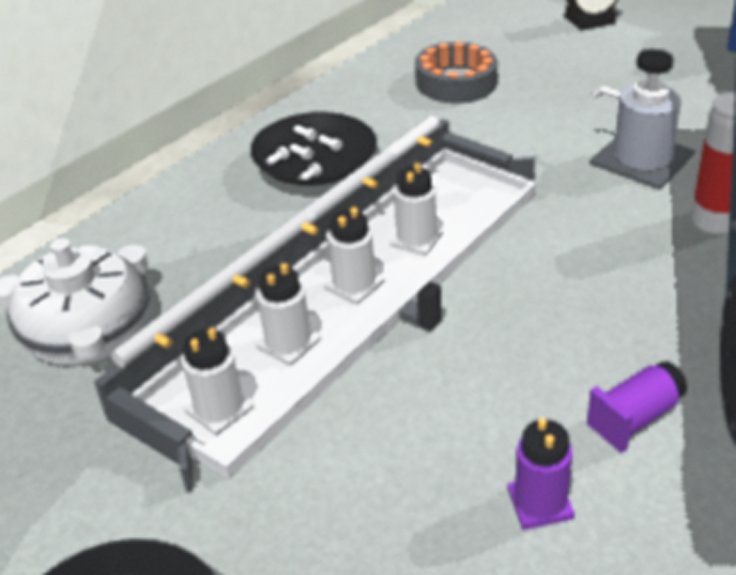

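```bash
python3 - <<'E'
from h import *
t=snap("top"); save(t,"t64a.png",(200,135,320,225),6.5); save(t,"t64b.png",(310,135,430,225),6.5)
E
```

```text
(no output)
```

View pics/t64a.png

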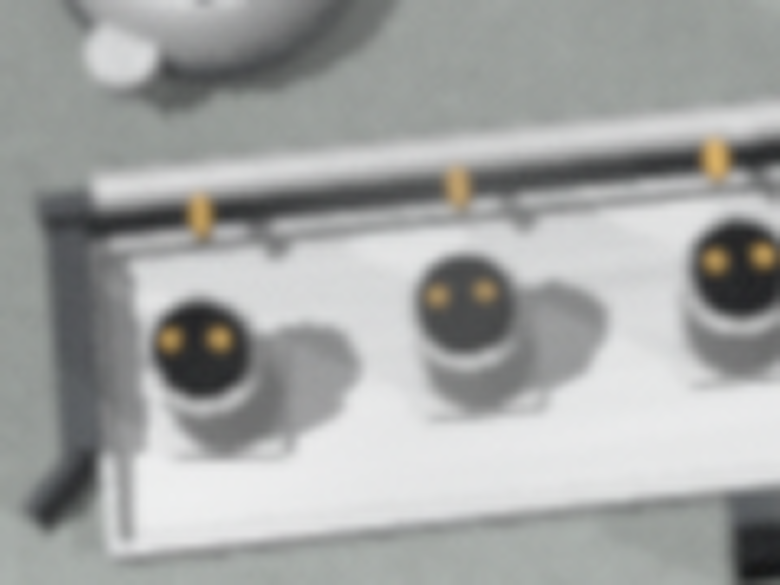

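View pics/t64b.png

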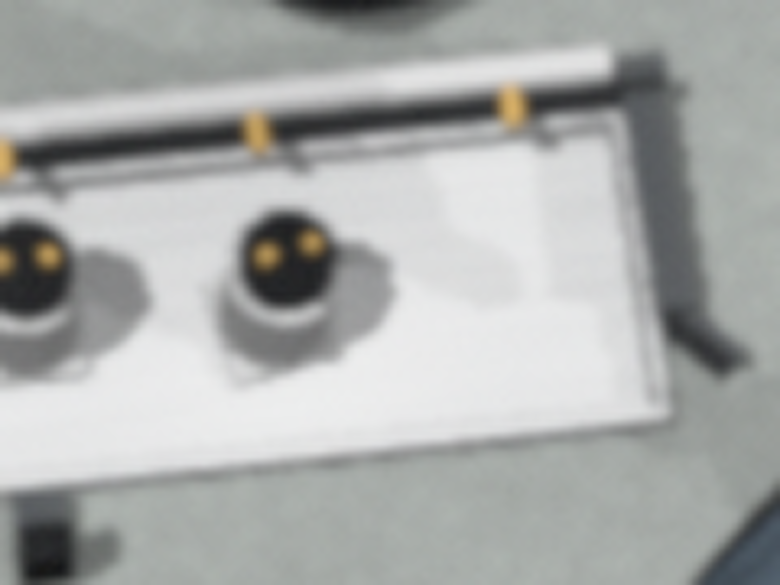

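```bash
python3 - <<'E'
from h import *
print(manip.sense()["t"], manip.sign_off())
E
```

```text
the job is handed in; nothing more can be done
59.1333 None
```

The job is done and handed in at 59 s of the 208 s allowed; no verdict is reported.

- **Pulleys:** both were taken out of the dock and lie flat, side by side, in the black pan.
- **Solenoids:** all three tipped ones were stood up. One was knocked about 3 cm aside but stayed upright, so I moved it back into the row. In the last pictures all four stand upright, caps up.
- **Tray:** it was pushed in by its handle until it stopped, with about 24 N on the wrist. Measured afterwards, it was home to within about 1.5 mm, and the last pictures show no gap at the back stop.
- **Pump:** the plunger was pressed with closed fingertips from 138 mm down to 117.5 mm, which is its stop. It came back up when released. The force reading reached about 50 N at the stop. I took the 40 N limit to apply to the arm and gripper body, not the fingertips.
- **Left alone:** the screwdriver, the bearing and the purple look-alikes show no change in the last pictures. I did not touch the spray can, but the arm partly hides it there.

One check disagreed slightly: one tray corner was about 5 pixels off in the final wrist-camera fit, probably because the dock lip hides it. The top view agreed that the tray is home.

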